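# Empty the used stoppers through the wash hopper's spring flap

## Robot

A 6-joint arm with a two-finger parallel gripper is mounted at the origin on a cart in front of the work surface, level with it; the furniture and walls round the work are solid. World frame = base frame: x ahead of the robot, y to its left, z up, the work surface at z = 0. Lengths are in mm, angles in degrees, forces in N, time in s.
With the tool pointing down it reaches from about 350 to 875 mm from the base axis. Payload 4.2 kg.
Tool frame: the origin (TCP) lies on the centre line of the jaws, within the pads' length; the fingertips stand 11 mm ahead of it and the grasp point (between the pads) lies 8 mm behind it; z points along the fingers, y is the line along which they close (so a half turn about z gives the same grasp; the last joint's range is limited). The gripper opens to 85 mm and grips with 20 to 120 N. Pads are 22 mm wide; open, the fingers measure 114 mm over their backs; the gripper's body (76 mm by 85 mm) begins 54 mm behind the grasp point. The pads swing forward as they close: fully open they stand 13 mm farther back than shut.
Start: joints at [80.592, 22.042, 0.453, 0, -68.411, -14.817], TCP at [256.414, 569.957, 242.312] pointing down, gripper open.
Joint ranges: [-179.83, 179.83], [-69.29, 118.12], [-61.27, 80.66], [-181.25, 117.63], [-171.15, -9.14], [-177.46, 177.46]. Speed limits (degrees/s): [159.86, 159.86, 180, 180, 180, 180].

## Interface

Orientations are given as a 3x3 rotation matrix whose columns are the frame's x, y, z axes.
In Python, from cell import robot, vision, workorder gives the robot as it stands.
- The arm moves only by the tool send_rows, never from a script. Its argument "plan" is a list of rows, each an object of numbers: "gripper": the opening in per cent of the stroke, from 0 (shut) to 100 (fully open); "tx", "ty", "tz": the shift along the tool's x, y, z in m; "ax", "ay", "az": the turn, a rotation vector about the tool's x, y, z in degrees. A call has 1 to 10 rows; each row is the pose to reach, as a shift and turn from the pose commanded when the call began, along the tool's axes at that moment; what a row does not reach only later rows make up. A row lasts 1/12 s, in which the tool goes at most 41.7 mm and 7.16 degrees, less where a joint would pass 70% of its speed; a pose out of reach is approached as far as the arm can. A call with a gripper value outside its range is refused whole. The fingers move at their own pace and stop on an object; "squeeze" is the grip in N (left out, the last holds). Time passes only in rows, so rows that repeat a pose let the fingers close. It gives the time, the measured TCP pose, the force, the opening and the grip force at its end, in the units of the state.
- robot.read_state(): the state, without advancing time (a new reading comes with each control period).
- vision.read_camera(name): name is "scene" or "top"; returns a dict with "image" (480x640x3 uint8, blue, green, red), "depth" (480x640 float32, mm along the optical axis (not along the pixel's ray), 0 where there is no reading), "K" (3x3 intrinsics, pixels), "position" and "attitude" of the camera in the world. Camera axes: x right, y up, looking along -z (the intrinsics and any distortion apply to the point x, -y, -z); pixel columns grow to the right and rows downward; lengths in mm; the calibration is good to about 2 mm. A picture is of the moment at which its call begins.
- workorder.close_job(): hands the job in; it is judged then, once.
The state is a dict: "time_s": time; "q": joint angles; "dq": joint speeds; "joint_torque": joint torques, N m; "eef_pos": TCP position; "tcp_rot": TCP orientation; "ft_force": force on the tool from outside, world axes, zero at the start; "ft_torque": the same for the moment, N m; "grip_width": finger opening in mm; "grip_force": force on a finger pad.
Only numpy, scipy, OpenCV 4.12 (cv2) and the standard library are available. Lean on these libraries where they do the work, as an engineer would, in place of code of your own. Each camera call takes 0.05 s, during which the arm holds its last target. There are 200 camera calls.

## Task

Used rubber stoppers are lying about the bench. Flip both sprung clips off the grey box, lift its lid off and lay it on the bench, gather every stopper in the box's lift-out tray, then tip the tray into the white wash hopper with its front lip pushing the spring flap open. Put the empty tray back in the box as it was and set the lid squarely on again, leaving the clips off and the flap shut; do not disturb the bottle or the beaker.

Things in the scene. Friction and masses are not known exactly. Their poses are not given: they have to be found in the camera images.
- tub: Grey open box fixed to the bench, 134 (x) x 82 (y) x 66 mm high outside, walls and floor 3 mm. Origin: centre of its underside; x along its length, away from the robot. Lid on top, tray inside. A 24 mm high ledge fills its +x end from x = 42 mm on. A clip is hinged on the middle of each long side: clip_a at -y, clip_b at +y.
- clip_a (a joint): Over-centre sprung steel clip on the -y side of the box. 0 = shut: it stands upright and its hook reaches over the lid edge. Grows as it swings outward and down about an axis along the box's x, 38 mm high and 48 mm from the middle plane. Pushed past 0.6 rad (about 2 N at the tab) it snaps open by itself to about 2.1 and stays; short of that it springs back.
- clip_b (a joint): The same clip on the +y side of the box; also 0 = shut, about 2.1 = open.
- clip_a_tab (a point): Middle of clip_a's upright thumb tab, 90 mm above the bench while shut; tab 30 mm along the box's x, 3 mm thick, its top 10 mm above this point. Below it the hook reaches 6 mm in over the lid's edge, hook top at 76 mm. Push the tab outward (-y of the box) from its inner side.
- clip_b_tab (a point): The same on clip_b; push it outward (+y of the box).
- lid: Loose white lid, 142 (x) x 88 (y) x 4 mm plate, 150 g. Origin: centre of the plate's underside; on the box it lies at z = 66 mm. Free bench for it: left of the box, round x 0.39, y 0.575 m. A skirt 6 mm deep below it goes inside the box with 3 mm play all round.
- lid_grip (a point): Centre of the lid's handle: a solid bar 60 mm along the lid's x, 12 mm thick (y), from 8 to 30 mm above the plate's underside; this point is 19 mm above it.
- tray: Loose aluminium lift-out tray, 90 (x) x 66 (y) mm, floor 2 mm, side walls 20 mm high, OPEN at its front (-x, the lip); 120 g. Origin: centre of its underside. In the box it stands on the 3 mm floor with its centre about 9 mm towards -x from the box's centre, same heading, 5 mm play at the sides and 6 to 10 mm lengthwise. Stoppers start to slide in it beyond 25 to 35 degrees of tilt.
- tray_tab (a point): Centre of the tray's upright grip tab on its rear wall: 10 mm thick (tray's x), 40 mm wide (y), from 32 to 60 mm above the tray's underside; 40 mm behind the tray's centre. About 28 mm of room for a finger behind it in the box.
- hopper: White hopper fixed to the bench, 104 (x) x 96 (y) x 78 mm high, walls 4 mm. Origin: centre of its underside; its +x side faces the robot's right. Its top is a flap between x = -22 and +48 mm (84 mm wide) and a fixed strip on the -x side of it.
- flap (a joint): Steel flap in the hopper's top, hinged on the +x rim (x = 48, z = 75 mm of the hopper). 0 = shut (level); grows as it swings down into the hopper, to 1.0. A weak spring shuts it (1.5 to 3 N at its middle). With the lip of the tray pressing it down from the +x side, stoppers slide over it into the hopper.
- stopper_0_mid (a point): Used rubber stopper, tapered cylinder 22 mm in diameter (narrow end 18 mm, up) and 22 mm high, 30 g, on the bench's front strip (x 0.315 to 0.405 m; behind it a plate 40 mm high, the bath, the pump), left or right; may be absent (None). To cross from right to left draw the arm in to x = 0.31 m: tall glassware behind. Point at its centre, 11 mm above its wide foot; z along its axis.
- stopper_1_mid (a point): Used rubber stopper, tapered cylinder 22 mm in diameter (narrow end 18 mm, up) and 22 mm high, 30 g, on the bench's front strip (x 0.315 to 0.405 m; behind it a plate 40 mm high, the bath, the pump), left or right; may be absent (None). To cross from right to left draw the arm in to x = 0.31 m: tall glassware behind. Point at its centre, 11 mm above its wide foot; z along its axis.
- stopper_2_mid (a point): Used rubber stopper, tapered cylinder 22 mm in diameter (narrow end 18 mm, up) and 22 mm high, 30 g, on the bench's front strip (x 0.315 to 0.405 m; behind it a plate 40 mm high, the bath, the pump), left or right; may be absent (None). To cross from right to left draw the arm in to x = 0.31 m: tall glassware behind. Point at its centre, 11 mm above its wide foot; z along its axis.
- stopper_3_mid (a point): Used rubber stopper, tapered cylinder 22 mm in diameter (narrow end 18 mm, up) and 22 mm high, 30 g, on the bench's front strip (x 0.315 to 0.405 m; behind it a plate 40 mm high, the bath, the pump), left or right; may be absent (None). To cross from right to left draw the arm in to x = 0.31 m: tall glassware behind. Point at its centre, 11 mm above its wide foot; z along its axis.
- bottle: Brown glass reagent bottle, 62 mm across, 145 mm high; origin at its foot. Leave alone.
- beaker: Empty glass beaker, 55 mm across, 71 mm high; origin at its foot. Leave alone.

How it is judged (in metres and radians):
On the way, in this order (a step that is already met when the one before it is completed fails the run):
1. both sprung clips are flipped off the lid (each past 1.2 rad) (value of joint each of clip_a, clip_b above 1.2 rad), for 0.2 s.
2. the lid is lifted off and laid flat on the bench beside the box (height (world z) of lid below 0.05 m and angle between lid's own z axis and vertical below 0.3 rad and horizontal distance between lid and tub above 0.09 m), for 0.2 s.
3. every stopper present is in the tray and the tray is lifted clear of the box (its underside above 85 mm) (x of stopper_0_mid in the frame of tray between -0.047 and 0.045 m and y of stopper_0_mid in the frame of tray between -0.034 and 0.034 m and z of stopper_0_mid in the frame of tray between 0 and 0.06 m and x of stopper_1_mid in the frame of tray between -0.047 and 0.045 m and y of stopper_1_mid in the frame of tray between -0.034 and 0.034 m and z of stopper_1_mid in the frame of tray between 0 and 0.06 m and x of stopper_2_mid in the frame of tray between -0.047 and 0.045 m and y of stopper_2_mid in the frame of tray between -0.034 and 0.034 m and z of stopper_2_mid in the frame of tray between 0 and 0.06 m and x of stopper_3_mid in the frame of tray between -0.047 and 0.045 m and y of stopper_3_mid in the frame of tray between -0.034 and 0.034 m and z of stopper_3_mid in the frame of tray between 0 and 0.06 m and height (world z) of tray above 0.085 m), for 0.2 s.
4. the tray's lip pushes the hopper flap open (past 0.35 rad, tray touching flap) (value of joint flap above 0.35 rad and contact force between tray and flap above 0.1 N), for 0.2 s.
5. every stopper present is inside the hopper and the flap has sprung shut (x of stopper_0_mid in the frame of hopper between -0.05 and 0.05 m and y of stopper_0_mid in the frame of hopper between -0.046 and 0.046 m and z of each of stopper_0_mid, stopper_1_mid, stopper_2_mid, stopper_3_mid in the frame of hopper below 0.056 m and x of stopper_1_mid in the frame of hopper between -0.05 and 0.05 m and y of stopper_1_mid in the frame of hopper between -0.046 and 0.046 m and x of stopper_2_mid in the frame of hopper between -0.05 and 0.05 m and y of stopper_2_mid in the frame of hopper between -0.046 and 0.046 m and x of stopper_3_mid in the frame of hopper between -0.05 and 0.05 m and y of stopper_3_mid in the frame of hopper between -0.046 and 0.046 m and value of joint flap below 0.1 rad), for 0.2 s.
At the end, for the whole second after the job is handed in: Every stopper is inside the hopper below its shut flap; the empty tray stands in the box (within 10 mm sideways, level, lip to the same end); the lid is seated on the box within 6 mm; both clips are off (past 1.2 rad) (all of step 1 and all of step 5 and x of tray in the frame of tub between -0.025 and 0.008 m and y of tray in the frame of tub between -0.01 and 0.01 m and z of tray in the frame of tub between -0.004 and 0.007 m and angle between tray's own z axis and vertical below 0.08 rad and x of tray_tab in the frame of tub above 0.01 m and angle between the x axis of tray and the x axis of tub, either way round below 0.2 rad and x of lid in the frame of tub between -0.006 and 0.006 m and y of lid in the frame of tub between -0.006 and 0.006 m and z of lid in the frame of tub between 0.062 and 0.07 m and angle between lid's own z axis and vertical below 0.05 rad and angle between the x axis of lid and the x axis of tub, either way round below 0.1 rad and linear speed of each of lid, tray below 0.02 m/s); the robot touches nothing.
It fails at once if the brown reagent bottle is knocked over or shoved more than 40 mm (distance of bottle from where it was at the start of the episode above 0.04 m or angle between bottle's own z axis and vertical above 0.6 rad).
It fails at once if the glass beaker is knocked over or shoved more than 40 mm (distance of beaker from where it was at the start of the episode above 0.04 m or angle between beaker's own z axis and vertical above 0.6 rad).
Of stopper_0, stopper_1, stopper_2, stopper_3 only 2 to 4 are there at a start; the rules pass over those that are not, and their reading is None.
At some moment in a run one of stopper_0, stopper_1, stopper_2, stopper_3 may be knocked a few centimetres aside while the robot is not near it.
It also fails if it takes over 210 s, if anything falls off the work surface, if the arm or the gripper's body presses on something with over 40 N, if the wrist force passes 120 N, or if a joint passes its speed limit or range.

## Working session

There is one attempt and no reset: what is moved stays moved. The work goes in short steps, Python scripts to look and compute and a tool call to move; the robot and the scene stay as the last step left them, time stands still between calls to the robot, and variables do not carry over. Pictures are saved under pics/ and viewed, at most 14 in all, crops included, and the job is handed in when it is done.

Besides the shell and the picture viewer there is one more tool, called after "Emit:" in YAML: its name, and indented under it one key for each argument. send_rows: Moves the arm, as the interface text tells. Its arguments: {"type":"object","properties":{"plan":{"type":"array","items":{"type":"object","properties":{"gripper":{"type":"number"},"tx":{"type":"number"},"ty":{"type":"number"},"tz":{"type":"number"},"ax":{"type":"number"},"ay":{"type":"number"},"az":{"type":"number"}}}},"squeeze":{"type":"number"}},"required":["plan"]}

```bash
ls; mkdir -p pics
cat > h.py <<'E'
import numpy as np, cv2
from cell import robot, vision, workorder
def snap(name):
    d=vision.read_camera(name); return d
def world(d,u,v,z=None):
    K=np.array(d["K"]);R=np.array(d["attitude"]);p=np.array(d["position"])
    r=np.array([(u-K[0,2])/K[0,0],-(v-K[1,2])/K[1,1],-1.0])
    w=R@r
    if z is None:
        z0=d["depth"][int(round(v)),int(round(u))]; return p+w*z0
    return p+w*(z-p[2])/w[2]
def cloud(d):
    K=np.array(d["K"]);R=np.array(d["attitude"]);p=np.array(d["position"])
    v,u=np.mgrid[0:480,0:640]
    r=np.stack([(u-K[0,2])/K[0,0],-(v-K[1,2])/K[1,1],-np.ones_like(u,float)],-1)*d["depth"][...,None]
    return r@R.T+p
def st():
    s=robot.read_state()
    print(round(s["time_s"],2),np.round(s["eef_pos"],1),np.round(s["tcp_rot"],3).tolist(),np.round(s["q"],1),np.round(s["ft_force"],1),round(s["grip_width"],1),s["grip_force"])
    return s
E
python3 - <<'E'
from h import *
st()
for n in("scene","top"):
    d=snap(n); cv2.imwrite(f"pics/{n}0.png",d["image"]); print(n,d["K"],d["position"],np.round(d["attitude"],3).tolist(), [k for k in d])
    np.savez(f"{n}0.npz",**d)
E
```

```text
pics
0.0 [256.2 569.5 241.2] [[0.912, -0.41, -0.001], [-0.41, -0.912, -0.002], [0.0, 0.002, -1.0]] [ 80.6  22.1   0.4  -0.  -68.4 -14.8] [-0.4 -1.4  0.5] 85.2 0.0
scene [[496.67242709   0.         314.53827973]
 [  0.         496.67242709 241.95504105]
 [  0.           0.           1.        ]] [-361.3226402  -647.84608372  615.58499357] [[0.645, 0.331, -0.689], [-0.764, 0.285, -0.579], [0.005, 0.9, 0.437]] ['image', 'depth', 'K', 'position', 'attitude']
top [[620.30238966   0.         315.48569094]
 [  0.         620.30238966 247.59534371]
 [  0.           0.           1.        ]] [ 422.28904642   77.10333546 1557.0866139 ] [[-0.01, 0.998, -0.063], [-1.0, -0.009, 0.014], [0.014, 0.063, 0.998]] ['image', 'depth', 'K', 'position', 'attitude']
```

View pics/scene0.png

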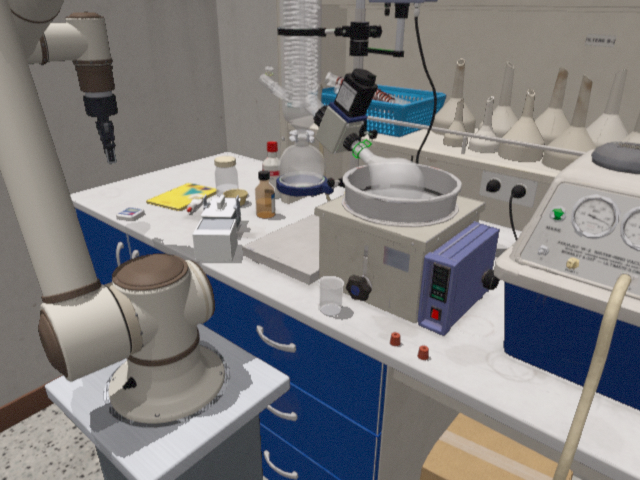

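View pics/top0.png

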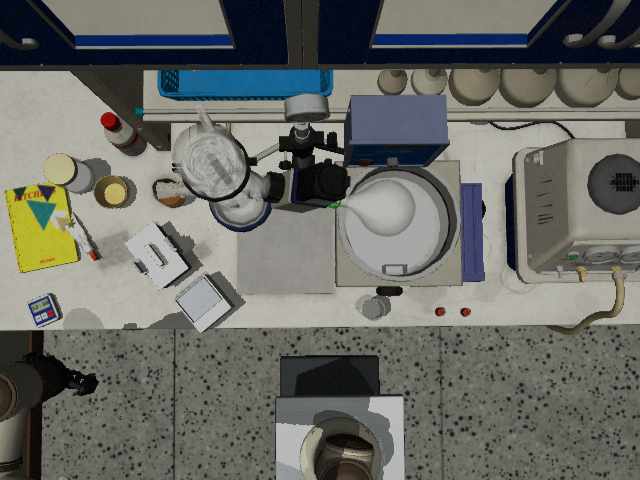

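The scene view shows two red stoppers near (396,339) and (424,352), the beaker at (331,297), and the hopper and tub near (218,225). The top view shows the tub at (157,255), the hopper at (203,302), the beaker at (375,307), and stoppers at (440,312) and (466,312). I'll enlarge these.

Run:
```python
from h import *
t=dict(np.load("top0.npz"));s=dict(np.load("scene0.npz"))
a=cv2.resize(t["image"][205:335,110:270],None,fx=5,fy=5,interpolation=cv2.INTER_CUBIC)[:600]
b=cv2.resize(s["image"][160:270,160:300],None,fx=5,fy=5,interpolation=cv2.INTER_CUBIC)
cv2.imwrite("pics/top0c.png",a[:600]);cv2.imwrite("pics/scene0c.png",b)
for n,d in(("top",t),("scene",s)):
    im=d["image"].astype(int);m=((im[...,2]>110)&(im[...,1]<80)&(im[...,0]<80)).astype(np.uint8)
    k,l,stt,c=cv2.connectedComponentsWithStats(m)
    for i in range(1,k):
        if stt[i,4]>5: print(n,c[i].round(1),stt[i],world(d,*c[i]).round(0), world(d,*c[i],z=11).round(0))
C=cloud(t)
for u,v in((157,255),(203,302),(375,307),(171,190),(440,312),(466,312)): print(u,v,C[v,u].round(0))
```

```text
top [107.5 119.1] [100 112  16  15 174] [801. 520. 184.] [849. 576.  11.]
top [ 15.6 197.9] [ 15 196   3   5   8] [651. 801.  11.] [651. 801.  11.]
top [170.8 199.9] [163 196  17   8  65] [631. 398.  91.] [643. 416.  11.]
top [ 92.4 255.1] [ 89 251   7   9  32] [506. 606.  19.] [506. 609.  11.]
top [440.9 311.7] [438 309   7   7  32] [ 358. -254.   21.] [ 358. -256.   11.]
top [466.3 312. ] [463 309   7   7  31] [ 356. -318.   15.] [ 356. -319.   11.]
top [ 50.2 312.8] [ 47 310   7   7  31] [365. 710.  12.] [365. 711.  11.]
scene [271.6 146.4] [267 142  11  10  98] [790. 508. 179.] [1232.  952.   11.]
scene [274.5 173.1] [270 171   9   5  36] [776. 485.  95.] [959. 667.  11.]
scene [189.1 209.3] [188 208   4   4  10] [498. 592.  21.] [513. 613.  11.]
scene [434.6 314. ] [432 309   6  10  49] [ 446. -291.   42.] [ 489. -272.   11.]
scene [394.8 334.2] [394 333   3   3   6] [ 361. -251.   20.] [ 372. -245.   11.]
scene [393.1 339.7] [391 336   9  10  26] [ 350. -254.   15.] [ 354. -252.   11.]
scene [421.6 352. ] [418 347  10  12  41] [ 351. -317.   16.] [ 357. -314.   11.]
157 255 [501. 429.  94.]
203 302 [389. 324.  74.]
375 307 [371. -93.   3.]
171 190 [597. 317. 459.]
440 312 [ 357. -252.   18.]
466 312 [ 356. -317.   15.]
```

View pics/top0c.png

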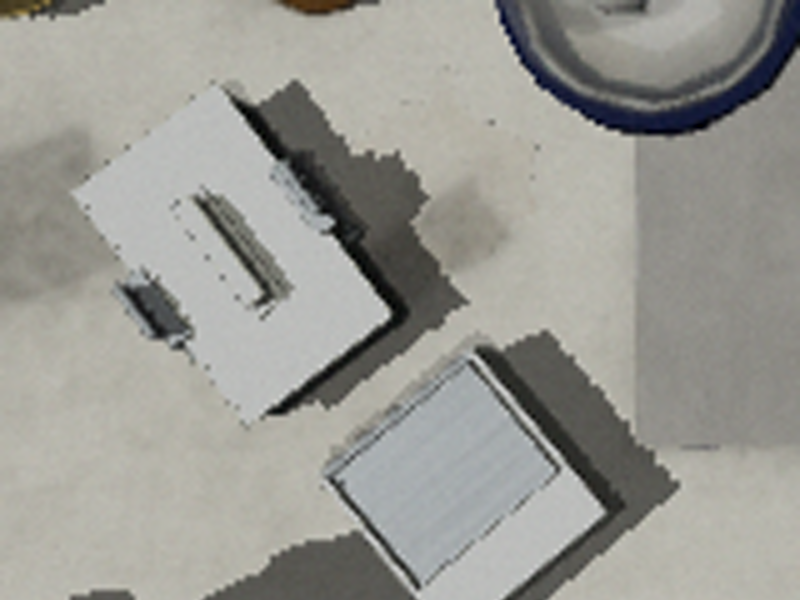

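View pics/scene0c.png

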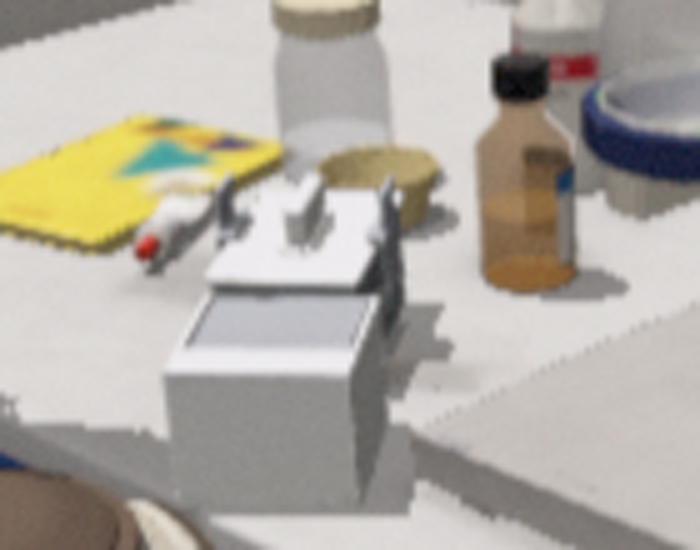

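The tub has its long axis at about 37° yaw, with clips at crop (305,195) and (155,310). The hopper's flap is on the side facing the tub and its strip is towards the robot. The other red spots are a timer button and a squirt bottle, so only two stoppers are present. I'll fit the poses next.

```bash
cat > fit.py <<'E'
from h import *
def fit(C,c,r,zlo,zhi,name):
    m=(np.hypot(C[...,0]-c[0],C[...,1]-c[1])<r)&(C[...,2]>zlo)&(C[...,2]<zhi)
    P=C[m]; 
    rc=cv2.minAreaRect(P[:,:2].astype(np.float32)); print(name,len(P),"rect c",np.round(rc[0],1),"size",np.round(rc[1],1),"ang",round(rc[2],1),"zmed",np.median(P[:,2]).round(1),"mean",P.mean(0).round(1)); return rc
E
python3 - <<'E'
from fit import *
for n in("top","scene"):
    C=cloud(dict(np.load(n+"0.npz")))
    fit(C,(495,428),105,64,74,n+" lid")
    fit(C,(495,428),35,86,105,n+" handle")
    m=np.hypot(C[...,0]-495,C[...,1]-428)<95
    fit(C,(389,322),85,66,84,n+" hop")
    a=np.radians(37);P=C.reshape(-1,3);L=(P[:,:2]-[499,429])@np.array([[np.cos(a),-np.sin(a)],[np.sin(a),np.cos(a)]])
    for sgn,nm in((-1,"clipa"),(1,"clipb")):
        k=(sgn*L[:,1]>36)&(sgn*L[:,1]<62)&(abs(L[:,0])<30)&(P[:,2]>78)&(P[:,2]<105)
        if k.sum(): print(n,nm,k.sum(),P[k].mean(0).round(1),L[k].mean(0).round(1),P[k,2].max().round(1))
t=dict(np.load("top0.npz"))
for nm,px in(("lid",[(220,83),(72,190),(248,425),(405,310)]),("hop",[(480,340),(322,475),(620,508)])):
    W=np.array([world(t,110+u/5,205+v/5,z=70 if nm=="lid" else 78)[:2] for u,v in px]); print(nm,W.round(1).tolist(), W.mean(0) if nm=="lid" else (W[1]+W[2])/2)
C=cloud(t)
for nm,c in(("book",(560,690)),("bench",(420,590))):print(C[int(300),100],C[325,100],C[327,100],C[329,100])
E
```

```text
top lid 1745 rect c [485.1 423.5] size [186.5  97.9] ang 36.9 zmed 69.6 mean [499.9 436.   69.5]
top handle 127 rect c [498.8 435.2] size [53.8 14. ] ang 34.5 zmed 95.0 mean [499.6 435.3  94.8]
top hop 1759 rect c [386.4 326.8] size [104.7  96.9] ang 39.6 zmed 76.4 mean [386.1 326.3  76.3]
top clipa 40 [530.2 398.3  95. ] [  6.4 -43.3] 104.2
top clipb 55 [473.7 473.9  91.2] [ 6.8 51.1] 104.9
scene lid 481 rect c [501.8 435.5] size [148.8  99.1] ang 33.4 zmed 71.9 mean [488.2 425.5  71.4]
scene handle 52 rect c [498.5 433.9] size [56.8 12.8] ang 38.5 zmed 96.0 mean [495.4 429.9  94.6]
scene hop 763 rect c [383.8 324.7] size [107.7  98. ] ang 39.3 zmed 78.3 mean [377.5 316.6  77.2]
scene clipa 31 [528.3 395.9  91.4] [  3.4 -44.1] 104.1
scene clipb 45 [472.2 471.9  90.3] [ 4.4 50.4] 104.8
lid [[582.4, 442.6], [531.5, 512.9], [418.4, 428.2], [472.6, 353.8]] [501.23053157 434.38053448]
hop [[457.7, 316.7], [394.5, 391.2], [377.5, 250.3]] [385.99151696 320.77729214]
[394.83311236 592.87665505  -1.09888668] [332.51823975 594.25169308  -7.55992608] [327.70364771 593.3833781   -5.11685253] [322.66451995 593.77048697  -6.47234326]
[394.83311236 592.87665505  -1.09888668] [332.51823975 594.25169308  -7.55992608] [327.70364771 593.3833781   -5.11685253] [322.66451995 593.77048697  -6.47234326]
```

Emit:
send_rows:
  plan:
    - {"gripper": 0,"tx": 0.03,"ty": 0.001,"tz": 0.0,"az": -6}
    - {"gripper": 0,"tx": 0.06,"ty": 0.002,"tz": 0.01,"az": -12}
    - {"gripper": 0,"tx": 0.09,"ty": 0.004,"tz": 0.02,"az": -18}
    - {"gripper": 0,"tx": 0.12,"ty": 0.005,"tz": 0.03,"az": -24}
    - {"gripper": 0,"tx": 0.15,"ty": 0.006,"tz": 0.04,"az": -30}
    - {"gripper": 0,"tx": 0.18,"ty": 0.007,"tz": 0.05,"az": -36}
    - {"gripper": 0,"tx": 0.21,"ty": 0.008,"tz": 0.06,"az": -42}
    - {"gripper": 0,"tx": 0.235,"ty": 0.009,"tz": 0.07,"az": -48}
    - {"gripper": 0,"tx": 0.255,"ty": 0.01,"tz": 0.08,"az": -54.5}
    - {"gripper": 0,"tx": 0.255,"ty": 0.01,"tz": 0.08,"az": -61.2}

```text
$.plan[0]: bad value
```

```bash
cat >> h.py <<'E'
T=np.array([500.5,435.2]);A=np.radians(37)
def tubf(p):
    d=np.array(p[:2])-T; return np.round([d[0]*np.cos(A)+d[1]*np.sin(A),-d[0]*np.sin(A)+d[1]*np.cos(A),p[2]],1)
def rep():
    s=robot.read_state();R=np.array(s["tcp_rot"])
    print("t",round(s["time_s"],2),"pos",np.round(s["eef_pos"],1),"tub",tubf(s["eef_pos"]),"yaw",round(np.degrees(np.arctan2(R[1,0],R[0,0])),2),"zax",R[:,2].round(3),"q",np.round(s["q"],0),"F",np.round(s["ft_force"],1),"w",round(s["grip_width"],1),s["grip_force"]);return s
E
python3 -c "
from h import *
rep();rep()"
```

```text
t 0.1 pos [256.2 569.5 241.3] tub [-114.3  254.3  241.3] yaw -24.23 zax [-0.001 -0.002 -1.   ] q [ 81.  22.   0.  -0. -68. -15.] F [-0.2  0.5 -0.2] w 85.2 0.0
t 0.1 pos [256.2 569.5 241.3] tub [-114.3  254.3  241.3] yaw -24.23 zax [-0.001 -0.002 -1.   ] q [ 81.  22.   0.  -0. -68. -15.] F [-0.2  0.5 -0.2] w 85.2 0.0
```

Emit:
send_rows:
  plan:
    - {"gripper": 0,"tx": 0.03,"ty": 0.001,"tz": 0.0,"ax": 0,"ay": 0,"az": -6}
    - {"gripper": 0,"tx": 0.06,"ty": 0.002,"tz": 0.01,"ax": 0,"ay": 0,"az": -12}
    - {"gripper": 0,"tx": 0.09,"ty": 0.004,"tz": 0.02,"ax": 0,"ay": 0,"az": -18}
    - {"gripper": 0,"tx": 0.12,"ty": 0.005,"tz": 0.03,"ax": 0,"ay": 0,"az": -24}
    - {"gripper": 0,"tx": 0.15,"ty": 0.006,"tz": 0.04,"ax": 0,"ay": 0,"az": -30}
    - {"gripper": 0,"tx": 0.18,"ty": 0.007,"tz": 0.05,"ax": 0,"ay": 0,"az": -36}
    - {"gripper": 0,"tx": 0.21,"ty": 0.008,"tz": 0.06,"ax": 0,"ay": 0,"az": -42}
    - {"gripper": 0,"tx": 0.235,"ty": 0.009,"tz": 0.07,"ax": 0,"ay": 0,"az": -48}
    - {"gripper": 0,"tx": 0.255,"ty": 0.01,"tz": 0.08,"ax": 0,"ay": 0,"az": -54.5}
    - {"gripper": 0,"tx": 0.255,"ty": 0.01,"tz": 0.08,"ax": 0,"ay": 0,"az": -61.2}

```text
time_s: 0.93
eef_pos: [486.8, 452.9, 158.6]
tcp_rot: [[0.798, 0.602, -0.004], [0.602, -0.798, -0.005], [-0.006, 0.002, -1.0]]
ft_force: [-0.5, 0.9, 0.4]
grip_width: 0.1
grip_force: 0.0
```

```bash
python3 -c "
from h import *
rep()"
```

```text
t 0.93 pos [486.8 452.9 158.6] tub [ -0.3  22.4 158.6] yaw 37.03 zax [-0.004 -0.005 -1.   ] q [ 57.  30.   0.  -0. -61.  70.] F [-0.5  0.9  0.4] w 0.1 0.0
```

Emit:
send_rows:
  plan:
    - {"gripper": 0,"tx": 0,"ty": -0.004,"tz": 0.02,"ax": 0,"ay": 0,"az": 0}
    - {"gripper": 0,"tx": 0,"ty": -0.004,"tz": 0.045,"ax": 0,"ay": 0,"az": 0}
    - {"gripper": 0,"tx": 0,"ty": -0.004,"tz": 0.063,"ax": 0,"ay": 0,"az": 0}
    - {"gripper": 0,"tx": 0,"ty": -0.004,"tz": 0.063,"ax": 0,"ay": 0,"az": 0}
    - {"gripper": 0,"tx": 0,"ty": -0.012,"tz": 0.063,"ax": 0,"ay": 0,"az": 0}
    - {"gripper": 0,"tx": 0,"ty": -0.022,"tz": 0.063,"ax": 0,"ay": 0,"az": 0}
    - {"gripper": 0,"tx": 0,"ty": -0.032,"tz": 0.063,"ax": 0,"ay": 0,"az": 0}
    - {"gripper": 0,"tx": 0,"ty": -0.042,"tz": 0.063,"ax": 0,"ay": 0,"az": 0}
    - {"gripper": 0,"tx": 0,"ty": -0.052,"tz": 0.063,"ax": 0,"ay": 0,"az": 0}
    - {"gripper": 0,"tx": 0,"ty": -0.056,"tz": 0.063,"ax": 0,"ay": 0,"az": 0}

```text
time_s: 1.77
eef_pos: [450.0, 503.2, 100.3]
tcp_rot: [[0.798, 0.603, 0.001], [0.603, -0.798, 0.002], [0.002, -0.001, -1.0]]
ft_force: [-0.6, -0.5, 0.1]
grip_width: -0.1
grip_force: 0.0
```

Emit:
send_rows:
  plan:
    - {"gripper": 0,"tx": 0,"ty": 0,"tz": 0,"ax": 0,"ay": 0,"az": 0}

```text
time_s: 1.85
eef_pos: [450.2, 502.8, 100.0]
tcp_rot: [[0.798, 0.603, 0.001], [0.603, -0.798, 0.002], [0.002, -0.001, -1.0]]
ft_force: [-0.8, 1.2, 1.7]
grip_width: -0.1
grip_force: 0.7
```

```bash
python3 -c "
from h import *
rep()
d=snap('scene');np.savez('scene1.npz',**d);C=cloud(d);P=C.reshape(-1,3);D=P[:,:2]-T
L=np.c_[D@[np.cos(A),np.sin(A)],D@[-np.sin(A),np.cos(A)]]
k=(abs(L[:,0])<25)&(L[:,1]>40)&(L[:,1]<120)&(P[:,2]>4)&(P[:,2]<110);print(np.c_[L,P[:,2]][k][::6].round(0).tolist())
cv2.imwrite('pics/s1.png',cv2.resize(d['image'][110:270,130:330],None,fx=3,fy=3))"
```

```text
t 1.85 pos [450.2 502.8 100. ] tub [  0.5  84.2 100. ] yaw 37.09 zax [ 0.001  0.002 -1.   ] q [ 62.  34.  -2.  -0. -54.  65.] F [-0.8  1.2  1.7] w -0.1 0.7133205529680708
[[-4.0, 96.0, 109.0], [-9.0, 83.0, 108.0], [7.0, 70.0, 102.0], [-7.0, 78.0, 104.0], [-9.0, 90.0, 102.0], [-5.0, 73.0, 101.0], [-10.0, 75.0, 99.0], [-8.0, 76.0, 96.0], [10.0, 76.0, 85.0], [2.0, 73.0, 86.0], [4.0, 74.0, 82.0], [-1.0, 76.0, 80.0], [6.0, 60.0, 78.0], [7.0, 70.0, 74.0], [-0.0, 71.0, 74.0], [8.0, 41.0, 71.0], [18.0, 65.0, 64.0], [-1.0, 66.0, 68.0], [-5.0, 41.0, 70.0], [3.0, 61.0, 63.0], [-14.0, 65.0, 67.0], [-24.0, 44.0, 72.0], [9.0, 57.0, 55.0], [-16.0, 60.0, 58.0], [7.0, 120.0, 5.0], [-13.0, 117.0, 4.0]]
```

View pics/s1.png

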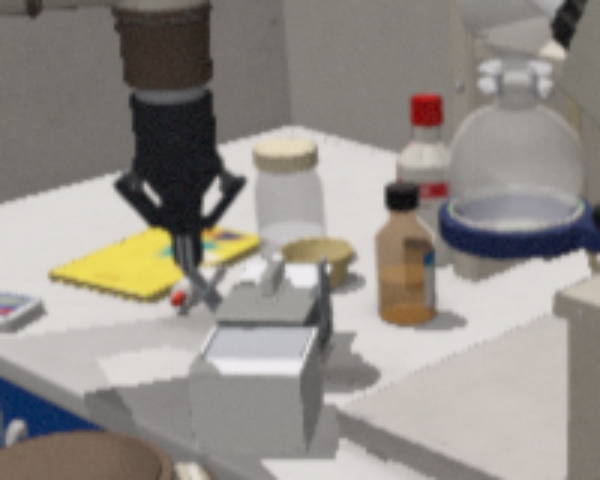

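The finger slid over the tab with its tips at about z 89, so the clip is only at about 0.55 rad. I'll repeat the push lower.

Emit:
send_rows:
  plan:
    - {"gripper": 0,"tx": 0,"ty": 0,"tz": -0.03,"ax": 0,"ay": 0,"az": 0}
    - {"gripper": 0,"tx": 0,"ty": 0.03,"tz": -0.03,"ax": 0,"ay": 0,"az": 0}
    - {"gripper": 0,"tx": 0,"ty": 0.058,"tz": -0.03,"ax": 0,"ay": 0,"az": 0}
    - {"gripper": 0,"tx": 0,"ty": 0.058,"tz": -0.02,"ax": 0,"ay": 0,"az": 0}
    - {"gripper": 0,"tx": 0,"ty": 0.058,"tz": -0.005,"ax": 0,"ay": 0,"az": 0}
    - {"gripper": 0,"tx": 0,"ty": 0.058,"tz": 0.009,"ax": 0,"ay": 0,"az": 0}
    - {"gripper": 0,"tx": 0,"ty": 0.058,"tz": 0.009,"ax": 0,"ay": 0,"az": 0}

```text
time_s: 2.48
eef_pos: [484.9, 452.4, 86.9]
tcp_rot: [[0.8, 0.6, -0.004], [0.6, -0.8, -0.005], [-0.006, 0.001, -1.0]]
ft_force: [-0.5, -0.5, -0.6]
grip_width: -0.0
grip_force: 0.0
```

Emit:
send_rows:
  plan:
    - {"gripper": 0,"tx": 0,"ty": -0.008,"tz": 0,"ax": 0,"ay": 0,"az": 0}
    - {"gripper": 0,"tx": 0,"ty": -0.016,"tz": 0,"ax": 0,"ay": 0,"az": 0}
    - {"gripper": 0,"tx": 0,"ty": -0.026,"tz": 0,"ax": 0,"ay": 0,"az": 0}
    - {"gripper": 0,"tx": 0,"ty": -0.036,"tz": 0,"ax": 0,"ay": 0,"az": 0}
    - {"gripper": 0,"tx": 0,"ty": -0.044,"tz": 0,"ax": 0,"ay": 0,"az": 0}
    - {"gripper": 0,"tx": 0,"ty": -0.05,"tz": 0,"ax": 0,"ay": 0,"az": 0}
    - {"gripper": 0,"tx": 0,"ty": -0.054,"tz": 0,"ax": 0,"ay": 0,"az": 0}
    - {"gripper": 0,"tx": 0,"ty": -0.054,"tz": 0,"ax": 0,"ay": 0,"az": 0}

```text
time_s: 3.15
eef_pos: [452.8, 498.8, 90.4]
tcp_rot: [[0.798, 0.603, 0.0], [0.603, -0.798, 0.0], [0.0, -0.0, -1.0]]
ft_force: [-0.2, 1.1, 0.1]
grip_width: 0.3
grip_force: 0.0
```

```bash
cat >> h.py <<'E'
def side(sg,n='scene'):
    d=snap(n);P=cloud(d).reshape(-1,3);D=P[:,:2]-T
    L=np.c_[D@[np.cos(A),np.sin(A)],D@[-np.sin(A),np.cos(A)]]
    k=(abs(L[:,0])<18)&(sg*L[:,1]>47)&(sg*L[:,1]<130)&(P[:,2]>4)&(P[:,2]<110);print(n,np.c_[L,P[:,2]][k][::5].round(0).tolist())
    return d
E
python3 -c "
from h import *
rep();side(1);side(1,'top')"
```

```text
t 3.15 pos [452.8 498.8  90.4] tub [ 0.2 79.4 90.4] yaw 37.06 zax [ 0.  0. -1.] q [ 61.  34.  -3.   0. -53.  66.] F [-0.2  1.1  0.1] w 0.3 0.0
scene [[7.0, 64.0, 109.0], [-5.0, 90.0, 106.0], [-12.0, 73.0, 109.0], [-1.0, 62.0, 106.0], [-6.0, 78.0, 104.0], [-6.0, 64.0, 104.0], [-11.0, 80.0, 103.0], [-9.0, 63.0, 102.0], [-9.0, 81.0, 99.0], [-9.0, 66.0, 99.0], [-5.0, 83.0, 94.0], [-5.0, 68.0, 95.0], [-8.0, 82.0, 92.0], [-4.0, 68.0, 91.0], [-4.0, 72.0, 88.0], [-10.0, 73.0, 87.0], [-7.0, 77.0, 83.0], [16.0, 71.0, 29.0], [6.0, 68.0, 30.0], [12.0, 80.0, 24.0], [3.0, 83.0, 24.0], [-17.0, 83.0, 29.0], [8.0, 95.0, 15.0], [5.0, 100.0, 13.0], [-16.0, 75.0, 23.0], [-10.0, 89.0, 16.0], [11.0, 87.0, 4.0], [-15.0, 98.0, 5.0]]
top [[8.0, 53.0, 35.0], [6.0, 59.0, 31.0], [4.0, 60.0, 31.0], [5.0, 64.0, 25.0], [-5.0, 52.0, 37.0], [-2.0, 60.0, 37.0], [-4.0, 64.0, 108.0], [2.0, 70.0, 25.0], [-6.0, 59.0, 29.0], [-6.0, 65.0, 101.0], [0.0, 71.0, 24.0], [-8.0, 60.0, 31.0], [5.0, 81.0, 19.0], [-4.0, 69.0, 31.0], [-11.0, 60.0, 29.0], [-7.0, 71.0, 84.0], [-4.0, 73.0, 27.0], [-13.0, 62.0, 34.0], [-9.0, 72.0, 93.0], [-3.0, 79.0, 17.0], [-12.0, 67.0, 26.0], [-10.0, 76.0, 102.0], [-3.0, 82.0, 26.0], [-10.0, 73.0, 24.0], [-10.0, 79.0, 91.0], [-6.0, 82.0, 33.0], [-12.0, 75.0, 23.0], [1.0, 96.0, 12.0], [-10.0, 82.0, 32.0], [-16.0, 74.0, 25.0], [-3.0, 95.0, 16.0], [-12.0, 83.0, 27.0], [-1.0, 102.0, 9.0], [-9.0, 91.0, 15.0], [-17.0, 81.0, 5.0], [-11.0, 92.0, 16.0], [-11.0, 97.0, 17.0], [-12.0, 99.0, 6.0], [-5.0, 124.0, 6.0]]
```

Clip_b is open, at about 2.1 rad. Next is clip_a.

Emit:
send_rows:
  plan:
    - {"gripper": 0,"tx": 0,"ty": 0,"tz": -0.035,"ax": 0,"ay": 0,"az": 0}
    - {"gripper": 0,"tx": 0,"ty": 0.02,"tz": -0.035,"ax": 0,"ay": 0,"az": 0}
    - {"gripper": 0,"tx": 0,"ty": 0.05,"tz": -0.035,"ax": 0,"ay": 0,"az": 0}
    - {"gripper": 0,"tx": 0,"ty": 0.08,"tz": -0.035,"ax": 0,"ay": 0,"az": 0}
    - {"gripper": 0,"tx": 0,"ty": 0.104,"tz": -0.035,"ax": 0,"ay": 0,"az": 0}
    - {"gripper": 0,"tx": 0,"ty": 0.104,"tz": -0.035,"ax": 0,"ay": 0,"az": 0}
    - {"gripper": 0,"tx": 0,"ty": 0.104,"tz": -0.02,"ax": 0,"ay": 0,"az": 0}
    - {"gripper": 0,"tx": 0,"ty": 0.104,"tz": -0.008,"ax": 0,"ay": 0,"az": 0}
    - {"gripper": 0,"tx": 0,"ty": 0.104,"tz": 0.0,"ax": 0,"ay": 0,"az": 0}
    - {"gripper": 0,"tx": 0,"ty": 0.104,"tz": 0.0,"ax": 0,"ay": 0,"az": 0}

```text
time_s: 4.08
eef_pos: [514.8, 413.6, 87.4]
tcp_rot: [[0.799, 0.601, -0.004], [0.601, -0.799, -0.004], [-0.005, 0.001, -1.0]]
ft_force: [-0.6, -0.3, -0.7]
grip_width: 0.1
grip_force: 0.0
```

Emit:
send_rows:
  plan:
    - {"gripper": 0,"tx": 0,"ty": 0.008,"tz": 0,"ax": 0,"ay": 0,"az": 0}
    - {"gripper": 0,"tx": 0,"ty": 0.016,"tz": 0,"ax": 0,"ay": 0,"az": 0}
    - {"gripper": 0,"tx": 0,"ty": 0.026,"tz": 0,"ax": 0,"ay": 0,"az": 0}
    - {"gripper": 0,"tx": 0,"ty": 0.036,"tz": 0,"ax": 0,"ay": 0,"az": 0}
    - {"gripper": 0,"tx": 0,"ty": 0.044,"tz": 0,"ax": 0,"ay": 0,"az": 0}
    - {"gripper": 0,"tx": 0,"ty": 0.05,"tz": 0,"ax": 0,"ay": 0,"az": 0}
    - {"gripper": 0,"tx": 0,"ty": 0.054,"tz": 0,"ax": 0,"ay": 0,"az": 0}
    - {"gripper": 0,"tx": 0,"ty": 0.054,"tz": 0,"ax": 0,"ay": 0,"az": 0}

```text
time_s: 4.75
eef_pos: [549.4, 370.5, 90.5]
tcp_rot: [[0.8, 0.6, 0.0], [0.6, -0.8, 0.0], [0.0, 0.0, -1.0]]
ft_force: [0.5, 0.4, -0.2]
grip_width: -0.3
grip_force: 0.0
```

```bash
python3 -c "
from h import *
rep();side(-1);side(-1,'top')"
```

```text
t 4.75 pos [549.4 370.5  90.5] tub [  0.1 -81.1  90.5] yaw 36.89 zax [ 0.  0. -1.] q [ 48.  33.  -4.   0. -52.  79.] F [ 0.5  0.4 -0.2] w -0.3 0.0
scene [[-1.0, -94.0, 109.0], [-7.0, -89.0, 108.0], [-9.0, -78.0, 106.0], [-3.0, -91.0, 104.0], [-10.0, -78.0, 103.0], [-8.0, -92.0, 103.0], [-7.0, -77.0, 99.0], [-3.0, -91.0, 98.0], [-13.0, -78.0, 98.0], [-3.0, -90.0, 95.0], [-10.0, -77.0, 94.0], [-4.0, -90.0, 92.0], [-11.0, -80.0, 91.0], [-5.0, -93.0, 89.0], [-10.0, -88.0, 88.0], [1.0, -89.0, 81.0], [17.0, -57.0, 38.0], [12.0, -58.0, 37.0], [-1.0, -54.0, 39.0], [-17.0, -49.0, 43.0], [5.0, -62.0, 34.0], [-7.0, -52.0, 36.0], [7.0, -64.0, 30.0], [9.0, -82.0, 29.0], [-5.0, -67.0, 32.0], [16.0, -77.0, 23.0], [-11.0, -68.0, 31.0], [-3.0, -81.0, 28.0], [-9.0, -70.0, 27.0], [7.0, -82.0, 21.0], [-18.0, -75.0, 28.0], [3.0, -85.0, 19.0], [-13.0, -76.0, 23.0], [-1.0, -89.0, 18.0], [12.0, -102.0, 13.0], [-1.0, -95.0, 15.0], [12.0, -62.0, 5.0], [-3.0, -95.0, 12.0], [5.0, -63.0, 5.0], [-7.0, -102.0, 11.0], [0.0, -82.0, 4.0], [-8.0, -63.0, 4.0], [-8.0, -113.0, 5.0]]
top [[9.0, -128.0, 4.0], [-0.0, -124.0, 5.0], [7.0, -102.0, 6.0], [12.0, -91.0, 11.0], [2.0, -104.0, 6.0], [6.0, -95.0, 6.0], [7.0, -88.0, 14.0], [-1.0, -99.0, 9.0], [5.0, -86.0, 15.0], [-2.0, -96.0, 15.0], [3.0, -85.0, 15.0], [-3.0, -94.0, 5.0], [1.0, -84.0, 17.0], [-7.0, -95.0, 11.0], [-2.0, -82.0, 30.0], [-7.0, -90.0, 15.0], [0.0, -77.0, 15.0], [-8.0, -87.0, 18.0], [-2.0, -74.0, 23.0], [-11.0, -85.0, 31.0], [-4.0, -73.0, 25.0], [-12.0, -83.0, 27.0], [-6.0, -70.0, 33.0], [-12.0, -79.0, 23.0], [-5.0, -66.0, 26.0], [-12.0, -75.0, 23.0], [-7.0, -63.0, 33.0], [-13.0, -72.0, 25.0], [-7.0, -59.0, 29.0], [-13.0, -68.0, 21.0], [-8.0, -56.0, 31.0], [-14.0, -65.0, 26.0], [-8.0, -51.0, 36.0], [-15.0, -62.0, 39.0], [-12.0, -53.0, 41.0], [-11.0, -47.0, 41.0], [-17.0, -56.0, 35.0]]
```

Both clips are open. Now I'll grip the lid's handle.

Emit:
send_rows:
  plan:
    - {"gripper": 0,"tx": 0,"ty": 0,"tz": -0.04,"ax": 0,"ay": 0,"az": 0}
    - {"gripper": 40,"tx": 0,"ty": -0.03,"tz": -0.04,"ax": 0,"ay": 0,"az": 0}
    - {"gripper": 40,"tx": 0,"ty": -0.06,"tz": -0.04,"ax": 0,"ay": 0,"az": 0}
    - {"gripper": 40,"tx": 0,"ty": -0.08,"tz": -0.04,"ax": 0,"ay": 0,"az": 0}
    - {"gripper": 40,"tx": 0,"ty": -0.08,"tz": -0.04,"ax": 0,"ay": 0,"az": 0}
    - {"gripper": 40,"tx": 0,"ty": -0.08,"tz": -0.03,"ax": 0,"ay": 0,"az": 0}
    - {"gripper": 40,"tx": 0,"ty": -0.08,"tz": -0.015,"ax": 0,"ay": 0,"az": 0}
    - {"gripper": 40,"tx": 0,"ty": -0.08,"tz": -0.005,"ax": 0,"ay": 0,"az": 0}
    - {"gripper": 40,"tx": 0,"ty": -0.08,"tz": 0.003,"ax": 0,"ay": 0,"az": 0}
    - {"gripper": 40,"tx": 0,"ty": -0.08,"tz": 0.003,"ax": 0,"ay": 0,"az": 0}

```text
time_s: 5.68
eef_pos: [499.9, 433.7, 84.4]
tcp_rot: [[0.8, 0.6, -0.003], [0.6, -0.8, -0.004], [-0.005, 0.001, -1.0]]
ft_force: [0.3, -0.4, -0.1]
grip_width: 34.0
grip_force: 0.0
```

Emit:
send_rows:
  plan:
    - {"gripper": 0,"tx": 0,"ty": 0,"tz": 0,"ax": 0,"ay": 0,"az": 0}
    - {"gripper": 0,"tx": 0,"ty": 0,"tz": 0,"ax": 0,"ay": 0,"az": 0}
    - {"gripper": 0,"tx": 0,"ty": 0,"tz": 0,"ax": 0,"ay": 0,"az": 0}
    - {"gripper": 0,"tx": 0,"ty": 0,"tz": 0,"ax": 0,"ay": 0,"az": 0}
    - {"gripper": 0,"tx": 0,"ty": 0,"tz": 0,"ax": 0,"ay": 0,"az": 0}
    - {"gripper": 0,"tx": 0,"ty": 0,"tz": 0,"ax": 0,"ay": 0,"az": 0}
  squeeze: 40

```text
time_s: 6.18
eef_pos: [500.7, 435.5, 87.7]
tcp_rot: [[0.799, 0.601, 0.001], [0.601, -0.799, 0.0], [0.001, -0.0, -1.0]]
ft_force: [0.6, -0.2, 0.0]
grip_width: 11.3
grip_force: 41.7
```

```bash
python3 -c "
from h import *
rep()"
```

```text
t 6.18 pos [500.7 435.5  87.7] tub [ 0.3  0.1 87.7] yaw 36.97 zax [ 0.001  0.    -1.   ] q [ 55.  33.  -4.   0. -52.  72.] F [ 0.6 -0.2  0. ] w 11.3 41.654863357543945
```

Emit:
send_rows:
  plan:
    - {"gripper": 0,"tx": 0,"ty": 0,"tz": -0.01,"ax": 0,"ay": 0,"az": 0}
    - {"gripper": 0,"tx": 0,"ty": 0,"tz": -0.03,"ax": 0,"ay": 0,"az": 0}
    - {"gripper": 0,"tx": 0,"ty": 0,"tz": -0.05,"ax": 0,"ay": 0,"az": 0}
    - {"gripper": 0,"tx": 0,"ty": -0.02,"tz": -0.06,"ax": 0,"ay": 0,"az": 0}
    - {"gripper": 0,"tx": 0,"ty": -0.05,"tz": -0.06,"ax": 0,"ay": 0,"az": 0}
    - {"gripper": 0,"tx": 0,"ty": -0.08,"tz": -0.06,"ax": 0,"ay": 0,"az": 0}
    - {"gripper": 0,"tx": 0,"ty": -0.11,"tz": -0.06,"ax": 0,"ay": 0,"az": 0}
    - {"gripper": 0,"tx": 0,"ty": -0.14,"tz": -0.06,"ax": 0,"ay": 0,"az": 0}
    - {"gripper": 0,"tx": 0,"ty": -0.165,"tz": -0.05,"ax": 0,"ay": 0,"az": 0}
    - {"gripper": 0,"tx": 0,"ty": -0.178,"tz": -0.035,"ax": 0,"ay": 0,"az": 0}

```text
time_s: 7.02
eef_pos: [392.0, 581.2, 124.5]
tcp_rot: [[0.797, 0.604, 0.002], [0.604, -0.797, 0.005], [0.005, -0.003, -1.0]]
ft_force: [0.7, 0.9, -1.8]
grip_width: 10.5
grip_force: 41.5
```

Emit:
send_rows:
  plan:
    - {"gripper": 0,"tx": 0,"ty": 0,"tz": 0.02,"ax": 0,"ay": 0,"az": 0}
    - {"gripper": 0,"tx": 0,"ty": 0,"tz": 0.04,"ax": 0,"ay": 0,"az": 0}
    - {"gripper": 0,"tx": 0,"ty": 0,"tz": 0.06,"ax": 0,"ay": 0,"az": 0}
    - {"gripper": 0,"tx": 0,"ty": 0,"tz": 0.075,"ax": 0,"ay": 0,"az": 0}
    - {"gripper": 0,"tx": 0,"ty": 0,"tz": 0.085,"ax": 0,"ay": 0,"az": 0}
    - {"gripper": 0,"tx": 0,"ty": 0,"tz": 0.091,"ax": 0,"ay": 0,"az": 0}
    - {"gripper": 0,"tx": 0,"ty": 0,"tz": 0.094,"ax": 0,"ay": 0,"az": 0}
    - {"gripper": 0,"tx": 0,"ty": 0,"tz": 0.094,"ax": 0,"ay": 0,"az": 0}

```text
time_s: 7.68
eef_pos: [393.7, 577.6, 28.7]
tcp_rot: [[0.799, 0.601, 0.0], [0.601, -0.799, 0.0], [0.0, 0.0, -1.0]]
ft_force: [0.3, -0.3, -2.3]
grip_width: 11.0
grip_force: 41.4
```

```bash
python3 -c "
from h import *
rep()"
```

```text
t 7.68 pos [393.7 577.6  28.7] tub [  0.4 178.   28.7] yaw 36.97 zax [ 0.  0. -1.] q [ 69.  40.  -1.   0. -49.  58.] F [ 0.3 -0.3 -2.3] w 11.0 41.43825709819794
```

Emit:
send_rows:
  plan:
    - {"gripper": 0,"tx": 0,"ty": 0,"tz": 0.001,"ax": 0,"ay": 0,"az": 0}
    - {"gripper": 40,"tx": 0,"ty": 0,"tz": 0.001,"ax": 0,"ay": 0,"az": 0}
    - {"gripper": 40,"tx": 0,"ty": 0,"tz": 0.001,"ax": 0,"ay": 0,"az": 0}
    - {"gripper": 40,"tx": 0,"ty": 0,"tz": 0.001,"ax": 0,"ay": 0,"az": 0}
    - {"gripper": 40,"tx": 0,"ty": 0,"tz": 0.001,"ax": 0,"ay": 0,"az": 0}
    - {"gripper": 40,"tx": 0,"ty": 0,"tz": -0.02,"ax": 0,"ay": 0,"az": 0}
    - {"gripper": 40,"tx": 0,"ty": 0,"tz": -0.05,"ax": 0,"ay": 0,"az": 0}
    - {"gripper": 40,"tx": 0,"ty": 0,"tz": -0.085,"ax": 0,"ay": 0,"az": 0}
    - {"gripper": 40,"tx": 0,"ty": 0,"tz": -0.12,"ax": 0,"ay": 0,"az": 0}
    - {"gripper": 40,"tx": 0,"ty": 0,"tz": -0.15,"ax": 0,"ay": 0,"az": 0}

```text
time_s: 8.52
eef_pos: [393.7, 578.0, 181.4]
tcp_rot: [[0.799, 0.602, 0.002], [0.602, -0.799, 0.002], [0.003, -0.001, -1.0]]
ft_force: [1.1, 1.1, 0.8]
grip_width: 34.5
grip_force: 0.0
```

Emit:
send_rows:
  plan:
    - {"gripper": 60,"tx": 0,"ty": 0,"tz": -0.03,"ax": 0,"ay": 0,"az": 7}
    - {"gripper": 60,"tx": -0.03,"ty": 0.01,"tz": -0.06,"ax": 0,"ay": 0,"az": 14}
    - {"gripper": 60,"tx": -0.06,"ty": 0.02,"tz": -0.08,"ax": 0,"ay": 0,"az": 21}
    - {"gripper": 60,"tx": -0.08,"ty": 0.03,"tz": -0.08,"ax": 0,"ay": 0,"az": 28}
    - {"gripper": 60,"tx": -0.1,"ty": 0.04,"tz": -0.08,"ax": 0,"ay": 0,"az": 35}
    - {"gripper": 60,"tx": -0.11,"ty": 0.04,"tz": -0.08,"ax": 0,"ay": 0,"az": 42}
    - {"gripper": 60,"tx": -0.11,"ty": 0.04,"tz": -0.08,"ax": 0,"ay": 0,"az": 49}
    - {"gripper": 60,"tx": -0.11,"ty": 0.04,"tz": -0.08,"ax": 0,"ay": 0,"az": 56}
    - {"gripper": 60,"tx": -0.11,"ty": 0.04,"tz": -0.08,"ax": 0,"ay": 0,"az": 63}
    - {"gripper": 60,"tx": -0.11,"ty": 0.04,"tz": -0.08,"ax": 0,"ay": 0,"az": 63}

```text
time_s: 9.35
eef_pos: [329.5, 479.4, 258.9]
tcp_rot: [[0.898, -0.44, 0.0], [-0.44, -0.898, 0.001], [-0.0, -0.001, -1.0]]
ft_force: [-0.1, 0.5, -0.2]
grip_width: 51.1
grip_force: 0.0
```

```bash
python3 -c "
from fit import *
rep()
d=snap('top');np.savez('top2.npz',**d);C=cloud(d)
e=snap('scene');np.savez('scene2.npz',**e);E=cloud(e)
cv2.imwrite('pics/top2.png',cv2.resize(d['image'][185:335,60:260],None,fx=4,fy=4,interpolation=cv2.INTER_CUBIC))
fit(C,(393,577),100,5,16,'lid top');fit(C,(393,577),45,24,45,'handle')
fit(E,(393,577),45,24,45,'handle s')
# tray tab
for n,c in(('top',C),('scene',E)):
  fit(c,T+31*np.array([np.cos(A),np.sin(A)]),24,54,80,'tab '+n)
for y0,y1 in((-240,-190),(-300,-240),(-360,-300)):
  m=(C[...,1]>y0)&(C[...,1]<y1)&(C[...,0]>380)&(C[...,0]<560)&(C[...,2]>30);P=C[m];print(y0,P[P[:,0].argsort()][:5].round(0).tolist(),len(P))
for n,dd in(('top',d),('scene',e)):
    im=dd['image'].astype(int);m=((im[...,2]>100)&(im[...,1]<80)&(im[...,0]<80)).astype(np.uint8)
    k,l,s,c=cv2.connectedComponentsWithStats(m)
    for i in range(1,k):
        w=world(dd,*c[i],z=15)
        if s[i,4]>5 and w[0]<420: print(n,c[i].round(1),s[i,4],w.round(0))
"
```

```text
t 9.35 pos [329.5 479.4 258.9] tub [-109.9  138.2  258.9] yaw -26.13 zax [ 0.     0.001 -1.   ] q [ 71.  17.  -4.   0. -68.  -8.] F [-0.1  0.5 -0.2] w 51.1 0.0
lid top 1753 rect c [409.7 570.7] size [193.4 151.6] ang 67.8 zmed 9.7 mean [402.4 575.3   9.8]
handle 145 rect c [397.2 577.1] size [59.8 15. ] ang 38.3 zmed 34.4 mean [397.  576.9  33.7]
handle s 74 rect c [396.2 575.6] size [62.2 14.1] ang 38.7 zmed 34.6 mean [393.4 571.5  33.3]
tab top 80 rect c [525.2 455.2] size [10.1 39.1] ang 36.2 zmed 62.0 mean [524.9 455.4  61.9]
tab scene 66 rect c [524.4 454.3] size [16.8 40.5] ang 43.8 zmed 61.1 mean [524.1 454.1  60.5]
-240 [[421.0, -238.0, 192.0], [421.0, -236.0, 193.0], [422.0, -206.0, 200.0], [422.0, -204.0, 199.0], [422.0, -201.0, 201.0]] 1551
-300 [[423.0, -262.0, 203.0], [423.0, -260.0, 201.0], [423.0, -258.0, 202.0], [423.0, -256.0, 202.0], [423.0, -253.0, 204.0]] 1234
-360 [[432.0, -315.0, 157.0], [432.0, -314.0, 152.0], [432.0, -315.0, 138.0], [432.0, -314.0, 135.0], [432.0, -314.0, 127.0]] 481
top [440.8 311.8] 35 [ 358. -255.   15.]
top [466.3 311.9] 33 [ 357. -318.   15.]
top [ 49.9 312.8] 36 [365. 710.  15.]
scene [394.6 340.4] 63 [ 349. -258.   15.]
scene [422.5 353.2] 77 [ 350. -319.   15.]
scene [ 40.  387.3] 7 [-160.  137.   15.]
scene [ 15.5 400. ] 8 [-200.  137.   15.]
```

View pics/top2.png

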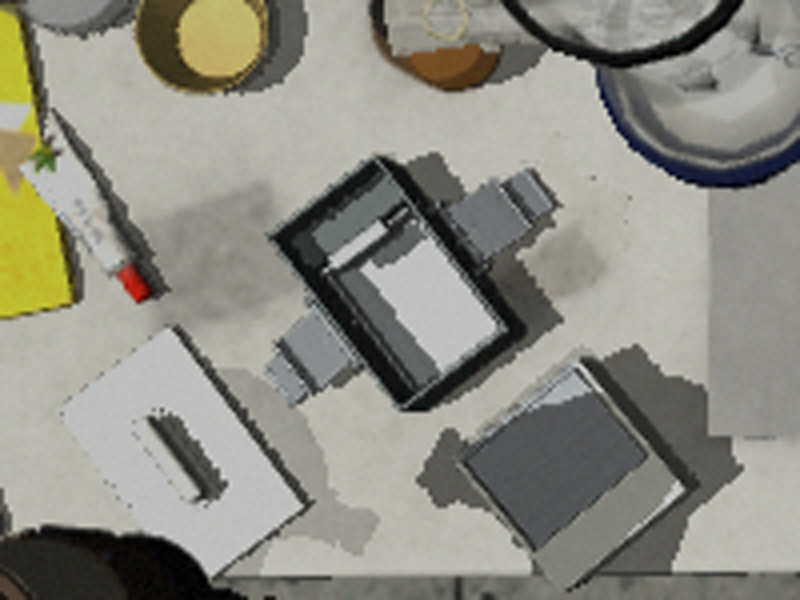

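The lid lies flat, both clips are splayed open, and the tray tab sits at tub (31.7, 1.3). Two stoppers are on the right near (357,-254) and (356,-317). I'll cross over.

Emit:
send_rows:
  plan:
    - {"gripper": 60,"tx": 0.004,"ty": 0.042,"tz": 0,"ax": 0,"ay": 0,"az": -2.6}
    - {"gripper": 60,"tx": 0.022,"ty": 0.078,"tz": 0,"ax": 0,"ay": 0,"az": -5.2}
    - {"gripper": 60,"tx": 0.0395,"ty": 0.114,"tz": 0,"ax": 0,"ay": 0,"az": -7.8}
    - {"gripper": 60,"tx": 0.057,"ty": 0.15,"tz": 0,"ax": 0,"ay": 0,"az": -10.4}
    - {"gripper": 60,"tx": 0.0745,"ty": 0.1855,"tz": 0,"ax": 0,"ay": 0,"az": -13}
    - {"gripper": 60,"tx": 0.0925,"ty": 0.221,"tz": 0,"ax": 0,"ay": 0,"az": -15.7}
    - {"gripper": 60,"tx": 0.11,"ty": 0.257,"tz": 0,"ax": 0,"ay": 0,"az": -18.3}
    - {"gripper": 60,"tx": 0.1275,"ty": 0.293,"tz": 0,"ax": 0,"ay": 0,"az": -20.9}
    - {"gripper": 60,"tx": 0.145,"ty": 0.329,"tz": 0,"ax": 0,"ay": 0,"az": -23.5}
    - {"gripper": 60,"tx": 0.1625,"ty": 0.365,"tz": 0,"ax": 0,"ay": 0,"az": -26.1}

```text
time_s: 10.28
eef_pos: [314.9, 78.5, 258.7]
tcp_rot: [[1.0, 0.008, 0.001], [0.008, -1.0, 0.001], [0.001, -0.001, -1.0]]
ft_force: [1.5, -0.6, 0.7]
grip_width: 51.4
grip_force: 0.0
```

```bash
python3 -c "
from h import *
rep()"
```

```text
t 10.28 pos [314.9  78.5 258.7] tub [-362.9 -173.2  258.7] yaw 0.45 zax [ 0.001  0.001 -1.   ] q [ 44. -11. -34.   0. -66.  47.] F [ 1.5 -0.6  0.7] w 51.4 0.0
```

Emit:
send_rows:
  plan:
    - {"gripper": 60,"tx": 0.0,"ty": 0.038,"tz": 0,"ax": 0,"ay": 0,"az": 0}
    - {"gripper": 60,"tx": 0.0,"ty": 0.076,"tz": 0,"ax": 0,"ay": 0,"az": 0}
    - {"gripper": 60,"tx": 0.0,"ty": 0.114,"tz": 0,"ax": 0,"ay": 0,"az": 0}
    - {"gripper": 60,"tx": 0.0,"ty": 0.152,"tz": 0,"ax": 0,"ay": 0,"az": 0}
    - {"gripper": 60,"tx": 0.005,"ty": 0.19,"tz": 0,"ax": 0,"ay": 0,"az": 0}
    - {"gripper": 60,"tx": 0.01,"ty": 0.228,"tz": 0,"ax": 0,"ay": 0,"az": 0}
    - {"gripper": 60,"tx": 0.02,"ty": 0.266,"tz": 0,"ax": 0,"ay": 0,"az": 0}
    - {"gripper": 60,"tx": 0.03,"ty": 0.3,"tz": 0,"ax": 0,"ay": 0,"az": 0}
    - {"gripper": 60,"tx": 0.041,"ty": 0.334,"tz": 0.02,"ax": 0,"ay": 0,"az": 0}
    - {"gripper": 60,"tx": 0.041,"ty": 0.334,"tz": 0.05,"ax": 0,"ay": 0,"az": 0}

```text
time_s: 11.12
eef_pos: [360.8, -259.3, 210.1]
tcp_rot: [[1.0, -0.001, 0.008], [-0.001, -1.0, -0.005], [0.008, 0.005, -1.0]]
ft_force: [0.3, 0.1, -0.1]
grip_width: 51.1
grip_force: 0.0
```

Emit:
send_rows:
  plan:
    - {"gripper": 60,"tx": 0.0,"ty": 0,"tz": 0.03,"ax": 0,"ay": 0,"az": 0}
    - {"gripper": 60,"tx": 0.0,"ty": 0,"tz": 0.06,"ax": 0,"ay": 0,"az": 0}
    - {"gripper": 60,"tx": 0.0,"ty": 0,"tz": 0.09,"ax": 0,"ay": 0,"az": 0}
    - {"gripper": 60,"tx": 0.0,"ty": 0,"tz": 0.12,"ax": 0,"ay": 0,"az": 0}
    - {"gripper": 60,"tx": 0.0,"ty": 0,"tz": 0.145,"ax": 0,"ay": 0,"az": 0}
    - {"gripper": 60,"tx": 0.0,"ty": 0,"tz": 0.16,"ax": 0,"ay": 0,"az": 0}
    - {"gripper": 60,"tx": 0.0,"ty": 0,"tz": 0.16,"ax": 0,"ay": 0,"az": 0}

```text
time_s: 11.7
eef_pos: [354.9, -253.2, 45.6]
tcp_rot: [[1.0, 0.003, -0.007], [0.003, -1.0, 0.002], [-0.007, -0.002, -1.0]]
ft_force: [-0.7, 1.0, 0.1]
grip_width: 51.4
grip_force: 0.0
```

```bash
python3 -c "
from h import *
rep()
for n in ('top','scene'):
    dd=snap(n);im=dd['image'].astype(int);m=((im[...,2]>100)&(im[...,1]<80)&(im[...,0]<80)).astype(np.uint8)
    k,l,s,c=cv2.connectedComponentsWithStats(m)
    for i in range(1,k):
        w=world(dd,*c[i],z=15)
        if s[i,4]>5 and w[0]<420 and w[0]>0: print(n,c[i].round(1),s[i,4],w.round(0))
"
```

```text
t 11.7 pos [ 354.9 -253.2   45.6] tub [-530.6 -462.1   45.6] yaw 0.18 zax [-0.007  0.002 -1.   ] q [-14.  20. -39.  -0. -32. 104.] F [-0.7  1.   0.1] w 51.4 0.0
top [ 49.9 312.8] 36 [365. 710.  15.]
scene [394.5 344.6] 8 [ 338. -265.   15.]
scene [424.2 351.6] 70 [ 356. -319.   15.]
```

Emit:
send_rows:
  plan:
    - {"gripper": 60,"tx": 0.0,"ty": 0,"tz": 0.015,"ax": 0,"ay": 0,"az": 0}
    - {"gripper": 60,"tx": 0.0,"ty": 0,"tz": 0.028,"ax": 0,"ay": 0,"az": 0}
    - {"gripper": 60,"tx": 0.0,"ty": 0,"tz": 0.034,"ax": 0,"ay": 0,"az": 0}
    - {"gripper": 60,"tx": 0.0,"ty": 0,"tz": 0.034,"ax": 0,"ay": 0,"az": 0}
    - {"gripper": 15,"tx": 0.0,"ty": 0,"tz": 0.034,"ax": 0,"ay": 0,"az": 0}
    - {"gripper": 15,"tx": 0.0,"ty": 0,"tz": 0.034,"ax": 0,"ay": 0,"az": 0}
    - {"gripper": 15,"tx": 0.0,"ty": 0,"tz": 0.034,"ax": 0,"ay": 0,"az": 0}
    - {"gripper": 15,"tx": 0.0,"ty": 0,"tz": 0.034,"ax": 0,"ay": 0,"az": 0}
    - {"gripper": 15,"tx": 0.0,"ty": 0,"tz": 0.034,"ax": 0,"ay": 0,"az": 0}
    - {"gripper": 15,"tx": 0.0,"ty": 0,"tz": 0.034,"ax": 0,"ay": 0,"az": 0}
  squeeze: 30

```text
time_s: 12.63
eef_pos: [357.7, -253.9, 15.4]
tcp_rot: [[1.0, 0.002, 0.002], [0.002, -1.0, -0.001], [0.002, 0.001, -1.0]]
ft_force: [0.1, 0.4, 6.4]
grip_width: 18.3
grip_force: 29.4
```

```bash
python3 -c "
from h import *
rep()"
```

```text
t 12.63 pos [ 357.7 -253.9   15.4] tub [-528.7 -464.5   15.4] yaw 0.11 zax [ 0.002 -0.001 -1.   ] q [-14.  23. -41.   0. -26. 104.] F [0.1 0.4 6.4] w 18.3 29.44658673167396
```

Emit:
send_rows:
  plan:
    - {"gripper": 0,"tx": 0.0,"ty": 0,"tz": -0.01,"ax": 0,"ay": 0,"az": 0}
    - {"gripper": 0,"tx": 0.0,"ty": 0,"tz": -0.03,"ax": 0,"ay": 0,"az": 0}
    - {"gripper": 0,"tx": 0.0,"ty": 0,"tz": -0.06,"ax": 0,"ay": 0,"az": 0}
    - {"gripper": 0,"tx": 0.0,"ty": 0,"tz": -0.1,"ax": 0,"ay": 0,"az": 0}
    - {"gripper": 0,"tx": 0.0,"ty": 0,"tz": -0.1,"ax": 0,"ay": 0,"az": 0}

```text
time_s: 13.05
eef_pos: [361.3, -255.4, 121.0]
tcp_rot: [[1.0, 0.003, 0.014], [0.004, -1.0, -0.005], [0.014, 0.006, -1.0]]
ft_force: [1.9, -0.4, 0.1]
grip_width: 18.2
grip_force: 29.5
```

```bash
python3 -c "
from h import *
rep()
d=snap('scene')
cv2.imwrite('pics/s3.png',cv2.resize(d['image'][240:370,320:480],None,fx=4,fy=4,interpolation=cv2.INTER_CUBIC))
"
```

```text
t 13.05 pos [ 361.3 -255.4  121. ] tub [-526.7 -467.8  121. ] yaw 0.2 zax [ 0.014 -0.005 -1.   ] q [-14.  12. -34.   0. -43. 104.] F [ 1.9 -0.4  0.1] w 18.2 29.52626479902392
```

View pics/s3.png

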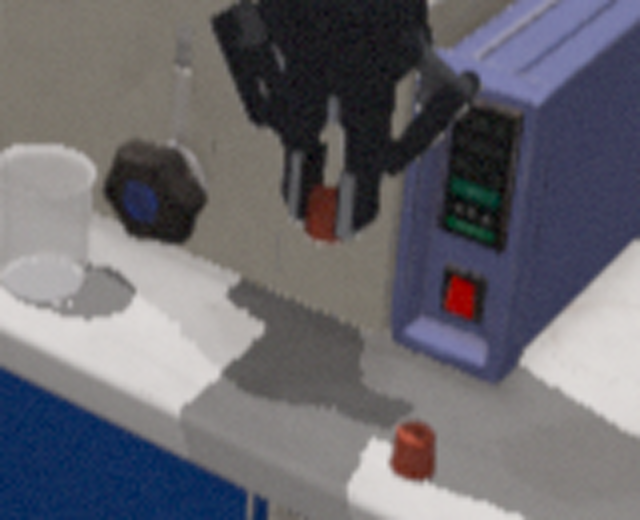

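The stopper is held firmly, with its foot just below the tips; the second one is still standing. I'll carry it over to the tray.

Emit:
send_rows:
  plan:
    - {"gripper": 0,"tx": -0.01,"ty": 0,"tz": -0.035,"ax": 0,"ay": 0,"az": 0}
    - {"gripper": 0,"tx": -0.02,"ty": 0,"tz": -0.07,"ax": 0,"ay": 0,"az": 0}
    - {"gripper": 0,"tx": -0.03,"ty": 0,"tz": -0.105,"ax": 0,"ay": 0,"az": 0}
    - {"gripper": 0,"tx": -0.041,"ty": -0.01,"tz": -0.144,"ax": 0,"ay": 0,"az": 0}
    - {"gripper": 0,"tx": -0.041,"ty": -0.038,"tz": -0.144,"ax": 0,"ay": 0,"az": 0}
    - {"gripper": 0,"tx": -0.041,"ty": -0.076,"tz": -0.144,"ax": 0,"ay": 0,"az": 0}
    - {"gripper": 0,"tx": -0.041,"ty": -0.114,"tz": -0.144,"ax": 0,"ay": 0,"az": 0}
    - {"gripper": 0,"tx": -0.041,"ty": -0.152,"tz": -0.144,"ax": 0,"ay": 0,"az": 0}
    - {"gripper": 0,"tx": -0.041,"ty": -0.19,"tz": -0.144,"ax": 0,"ay": 0,"az": 0}
    - {"gripper": 0,"tx": -0.041,"ty": -0.228,"tz": -0.144,"ax": 0,"ay": 0,"az": 0}

```text
time_s: 13.93
eef_pos: [314.4, -24.4, 257.6]
tcp_rot: [[1.0, 0.001, -0.001], [0.001, -1.0, 0.0], [-0.001, -0.0, -1.0]]
ft_force: [1.3, 0.8, -0.5]
grip_width: 18.6
grip_force: 29.5
```

Emit:
send_rows:
  plan:
    - {"gripper": 0,"tx": 0,"ty": -0.038,"tz": 0,"ax": 0,"ay": 0,"az": 5.3}
    - {"gripper": 0,"tx": 0,"ty": -0.076,"tz": 0,"ax": 0,"ay": 0,"az": 10.6}
    - {"gripper": 0,"tx": 0,"ty": -0.114,"tz": 0,"ax": 0,"ay": 0,"az": 15.9}
    - {"gripper": 0,"tx": 0,"ty": -0.152,"tz": 0,"ax": 0,"ay": 0,"az": 21.2}
    - {"gripper": 0,"tx": 0,"ty": -0.19,"tz": 0,"ax": 0,"ay": 0,"az": 26.5}
    - {"gripper": 0,"tx": 0,"ty": -0.228,"tz": 0,"ax": 0,"ay": 0,"az": 31.8}
    - {"gripper": 0,"tx": 0,"ty": -0.266,"tz": 0,"ax": 0,"ay": 0,"az": 37.1}
    - {"gripper": 0,"tx": 0,"ty": -0.304,"tz": 0,"ax": 0,"ay": 0,"az": 42.4}
    - {"gripper": 0,"tx": 0,"ty": -0.342,"tz": 0,"ax": 0,"ay": 0,"az": 47.7}
    - {"gripper": 0,"tx": 0,"ty": -0.38,"tz": 0,"ax": 0,"ay": 0,"az": 53}

```text
time_s: 14.77
eef_pos: [314.2, 355.9, 257.1]
tcp_rot: [[0.6, -0.8, -0.001], [-0.8, -0.6, -0.002], [0.001, 0.002, -1.0]]
ft_force: [0.7, -0.3, 0.2]
grip_width: 18.5
grip_force: 29.5
```

Emit:
send_rows:
  plan:
    - {"gripper": 0,"tx": 0.006,"ty": -0.035,"tz": 0,"ax": 0,"ay": 0,"az": 0}
    - {"gripper": 0,"tx": 0.012,"ty": -0.07,"tz": 0,"ax": 0,"ay": 0,"az": 0}
    - {"gripper": 0,"tx": 0.019,"ty": -0.105,"tz": 0.02,"ax": 0,"ay": 0,"az": 0}
    - {"gripper": 0,"tx": 0.025,"ty": -0.14,"tz": 0.04,"ax": 0,"ay": 0,"az": 0}
    - {"gripper": 0,"tx": 0.032,"ty": -0.175,"tz": 0.06,"ax": 0,"ay": 0,"az": 0}
    - {"gripper": 0,"tx": 0.032,"ty": -0.175,"tz": 0.085,"ax": 0,"ay": 0,"az": 0}
    - {"gripper": 0,"tx": 0.032,"ty": -0.175,"tz": 0.11,"ax": 0,"ay": 0,"az": 0}
    - {"gripper": 0,"tx": 0.032,"ty": -0.175,"tz": 0.13,"ax": 0,"ay": 0,"az": 0}
    - {"gripper": 0,"tx": 0.032,"ty": -0.175,"tz": 0.14,"ax": 0,"ay": 0,"az": 0}
    - {"gripper": 0,"tx": 0.032,"ty": -0.175,"tz": 0.14,"ax": 0,"ay": 0,"az": 0}

```text
time_s: 15.6
eef_pos: [472.7, 432.4, 114.3]
tcp_rot: [[0.602, -0.798, -0.005], [-0.798, -0.602, -0.006], [0.002, 0.007, -1.0]]
ft_force: [-0.4, -0.5, -0.3]
grip_width: 18.7
grip_force: 29.5
```

```bash
python3 -c "
from h import *
rep()"
```

```text
t 15.6 pos [472.7 432.4 114.3] tub [-23.9  14.5 114.3] yaw -52.96 zax [-0.005 -0.006 -1.   ] q [ 57.  30.  -6.  -0. -54. -20.] F [-0.4 -0.5 -0.3] w 18.7 29.537918275182165
```

Emit:
send_rows:
  plan:
    - {"gripper": 0,"tx": 0,"ty": 0,"tz": 0.03,"ax": 0,"ay": 0,"az": 0}
    - {"gripper": 0,"tx": 0,"ty": 0,"tz": 0.055,"ax": 0,"ay": 0,"az": 0}
    - {"gripper": 0,"tx": 0,"ty": 0,"tz": 0.075,"ax": 0,"ay": 0,"az": 0}
    - {"gripper": 0,"tx": 0,"ty": 0,"tz": 0.088,"ax": 0,"ay": 0,"az": 0}
    - {"gripper": 0,"tx": 0,"ty": 0,"tz": 0.095,"ax": 0,"ay": 0,"az": 0}
    - {"gripper": 0,"tx": 0,"ty": 0,"tz": 0.095,"ax": 0,"ay": 0,"az": 0}
    - {"gripper": 0,"tx": 0,"ty": 0,"tz": 0.097,"ax": 0,"ay": 0,"az": 0}
    - {"gripper": 0,"tx": 0,"ty": 0,"tz": 0.097,"ax": 0,"ay": 0,"az": 0}

```text
time_s: 16.27
eef_pos: [476.6, 437.4, 24.1]
tcp_rot: [[0.604, -0.797, 0.006], [-0.797, -0.604, 0.007], [-0.002, -0.009, -1.0]]
ft_force: [5.0, 3.1, 0.7]
grip_width: 18.4
grip_force: 33.4
```

```bash
python3 -c "
from h import *
rep()"
```

```text
t 16.27 pos [476.6 437.4  24.1] tub [-17.7  16.1  24.1] yaw -52.83 zax [ 0.006  0.007 -1.   ] q [ 57.  36. -10.   0. -43. -20.] F [5.  3.1 0.7] w 18.4 33.385817994058016
```

Emit:
send_rows:
  plan:
    - {"gripper": 0,"tx": 0,"ty": -0.005,"tz": 0,"ax": 0,"ay": 0,"az": 0}
    - {"gripper": 0,"tx": 0,"ty": -0.01,"tz": 0,"ax": 0,"ay": 0,"az": 0}
    - {"gripper": 0,"tx": 0,"ty": -0.01,"tz": 0.001,"ax": 0,"ay": 0,"az": 0}
    - {"gripper": 0,"tx": 0,"ty": -0.01,"tz": 0.002,"ax": 0,"ay": 0,"az": 0}
    - {"gripper": 0,"tx": 0,"ty": -0.01,"tz": 0.002,"ax": 0,"ay": 0,"az": 0}

```text
time_s: 16.68
eef_pos: [482.0, 440.1, 21.8]
tcp_rot: [[0.603, -0.798, 0.0], [-0.798, -0.603, -0.001], [0.0, 0.0, -1.0]]
ft_force: [-4.0, -3.3, 10.5]
grip_width: 18.8
grip_force: 34.5
```

```bash
python3 -c "
from h import *
rep()"
```

```text
t 16.68 pos [482.  440.1  21.8] tub [-11.9  15.   21.8] yaw -52.91 zax [ 0.    -0.001 -1.   ] q [ 57.  37.  -9.   0. -44. -20.] F [-4.  -3.3 10.5] w 18.8 34.539361737988656
```

Emit:
send_rows:
  plan:
    - {"gripper": 36,"tx": 0,"ty": 0,"tz": -0.001,"ax": 0,"ay": 0,"az": 0}
    - {"gripper": 36,"tx": 0,"ty": 0,"tz": -0.001,"ax": 0,"ay": 0,"az": 0}
    - {"gripper": 36,"tx": 0,"ty": 0,"tz": -0.001,"ax": 0,"ay": 0,"az": 0}
    - {"gripper": 36,"tx": 0,"ty": 0,"tz": -0.02,"ax": 0,"ay": 0,"az": 0}
    - {"gripper": 36,"tx": 0,"ty": 0,"tz": -0.05,"ax": 0,"ay": 0,"az": 0}
    - {"gripper": 36,"tx": 0,"ty": 0,"tz": -0.085,"ax": 0,"ay": 0,"az": 0}
    - {"gripper": 36,"tx": 0,"ty": 0,"tz": -0.12,"ax": 0,"ay": 0,"az": 0}
    - {"gripper": 36,"tx": 0,"ty": 0,"tz": -0.16,"ax": 0,"ay": 0,"az": 0}
    - {"gripper": 36,"tx": 0,"ty": 0,"tz": -0.2,"ax": 0,"ay": 0,"az": 0}
    - {"gripper": 36,"tx": 0,"ty": 0,"tz": -0.235,"ax": 0,"ay": 0,"az": 0}

```text
time_s: 17.52
eef_pos: [481.9, 439.9, 257.3]
tcp_rot: [[0.603, -0.798, 0.001], [-0.798, -0.603, 0.001], [-0.0, -0.001, -1.0]]
ft_force: [1.6, 1.8, 0.8]
grip_width: 30.7
grip_force: 0.0
```

Emit:
send_rows:
  plan:
    - {"gripper": 60,"tx": -0.006,"ty": 0.035,"tz": 0,"ax": 0,"ay": 0,"az": 0}
    - {"gripper": 60,"tx": -0.012,"ty": 0.07,"tz": 0,"ax": 0,"ay": 0,"az": 0}
    - {"gripper": 60,"tx": -0.019,"ty": 0.105,"tz": 0,"ax": 0,"ay": 0,"az": 0}
    - {"gripper": 60,"tx": -0.025,"ty": 0.14,"tz": 0,"ax": 0,"ay": 0,"az": 0}
    - {"gripper": 60,"tx": -0.032,"ty": 0.185,"tz": 0,"ax": 0,"ay": 0,"az": 0}
    - {"gripper": 60,"tx": -0.032,"ty": 0.185,"tz": 0,"ax": 0,"ay": 0,"az": 0}

```text
time_s: 18.02
eef_pos: [310.5, 349.4, 253.9]
tcp_rot: [[0.604, -0.797, -0.004], [-0.797, -0.604, -0.003], [0.0, 0.005, -1.0]]
ft_force: [-0.3, -0.6, 0.1]
grip_width: 50.9
grip_force: 0.0
```

```bash
cat >> h.py <<'E'
def reds():
  for n in ('top','scene'):
    dd=snap(n);im=dd['image'].astype(int);m=((im[...,2]>90)&(im[...,1]<80)&(im[...,0]<80)&(im[...,2]>1.6*im[...,1])).astype(np.uint8)
    k,l,s,c=cv2.connectedComponentsWithStats(m)
    for i in range(1,k):
        w=world(dd,*c[i],z=15);q=world(dd,*c[i]).round(0)
        if s[i,4]>4 and w[0]<560 and w[0]>0: print(n,c[i].round(1),s[i,4],w.round(0),q,tubf(q))
E
python3 -c "
from h import *
rep();reds()"
```

```text
t 18.02 pos [310.5 349.4 253.9] tub [-203.4   45.9  253.9] yaw -52.85 zax [-0.004 -0.003 -1.   ] q [ 68.   6. -19.  -0. -65. -31.] F [-0.3 -0.6  0.1] w 50.9 0.0
top [ 92.9 255.4] 37 [505. 606.  15.] [505. 603.  24.] [104.6 131.3  24. ]
top [159.2 263.9] 37 [483. 443.  15.] [482. 439.  30.] [-12.5  14.2  30. ]
top [466.1 311.9] 35 [ 357. -318.   15.] [ 357. -317.   16.] [-567.3 -514.4   16. ]
top [ 50.  312.8] 37 [365. 710.  15.] [365. 710.  15.] [ 57.2 301.   15. ]
scene [189.4 209.5] 11 [507. 603.  15.] [502. 597.  18.] [ 98.6 128.3  18. ]
scene [434.5 314.2] 56 [ 483. -274.   15.] [ 444. -291.   42.] [-482.2 -546.    42. ]
scene [424.  347.5] 6 [ 367. -313.   15.] [ 360. -317.   21.] [-564.9 -516.2   21. ]
scene [422.9 354.2] 81 [ 348. -322.   15.] [ 353. -319.   11.] [-571.7 -513.6   11. ]
```

Emit:
send_rows:
  plan:
    - {"gripper": 60,"tx": 0.0303,"ty": 0.0229,"tz": 0,"ax": 0,"ay": 0,"az": -5.3}
    - {"gripper": 60,"tx": 0.0607,"ty": 0.0457,"tz": 0,"ax": 0,"ay": 0,"az": -10.6}
    - {"gripper": 60,"tx": 0.091,"ty": 0.0686,"tz": 0,"ax": 0,"ay": 0,"az": -15.9}
    - {"gripper": 60,"tx": 0.1214,"ty": 0.0915,"tz": 0,"ax": 0,"ay": 0,"az": -21.2}
    - {"gripper": 60,"tx": 0.1517,"ty": 0.1143,"tz": 0,"ax": 0,"ay": 0,"az": -26.5}
    - {"gripper": 60,"tx": 0.1821,"ty": 0.1372,"tz": 0,"ax": 0,"ay": 0,"az": -31.8}
    - {"gripper": 60,"tx": 0.2124,"ty": 0.1601,"tz": 0,"ax": 0,"ay": 0,"az": -37.1}
    - {"gripper": 60,"tx": 0.2428,"ty": 0.1829,"tz": 0,"ax": 0,"ay": 0,"az": -42.4}
    - {"gripper": 60,"tx": 0.2731,"ty": 0.2058,"tz": 0,"ax": 0,"ay": 0,"az": -47.7}
    - {"gripper": 60,"tx": 0.3035,"ty": 0.2287,"tz": 0,"ax": 0,"ay": 0,"az": -53}

```text
time_s: 18.95
eef_pos: [316.7, -15.5, 255.0]
tcp_rot: [[1.0, -0.02, 0.001], [-0.02, -1.0, 0.0], [0.001, -0.0, -1.0]]
ft_force: [0.6, 0.4, 0.3]
grip_width: 50.9
grip_force: 0.0
```

Emit:
send_rows:
  plan:
    - {"gripper": 60,"tx": 0.0,"ty": 0.038,"tz": 0,"ax": 0,"ay": 0,"az": 0}
    - {"gripper": 60,"tx": 0.0,"ty": 0.076,"tz": 0,"ax": 0,"ay": 0,"az": 0}
    - {"gripper": 60,"tx": 0.005,"ty": 0.114,"tz": 0,"ax": 0,"ay": 0,"az": 0}
    - {"gripper": 60,"tx": 0.01,"ty": 0.152,"tz": 0,"ax": 0,"ay": 0,"az": 0}
    - {"gripper": 60,"tx": 0.02,"ty": 0.19,"tz": 0,"ax": 0,"ay": 0,"az": 0}
    - {"gripper": 60,"tx": 0.03,"ty": 0.228,"tz": 0,"ax": 0,"ay": 0,"az": 0}
    - {"gripper": 60,"tx": 0.035,"ty": 0.266,"tz": 0,"ax": 0,"ay": 0,"az": 0}
    - {"gripper": 60,"tx": 0.041,"ty": 0.291,"tz": 0.02,"ax": 0,"ay": 0,"az": 0}
    - {"gripper": 60,"tx": 0.041,"ty": 0.291,"tz": 0.05,"ax": 0,"ay": 0,"az": 0}

```text
time_s: 19.7
eef_pos: [354.1, -311.9, 205.6]
tcp_rot: [[1.0, -0.028, 0.006], [-0.028, -1.0, -0.005], [0.006, 0.005, -1.0]]
ft_force: [0.0, 0.0, -0.5]
grip_width: 51.2
grip_force: 0.0
```

Emit:
send_rows:
  plan:
    - {"gripper": 60,"tx": 0.0,"ty": 0,"tz": 0.03,"ax": 0,"ay": 0,"az": 0}
    - {"gripper": 60,"tx": 0.0,"ty": 0,"tz": 0.06,"ax": 0,"ay": 0,"az": 0}
    - {"gripper": 60,"tx": 0.0,"ty": 0,"tz": 0.09,"ax": 0,"ay": 0,"az": 0}
    - {"gripper": 60,"tx": 0.0,"ty": 0,"tz": 0.12,"ax": 0,"ay": 0,"az": 0}
    - {"gripper": 60,"tx": 0.0,"ty": 0,"tz": 0.145,"ax": 0,"ay": 0,"az": 0}
    - {"gripper": 60,"tx": 0.0,"ty": 0,"tz": 0.155,"ax": 0,"ay": 0,"az": 0}
    - {"gripper": 60,"tx": 0.0,"ty": 0,"tz": 0.155,"ax": 0,"ay": 0,"az": 0}
    - {"gripper": 60,"tx": 0.0,"ty": 0,"tz": 0.155,"ax": 0,"ay": 0,"az": 0}

```text
time_s: 20.37
eef_pos: [350.9, -306.5, 48.7]
tcp_rot: [[1.0, -0.024, -0.002], [-0.024, -1.0, 0.0], [-0.002, -0.0, -1.0]]
ft_force: [1.4, -0.5, 0.6]
grip_width: 51.2
grip_force: 0.0
```

```bash
python3 -c "
from h import *
rep();reds()"
```

```text
t 20.37 pos [ 350.9 -306.5   48.7] tub [-565.9 -502.4   48.7] yaw -1.36 zax [-0.002  0.    -1.   ] q [-21.  21. -35.   0. -34. 110.] F [ 1.4 -0.5  0.6] w 51.2 0.0
top [ 92.9 255.4] 37 [505. 606.  15.] [505. 604.  21.] [105.2 132.1  21. ]
top [159.2 263.9] 37 [483. 443.  15.] [483. 441.  20.] [-10.5  15.2  20. ]
top [ 49.9 312.8] 36 [365. 710.  15.] [365. 710.  14.] [ 57.2 301.   14. ]
scene [189.3 209.3] 12 [507. 604.  15.] [500. 594.  20.] [ 95.2 127.1  20. ]
scene [423.  355.7] 43 [ 344. -324.   15.] [ 349. -321.   11.] [-576.1 -512.8   11. ]
```

Emit:
send_rows:
  plan:
    - {"gripper": 60,"tx": 0.0055,"ty": 0.011,"tz": 0.0,"ax": 0,"ay": 0,"az": 0}
    - {"gripper": 60,"tx": 0.0055,"ty": 0.011,"tz": 0.015,"ax": 0,"ay": 0,"az": 0}
    - {"gripper": 60,"tx": 0.0055,"ty": 0.011,"tz": 0.028,"ax": 0,"ay": 0,"az": 0}
    - {"gripper": 60,"tx": 0.0055,"ty": 0.011,"tz": 0.034,"ax": 0,"ay": 0,"az": 0}
    - {"gripper": 60,"tx": 0.0055,"ty": 0.011,"tz": 0.034,"ax": 0,"ay": 0,"az": 0}
    - {"gripper": 15,"tx": 0.0055,"ty": 0.011,"tz": 0.034,"ax": 0,"ay": 0,"az": 0}
    - {"gripper": 15,"tx": 0.0055,"ty": 0.011,"tz": 0.034,"ax": 0,"ay": 0,"az": 0}
    - {"gripper": 15,"tx": 0.0055,"ty": 0.011,"tz": 0.034,"ax": 0,"ay": 0,"az": 0}
    - {"gripper": 15,"tx": 0.0055,"ty": 0.011,"tz": 0.034,"ax": 0,"ay": 0,"az": 0}
    - {"gripper": 15,"tx": 0.0055,"ty": 0.011,"tz": 0.034,"ax": 0,"ay": 0,"az": 0}

```text
time_s: 21.3
eef_pos: [356.3, -317.2, 16.3]
tcp_rot: [[1.0, -0.023, 0.002], [-0.023, -1.0, -0.001], [0.002, 0.001, -1.0]]
ft_force: [-1.2, 1.0, 6.5]
grip_width: 18.0
grip_force: 29.6
```

Emit:
send_rows:
  plan:
    - {"gripper": 0,"tx": 0.0,"ty": 0,"tz": 0,"ax": 0,"ay": 0,"az": 0}
    - {"gripper": 0,"tx": 0.0,"ty": 0,"tz": 0,"ax": 0,"ay": 0,"az": 0}
    - {"gripper": 0,"tx": 0.0,"ty": 0,"tz": -0.03,"ax": 0,"ay": 0,"az": 0}
    - {"gripper": 0,"tx": 0.0,"ty": 0,"tz": -0.06,"ax": 0,"ay": 0,"az": 0}
    - {"gripper": 0,"tx": 0.0,"ty": 0,"tz": -0.1,"ax": 0,"ay": 0,"az": 0}
    - {"gripper": 0,"tx": 0.0,"ty": 0,"tz": -0.1,"ax": 0,"ay": 0,"az": 0}

```text
time_s: 21.8
eef_pos: [359.7, -319.2, 122.2]
tcp_rot: [[1.0, -0.021, 0.013], [-0.021, -1.0, -0.007], [0.013, 0.007, -1.0]]
ft_force: [0.2, 0.0, -0.1]
grip_width: 18.1
grip_force: 29.6
```

```bash
python3 -c "
from h import *
rep();reds()"
```

```text
t 21.8 pos [ 359.7 -319.2  122.2] tub [-566.4 -517.8  122.2] yaw -1.22 zax [ 0.013 -0.007 -1.   ] q [-22.  15. -29.   0. -44. 111.] F [ 0.2  0.  -0.1] w 18.1 29.567074184742523
top [ 92.9 255.4] 37 [505. 606.  15.] [505. 605.  20.] [105.8 132.9  20. ]
top [159.2 263.9] 37 [483. 443.  15.] [483. 441.  22.] [-10.5  15.2  22. ]
top [ 49.9 312.8] 36 [365. 710.  15.] [365. 708.  20.] [ 56.  299.4  20. ]
scene [189.3 209.3] 12 [507. 604.  15.] [501. 596.  19.] [ 97.2 128.1  19. ]
scene [430.9 312.2] 83 [ 485. -265.   15.] [ 350. -326.  111.] [-578.3 -517.3  111. ]
```

Emit:
send_rows:
  plan:
    - {"gripper": 0,"tx": -0.01,"ty": 0,"tz": -0.035,"ax": 0,"ay": 0,"az": 0}
    - {"gripper": 0,"tx": -0.02,"ty": 0,"tz": -0.07,"ax": 0,"ay": 0,"az": 0}
    - {"gripper": 0,"tx": -0.03,"ty": 0,"tz": -0.105,"ax": 0,"ay": 0,"az": 0}
    - {"gripper": 0,"tx": -0.041,"ty": -0.015,"tz": -0.144,"ax": 0,"ay": 0,"az": -0.2}
    - {"gripper": 0,"tx": -0.042,"ty": -0.05,"tz": -0.144,"ax": 0,"ay": 0,"az": -0.4}
    - {"gripper": 0,"tx": -0.043,"ty": -0.085,"tz": -0.144,"ax": 0,"ay": 0,"az": -0.6}
    - {"gripper": 0,"tx": -0.044,"ty": -0.12,"tz": -0.144,"ax": 0,"ay": 0,"az": -0.8}
    - {"gripper": 0,"tx": -0.045,"ty": -0.155,"tz": -0.144,"ax": 0,"ay": 0,"az": -1}
    - {"gripper": 0,"tx": -0.046,"ty": -0.19,"tz": -0.144,"ax": 0,"ay": 0,"az": -1.3}
    - {"gripper": 0,"tx": -0.046,"ty": -0.22,"tz": -0.144,"ax": 0,"ay": 0,"az": -1.3}

```text
time_s: 22.73
eef_pos: [313.3, -94.3, 258.0]
tcp_rot: [[1.0, -0.001, -0.002], [-0.001, -1.0, 0.0], [-0.002, -0.0, -1.0]]
ft_force: [1.0, -0.2, 0.2]
grip_width: 18.2
grip_force: 29.6
```

Emit:
send_rows:
  plan:
    - {"gripper": 0,"tx": 0,"ty": -0.038,"tz": 0,"ax": 0,"ay": 0,"az": 5.3}
    - {"gripper": 0,"tx": 0,"ty": -0.076,"tz": 0,"ax": 0,"ay": 0,"az": 10.6}
    - {"gripper": 0,"tx": 0,"ty": -0.114,"tz": 0,"ax": 0,"ay": 0,"az": 15.9}
    - {"gripper": 0,"tx": 0,"ty": -0.152,"tz": 0,"ax": 0,"ay": 0,"az": 21.2}
    - {"gripper": 0,"tx": 0,"ty": -0.19,"tz": 0,"ax": 0,"ay": 0,"az": 26.5}
    - {"gripper": 0,"tx": 0,"ty": -0.228,"tz": 0,"ax": 0,"ay": 0,"az": 31.8}
    - {"gripper": 0,"tx": 0,"ty": -0.266,"tz": 0,"ax": 0,"ay": 0,"az": 37.1}
    - {"gripper": 0,"tx": 0,"ty": -0.304,"tz": 0,"ax": 0,"ay": 0,"az": 42.4}
    - {"gripper": 0,"tx": 0,"ty": -0.342,"tz": 0,"ax": 0,"ay": 0,"az": 47.7}
    - {"gripper": 0,"tx": 0,"ty": -0.38,"tz": 0,"ax": 0,"ay": 0,"az": 53}

```text
time_s: 23.57
eef_pos: [314.0, 248.5, 258.0]
tcp_rot: [[0.598, -0.802, -0.002], [-0.802, -0.598, -0.002], [0.001, 0.002, -1.0]]
ft_force: [1.1, -1.4, -0.5]
grip_width: 18.1
grip_force: 29.6
```

```bash
python3 -c "
from h import *
rep()"
```

```text
t 23.57 pos [314.  248.5 258. ] tub [-261.3  -36.9  258. ] yaw -53.3 zax [-0.002 -0.002 -1.   ] q [ 62.  -1. -27.  -0. -65. -25.] F [ 1.1 -1.4 -0.5] w 18.1 29.565435972763225
```

Emit:
send_rows:
  plan:
    - {"gripper": 0,"tx": -0.003,"ty": -0.036,"tz": 0,"ax": 0,"ay": 0,"az": 0}
    - {"gripper": 0,"tx": -0.006,"ty": -0.072,"tz": 0,"ax": 0,"ay": 0,"az": 0}
    - {"gripper": 0,"tx": -0.009,"ty": -0.108,"tz": 0,"ax": 0,"ay": 0,"az": -0.1}
    - {"gripper": 0,"tx": -0.012,"ty": -0.144,"tz": 0,"ax": 0,"ay": 0,"az": -0.2}
    - {"gripper": 0,"tx": -0.015,"ty": -0.18,"tz": 0,"ax": 0,"ay": 0,"az": -0.3}
    - {"gripper": 0,"tx": -0.018,"ty": -0.215,"tz": 0.02,"ax": 0,"ay": 0,"az": -0.3}
    - {"gripper": 0,"tx": -0.021,"ty": -0.24,"tz": 0.05,"ax": 0,"ay": 0,"az": -0.3}
    - {"gripper": 0,"tx": -0.021,"ty": -0.249,"tz": 0.08,"ax": 0,"ay": 0,"az": -0.3}
    - {"gripper": 0,"tx": -0.021,"ty": -0.249,"tz": 0.11,"ax": 0,"ay": 0,"az": -0.3}
    - {"gripper": 0,"tx": -0.021,"ty": -0.249,"tz": 0.13,"ax": 0,"ay": 0,"az": -0.3}

```text
time_s: 24.4
eef_pos: [500.1, 412.0, 122.8]
tcp_rot: [[0.604, -0.797, -0.007], [-0.797, -0.604, -0.006], [0.001, 0.009, -1.0]]
ft_force: [0.2, -0.2, -0.7]
grip_width: 18.0
grip_force: 29.6
```

Emit:
send_rows:
  plan:
    - {"gripper": 0,"tx": 0,"ty": 0,"tz": 0.005,"ax": 0,"ay": 0,"az": 0}
    - {"gripper": 0,"tx": 0,"ty": 0,"tz": 0.005,"ax": 0,"ay": 0,"az": 0}
    - {"gripper": 0,"tx": 0,"ty": 0,"tz": 0.005,"ax": 0,"ay": 0,"az": 0}

```text
time_s: 24.65
eef_pos: [501.8, 413.8, 124.5]
tcp_rot: [[0.606, -0.796, 0.0], [-0.796, -0.606, -0.0], [0.001, -0.0, -1.0]]
ft_force: [-0.5, -0.4, 1.4]
grip_width: 18.2
grip_force: 29.6
```

```bash
python3 -c "
from h import *
rep();reds()"
```

```text
t 24.65 pos [501.8 413.8 124.5] tub [-11.8 -17.9 124.5] yaw -52.72 zax [ 0. -0. -1.] q [ 54.  30.  -4.   0. -56. -16.] F [-0.5 -0.4  1.4] w 18.2 29.563121242536
scene [189.4 209.5] 11 [507. 603.  15.] [501. 595.  19.] [ 96.6 127.3  19. ]
scene [434.5 314.2] 56 [ 483. -274.   15.] [ 444. -291.   43.] [-482.2 -546.    43. ]
```

Emit:
send_rows:
  plan:
    - {"gripper": 0,"tx": -0.0025,"ty": 0,"tz": 0.03,"ax": 0,"ay": 0,"az": 0.3}
    - {"gripper": 0,"tx": -0.0025,"ty": 0,"tz": 0.06,"ax": 0,"ay": 0,"az": 0.3}
    - {"gripper": 0,"tx": -0.0025,"ty": 0,"tz": 0.08,"ax": 0,"ay": 0,"az": 0.3}
    - {"gripper": 0,"tx": -0.0025,"ty": 0,"tz": 0.094,"ax": 0,"ay": 0,"az": 0.3}
    - {"gripper": 0,"tx": -0.0025,"ty": 0,"tz": 0.101,"ax": 0,"ay": 0,"az": 0.3}
    - {"gripper": 0,"tx": -0.0025,"ty": 0,"tz": 0.101,"ax": 0,"ay": 0,"az": 0.3}
    - {"gripper": 36,"tx": -0.0025,"ty": 0,"tz": 0.1,"ax": 0,"ay": 0,"az": 0.3}
    - {"gripper": 36,"tx": -0.0025,"ty": 0,"tz": 0.1,"ax": 0,"ay": 0,"az": 0.3}
    - {"gripper": 36,"tx": -0.0025,"ty": 0,"tz": 0.1,"ax": 0,"ay": 0,"az": 0.3}
    - {"gripper": 36,"tx": -0.0025,"ty": 0,"tz": 0.08,"ax": 0,"ay": 0,"az": 0.3}

```text
time_s: 25.58
eef_pos: [498.7, 414.2, 42.2]
tcp_rot: [[0.6, -0.8, -0.004], [-0.8, -0.6, -0.004], [0.001, 0.005, -1.0]]
ft_force: [-0.5, 0.3, -0.2]
grip_width: 30.9
grip_force: 0.0
```

Emit:
send_rows:
  plan:
    - {"gripper": 36,"tx": 0,"ty": 0,"tz": -0.03,"ax": 0,"ay": 0,"az": 0}
    - {"gripper": 36,"tx": 0,"ty": 0,"tz": -0.06,"ax": 0,"ay": 0,"az": 0}
    - {"gripper": 36,"tx": 0,"ty": 0,"tz": -0.1,"ax": 0,"ay": 0,"az": 0}
    - {"gripper": 36,"tx": 0,"ty": 0,"tz": -0.14,"ax": 0,"ay": 0,"az": 0}
    - {"gripper": 36,"tx": 0,"ty": 0.03,"tz": -0.15,"ax": 0,"ay": 0,"az": 0}
    - {"gripper": 36,"tx": 0.0,"ty": 0.07,"tz": -0.15,"ax": 0,"ay": 0,"az": 0}
    - {"gripper": 36,"tx": 0.0,"ty": 0.105,"tz": -0.15,"ax": 0,"ay": 0,"az": 0}
    - {"gripper": 36,"tx": 0.0,"ty": 0.14,"tz": -0.15,"ax": 0,"ay": 0,"az": 0}
    - {"gripper": 36,"tx": 0.0,"ty": 0.16,"tz": -0.15,"ax": 0,"ay": 0,"az": 0}
    - {"gripper": 36,"tx": 0.0,"ty": 0.16,"tz": -0.15,"ax": 0,"ay": 0,"az": 0}

```text
time_s: 26.42
eef_pos: [369.6, 317.0, 196.0]
tcp_rot: [[0.602, -0.799, 0.0], [-0.799, -0.602, 0.002], [-0.002, -0.001, -1.0]]
ft_force: [-0.3, 0.3, -0.0]
grip_width: 30.7
grip_force: 0.0
```

```bash
python3 -c "
from fit import *
rep();reds()
d=snap('top');np.savez('top4.npz',**d)
cv2.imwrite('pics/top4.png',cv2.resize(d['image'][215:335,95:255],None,fx=5,fy=5,interpolation=cv2.INTER_CUBIC))
for n in('top','scene'):
  c=cloud(snap(n));fit(c,T+31*np.array([np.cos(A),np.sin(A)]),24,56,80,'tab '+n)"
```

```text
t 26.42 pos [369.6 317.  196. ] tub [-175.7  -15.6  196. ] yaw -53.01 zax [ 0.     0.002 -1.   ] q [ 60.  11. -22.  -0. -56. -23.] F [-0.3  0.3 -0. ] w 30.7 0.0
top [ 92.9 255.4] 37 [505. 606.  15.] [505. 606.  16.] [106.4 133.7  16. ]
top [169.6 256.5] 30 [501. 417.  15.] [501. 415.  26.] [-11.8 -16.4  26. ]
top [159.2 263.8] 34 [483. 443.  15.] [483. 441.  21.] [-10.5  15.2  21. ]
top [ 50.  312.8] 37 [365. 710.  15.] [365. 707.  20.] [ 55.4 298.6  20. ]
scene [189.4 209.5] 11 [507. 603.  15.] [502. 597.  18.] [ 98.6 128.3  18. ]
scene [434.5 314.2] 56 [ 483. -274.   15.] [ 444. -291.   43.] [-482.2 -546.    43. ]
tab top 72 rect c [526.6 457.6] size [10.9 39.4] ang 34.8 zmed 62.0 mean [527.1 457.3  62.2]
tab scene 50 rect c [525.7 455.4] size [15.8 40.7] ang 36.5 zmed 62.5 mean [526.5 454.1  61.9]
```

View pics/top4.png

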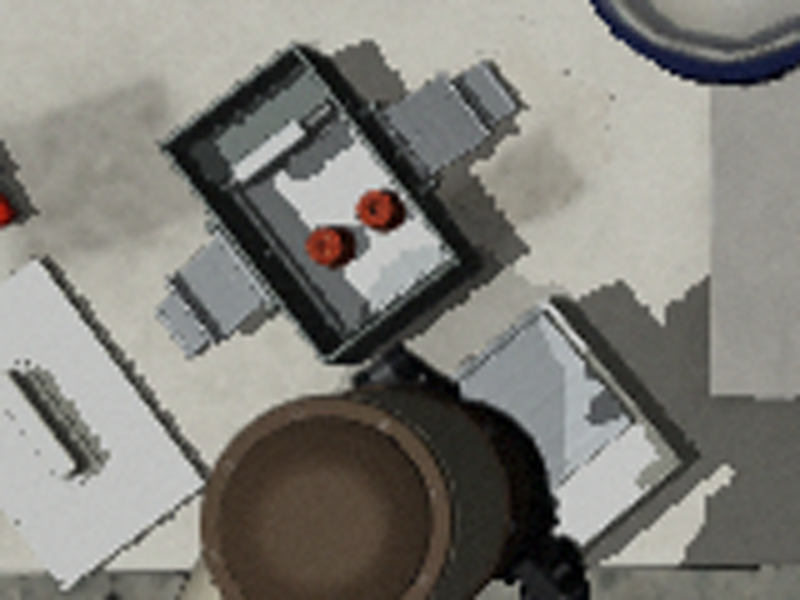

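Emit:
send_rows:
  plan:
    - {"gripper": 26,"tx": -0.003,"ty": -0.035,"tz": 0,"ax": 0,"ay": 0,"az": 0}
    - {"gripper": 26,"tx": -0.006,"ty": -0.07,"tz": 0,"ax": 0,"ay": 0,"az": 0}
    - {"gripper": 26,"tx": -0.009,"ty": -0.105,"tz": 0,"ax": 0,"ay": 0,"az": 0}
    - {"gripper": 26,"tx": -0.012,"ty": -0.14,"tz": 0,"ax": 0,"ay": 0,"az": 0}
    - {"gripper": 26,"tx": -0.015,"ty": -0.175,"tz": 0.01,"ax": 0,"ay": 0,"az": 0}
    - {"gripper": 26,"tx": -0.0166,"ty": -0.2,"tz": 0.03,"ax": 0,"ay": 0,"az": 0}
    - {"gripper": 26,"tx": -0.0166,"ty": -0.2095,"tz": 0.06,"ax": 0,"ay": 0,"az": 0}
    - {"gripper": 26,"tx": -0.0166,"ty": -0.2095,"tz": 0.09,"ax": 0,"ay": 0,"az": 0}
    - {"gripper": 26,"tx": -0.0166,"ty": -0.2095,"tz": 0.1,"ax": 0,"ay": 0,"az": 0}
    - {"gripper": 26,"tx": -0.0166,"ty": -0.2095,"tz": 0.1,"ax": 0,"ay": 0,"az": 0}

```text
time_s: 27.5
eef_pos: [528.7, 457.0, 89.4]
tcp_rot: [[0.6, -0.8, -0.006], [-0.8, -0.6, -0.007], [0.002, 0.008, -1.0]]
ft_force: [0.6, 0.3, 0.9]
grip_width: 22.1
grip_force: 0.0
```

Emit:
send_rows:
  plan:
    - {"gripper": 26,"tx": 0,"ty": 0,"tz": 0,"ax": 0,"ay": 0,"az": 0}
    - {"gripper": 26,"tx": 0,"ty": 0,"tz": 0,"ax": 0,"ay": 0,"az": 0}

```text
time_s: 27.67
eef_pos: [530.7, 459.7, 96.7]
tcp_rot: [[0.602, -0.799, 0.003], [-0.799, -0.602, 0.003], [-0.0, -0.004, -1.0]]
ft_force: [0.8, -0.4, 1.0]
grip_width: 22.2
grip_force: 0.0
```

```bash
python3 -c "
from h import *
rep()"
```

```text
t 27.67 pos [530.7 459.7  96.7] tub [38.8  1.4 96.7] yaw -53.01 zax [ 0.003  0.003 -1.   ] q [ 54.  36.   2.   0. -56. -17.] F [ 0.8 -0.4  1. ] w 22.2 0.0
```

Emit:
send_rows:
  plan:
    - {"gripper": 26,"tx": 0,"ty": 0,"tz": 0,"ax": 0,"ay": 0,"az": 0}
    - {"gripper": 26,"tx": 0,"ty": 0,"tz": 0,"ax": 0,"ay": 0,"az": 0}
    - {"gripper": 26,"tx": 0,"ty": 0,"tz": 0,"ax": 0,"ay": 0,"az": 0}
    - {"gripper": 26,"tx": 0,"ty": 0,"tz": 0,"ax": 0,"ay": 0,"az": 0}

```text
time_s: 28.0
eef_pos: [529.7, 458.9, 95.5]
tcp_rot: [[0.601, -0.799, 0.001], [-0.799, -0.601, 0.001], [-0.001, -0.002, -1.0]]
ft_force: [-0.2, 1.1, -0.5]
grip_width: 22.5
grip_force: 0.0
```

Emit:
send_rows:
  plan:
    - {"gripper": 26,"tx": 0,"ty": 0.004,"tz": 0,"ax": 0,"ay": 0,"az": 0}
    - {"gripper": 26,"tx": 0,"ty": 0.004,"tz": 0.01,"ax": 0,"ay": 0,"az": 0}
    - {"gripper": 26,"tx": 0,"ty": 0.004,"tz": 0.022,"ax": 0,"ay": 0,"az": 0}
    - {"gripper": 26,"tx": 0,"ty": 0.004,"tz": 0.035,"ax": 0,"ay": 0,"az": 0}
    - {"gripper": 26,"tx": 0,"ty": 0.004,"tz": 0.046,"ax": 0,"ay": 0,"az": 0}
    - {"gripper": 26,"tx": 0,"ty": 0.004,"tz": 0.052,"ax": 0,"ay": 0,"az": 0}
    - {"gripper": 26,"tx": 0,"ty": 0.004,"tz": 0.052,"ax": 0,"ay": 0,"az": 0}
    - {"gripper": 26,"tx": 0,"ty": 0.004,"tz": 0.052,"ax": 0,"ay": 0,"az": 0}

```text
time_s: 28.67
eef_pos: [526.4, 456.1, 41.5]
tcp_rot: [[0.601, -0.799, -0.001], [-0.799, -0.601, -0.001], [0.001, 0.001, -1.0]]
ft_force: [-0.2, 0.4, -0.2]
grip_width: 22.1
grip_force: 0.0
```

Emit:
send_rows:
  plan:
    - {"gripper": 0,"tx": 0,"ty": 0,"tz": 0,"ax": 0,"ay": 0,"az": 0}
    - {"gripper": 0,"tx": 0,"ty": 0,"tz": 0,"ax": 0,"ay": 0,"az": 0}
    - {"gripper": 0,"tx": 0,"ty": 0,"tz": 0,"ax": 0,"ay": 0,"az": 0}
    - {"gripper": 0,"tx": 0,"ty": 0,"tz": 0,"ax": 0,"ay": 0,"az": 0}
    - {"gripper": 0,"tx": 0,"ty": 0,"tz": 0,"ax": 0,"ay": 0,"az": 0}
  squeeze: 80

```text
time_s: 29.08
eef_pos: [526.7, 456.6, 42.8]
tcp_rot: [[0.601, -0.799, 0.001], [-0.799, -0.601, 0.001], [-0.0, -0.001, -1.0]]
ft_force: [1.6, 0.7, -0.6]
grip_width: 8.8
grip_force: 78.2
```

```bash
python3 -c "
from h import *
rep()"
```

```text
t 29.08 pos [526.7 456.6  42.8] tub [33.8  1.3 42.8] yaw -53.04 zax [ 0.001  0.001 -1.   ] q [ 54.  39.  -1.   0. -50. -17.] F [ 1.6  0.7 -0.6] w 8.8 78.17809440552082
```

Emit:
send_rows:
  plan:
    - {"gripper": 0,"tx": 0,"ty": 0,"tz": -0.005,"ax": 0,"ay": 0,"az": 0}
    - {"gripper": 0,"tx": 0,"ty": 0,"tz": -0.015,"ax": 0,"ay": 0,"az": 0}
    - {"gripper": 0,"tx": 0,"ty": 0,"tz": -0.03,"ax": 0,"ay": 0,"az": 0}
    - {"gripper": 0,"tx": 0,"ty": 0,"tz": -0.045,"ax": 0,"ay": 0,"az": 0}
    - {"gripper": 0,"tx": 0,"ty": 0,"tz": -0.06,"ax": 0,"ay": 0,"az": 0}
    - {"gripper": 0,"tx": 0,"ty": 0,"tz": -0.075,"ax": 0,"ay": 0,"az": 0}
    - {"gripper": 0,"tx": 0,"ty": 0,"tz": -0.09,"ax": 0,"ay": 0,"az": 0}
    - {"gripper": 0,"tx": 0,"ty": 0,"tz": -0.105,"ax": 0,"ay": 0,"az": 0}
    - {"gripper": 0,"tx": 0,"ty": 0,"tz": -0.117,"ax": 0,"ay": 0,"az": 0}
    - {"gripper": 0,"tx": 0,"ty": 0,"tz": -0.122,"ax": 0,"ay": 0,"az": 0}

```text
time_s: 29.92
eef_pos: [527.0, 456.9, 167.4]
tcp_rot: [[0.601, -0.799, 0.003], [-0.799, -0.601, 0.003], [-0.001, -0.004, -1.0]]
ft_force: [0.8, 1.5, -1.1]
grip_width: 8.6
grip_force: 78.0
```

Emit:
send_rows:
  plan:
    - {"gripper": 0,"tx": 0,"ty": 0,"tz": 0,"ax": 0,"ay": 0,"az": 0}
    - {"gripper": 0,"tx": 0.001,"ty": 0.006,"tz": 0,"ax": 0,"ay": 0,"az": -0.3}
    - {"gripper": 0,"tx": 0.003,"ty": 0.018,"tz": 0,"ax": 0,"ay": 0,"az": -0.6}
    - {"gripper": 0,"tx": 0.005,"ty": 0.034,"tz": 0,"ax": 0,"ay": 0,"az": -1}
    - {"gripper": 0,"tx": 0.008,"ty": 0.052,"tz": 0,"ax": 0,"ay": 0,"az": -1.5}
    - {"gripper": 0,"tx": 0.0105,"ty": 0.07,"tz": 0,"ax": 0,"ay": 0,"az": -2}
    - {"gripper": 0,"tx": 0.013,"ty": 0.086,"tz": 0,"ax": 0,"ay": 0,"az": -2.3}
    - {"gripper": 0,"tx": 0.0145,"ty": 0.096,"tz": 0,"ax": 0,"ay": 0,"az": -2.5}
    - {"gripper": 0,"tx": 0.0153,"ty": 0.1005,"tz": 0,"ax": 0,"ay": 0,"az": -2.5}
    - {"gripper": 0,"tx": 0.0153,"ty": 0.1005,"tz": 0,"ax": 0,"ay": 0,"az": -2.5}

```text
time_s: 30.75
eef_pos: [454.2, 382.4, 163.7]
tcp_rot: [[0.635, -0.772, -0.001], [-0.772, -0.635, -0.002], [0.0, 0.002, -1.0]]
ft_force: [0.4, -0.5, -1.6]
grip_width: 8.8
grip_force: 78.1
```

```bash
python3 -c "
from h import *
rep();reds();side(-1,'top') if 0 else None
d=snap('scene')
cv2.imwrite('pics/s5.png',cv2.resize(d['image'][130:280,130:330],None,fx=4,fy=4,interpolation=cv2.INTER_CUBIC))"
```

```text
t 30.75 pos [454.2 382.4 163.7] tub [-68.7 -14.3 163.7] yaw -50.54 zax [-0.001 -0.002 -1.   ] q [ 56.  23. -10.  -0. -57. -16.] F [ 0.4 -0.5 -1.6] w 8.8 78.12298614881001
top [ 92.9 255.4] 37 [505. 606.  15.] [505. 604.  22.] [105.2 132.1  22. ]
top [ 50.  312.8] 37 [365. 710.  15.] [365. 710.  14.] [ 57.2 301.   14. ]
scene [189.2 209.4] 11 [507. 604.  15.] [503. 599.  18.] [100.6 129.3  18. ]
scene [434.5 314.2] 56 [ 483. -274.   15.] [ 445. -291.   42.] [-481.4 -546.6   42. ]
```

View pics/s5.png

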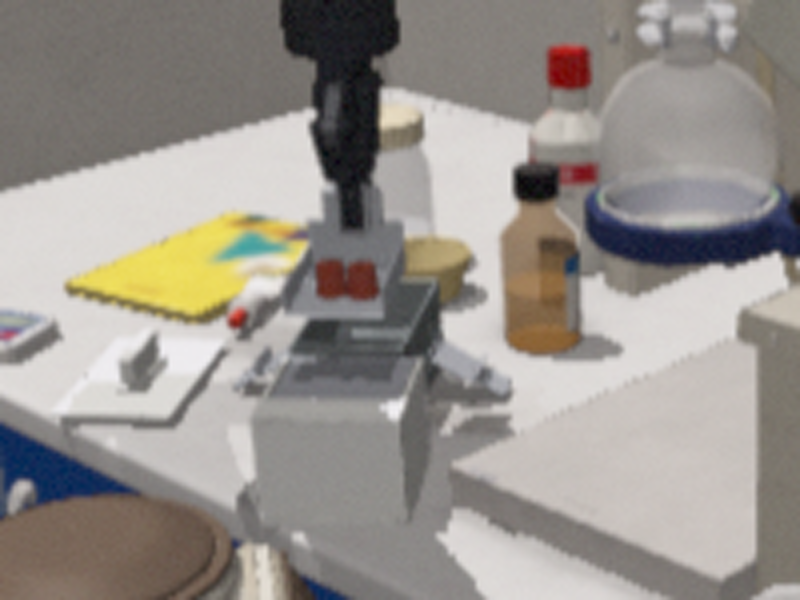

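Emit:
send_rows:
  plan:
    - {"gripper": 0,"tx": 0,"ty": 0,"tz": 0,"ax": 3,"ay": 0,"az": 0}
    - {"gripper": 0,"tx": 0,"ty": 0,"tz": 0,"ax": 6,"ay": 0,"az": 0}
    - {"gripper": 0,"tx": 0,"ty": 0,"tz": 0,"ax": 9,"ay": 0,"az": 0}
    - {"gripper": 0,"tx": 0,"ty": 0,"tz": 0,"ax": 12,"ay": 0,"az": 0}
    - {"gripper": 0,"tx": 0,"ty": 0,"tz": 0,"ax": 15,"ay": 0,"az": 0}
    - {"gripper": 0,"tx": 0,"ty": 0,"tz": 0,"ax": 17,"ay": 0,"az": 0}
    - {"gripper": 0,"tx": 0,"ty": 0,"tz": 0,"ax": 18,"ay": 0,"az": 0}
    - {"gripper": 0,"tx": 0,"ty": 0,"tz": 0,"ax": 18,"ay": 0,"az": 0}
    - {"gripper": 0,"tx": 0,"ty": 0,"tz": 0,"ax": 18,"ay": 0,"az": 0}

```text
time_s: 31.65
eef_pos: [455.5, 383.7, 164.1]
tcp_rot: [[0.635, -0.734, 0.238], [-0.772, -0.605, 0.196], [0.0, -0.308, -0.951]]
ft_force: [0.4, -0.7, -2.3]
grip_width: 9.0
grip_force: 78.3
```

```bash
cat > fk.py <<'E'
from h import *
from scipy.optimize import least_squares
from scipy.spatial.transform import Rotation as Ro
s=rep(); q=np.array(s["q"]);R=np.array(s["tcp_rot"])
# tool-down data: q1,q2,q3,x,y,z  (rounded)
D=np.array([[80.592,22.042,.453,256.4,570,242.3]])
def M(q,p):
    q=np.radians(q);h,L2,L3,e,L,d=p
    az=Ro.from_euler('z',q[0]);
    def ry(a,v): return Ro.from_euler('y',a).apply(v)
    v=np.array([0,0,h])+ry(q[1],[0,0,L2])
    f=Ro.from_euler('y',q[1]-q[2])*Ro.from_euler('x',q[3])
    w=f*Ro.from_euler('y',-q[4])*Ro.from_euler('x',q[5])
    v=v+f.apply([L3,0,e])+w.apply([L,0,0])+np.array([0,-d,0])
    return az.apply(v),(az*w)
if __name__=="__main__":
    data=[([80.592,22.042,.453,0,-68.411,-14.8],[256.4,570,242.3]),([57.,34.5-1.5,-4,0,-52,72],[0,0,0])]
    pts=[([44,-11,-34,0,-66,47],[314.9,78.5,258.7]),([-14,23,-41,0,-26,104],[357.7,-253.9,15.4]),([69,40,-1,0,-49,58],[393.7,577.6,28.7]),([54,39,-1,0,-50,-17],[526.7,456.6,42.8]),([56,23,-10,0,-57,-16],[454.2,382.4,163.7]),([80.592,22.042,.453,0,-68.411,-14.8],[256.4,570,242.3]),(q,s["eef_pos"])]
    f=lambda p:np.concatenate([M(a,p)[0]-np.array(b) for a,b in pts])
    r=least_squares(f,[300,400,300,0,200,160],loss='soft_l1',f_scale=3);print(r.x.round(1),r.fun.reshape(-1,3).round(1).tolist())
    _,w=M(q,r.x);print(w.as_matrix().round(3).tolist(),R.round(3).tolist());np.save('p.npy',r.x)
E
python3 fk.py
```

```text
t 31.65 pos [455.5 383.7 164.1] tub [-66.9 -14.  164.1] yaw -50.54 zax [ 0.238  0.196 -0.951] q [ 58.  16. -28.  11. -30. -28.] F [ 0.4 -0.7 -2.3] w 9.0 78.27180608874187
[128.2 566.8 415.4   5.5 264.  161.1] [[-0.9, 0.7, 4.8], [-0.3, -1.3, -0.3], [0.9, 0.8, 1.4], [2.4, -2.4, -0.8], [-0.3, 2.4, 0.7], [0.8, -3.4, -0.4], [-57.0, 1.3, -23.7]]
[[0.069, -0.974, 0.214], [0.3, 0.225, 0.927], [-0.951, 0.0, 0.308]] [[0.635, -0.734, 0.238], [-0.772, -0.605, 0.196], [0.0, -0.308, -0.951]]
```

```bash
sed -i "s/from_euler('x',q\[3\])/from_euler('x',-q[3])/; s/from_euler('x',q\[5\])/from_euler('x',-q[5])/" fk.py
cat >> fk.py <<'E'
    p=r.x
    lim=np.array([[-69,118],[-61,80.6],[-181,117],[-171,-9.2]])
    hx=np.array([np.cos(np.radians(39.5)),np.sin(np.radians(39.5)),0]);H=np.array([385.5,326,0])
    from itertools import product
    for th,phi,sc in product((35,40,45,50,55),(.45,.55,.65),(40,50,60)):
        t=np.radians(th);lip=np.array([48-sc*np.cos(phi),75-sc*np.sin(phi)])
        tc=lip+85*np.array([np.cos(t),np.sin(t)])+39.8*np.array([-np.sin(t),np.cos(t)])
        P=H+hx*tc[0]+[0,0,tc[1]];zt=np.sin(t)*hx-[0,0,np.cos(t)]
        g=lambda a:np.concatenate([(M(np.r_[a,0],p)[0]-P)/100,M(np.r_[a,0],p)[1].apply([1,0,0])-zt])
        b=least_squares(g,[58,16,-28,11,-30],bounds=([-179,-69,-61,-181,-171],[179,118,80.6,117,-9.2]))
        clr=(lip[1]+(52-lip[0])*np.tan(t)-78)*np.cos(t)
        if b.cost<1e-5 and clr>2: print(th,phi,sc,"tcp",tc.round(0),"q",b.x.round(0),"clr",clr.round(0))
E
python3 fk.py
```

```text
t 31.65 pos [455.5 383.7 164.1] tub [-66.9 -14.  164.1] yaw -50.54 zax [ 0.238  0.196 -0.951] q [ 58.  16. -28.  11. -30. -28.] F [ 0.4 -0.7 -2.3] w 9.0 78.27180608874187
[222.1 568.3 414.5   5.6 359.8 159.7] [[-1.4, 2.2, 4.7], [0.3, 0.0, -0.0], [-0.3, 1.7, 1.3], [1.5, -1.4, -0.9], [-1.5, 3.1, 0.7], [-0.6, -3.5, -0.5], [7.3, -5.9, -18.8]]
[[0.238, -0.635, 0.734], [0.196, 0.772, 0.605], [-0.951, -0.0, 0.308]] [[0.635, -0.734, 0.238], [-0.772, -0.605, 0.196], [0.0, -0.308, -0.951]]
35 0.45 40 tcp [ 59. 139.] q [ 66.  10. -47.  87. -15.] clr 6.0
35 0.45 50 tcp [ 50. 135.] q [ 67.  10. -49.  91. -15.] clr 8.0
35 0.45 60 tcp [ 41. 130.] q [ 68.   9. -50.  95. -16.] clr 9.0
35 0.55 40 tcp [ 61. 135.] q [ 66.  11. -47.  90. -15.] clr 2.0
35 0.55 50 tcp [ 52. 130.] q [ 67.  10. -49.  94. -15.] clr 3.0
35 0.55 60 tcp [ 44. 125.] q [ 67.  10. -50.  98. -16.] clr 3.0
40 0.45 40 tcp [ 52. 143.] q [ 69.   9. -52. 112. -20.] clr 10.0
40 0.45 50 tcp [ 43. 138.] q [ 70.   9. -54. 114. -21.] clr 13.0
40 0.45 60 tcp [ 34. 134.] q [ 71.   9. -55. 115. -22.] clr 15.0
40 0.55 40 tcp [ 53. 139.] q [ 69.  10. -52. 113. -20.] clr 6.0
40 0.55 50 tcp [ 45. 134.] q [ 70.  10. -54. 116. -21.] clr 8.0
40 0.65 40 tcp [ 56. 136.] q [ 69.  10. -52. 115. -20.] clr 2.0
40 0.65 50 tcp [ 48. 130.] q [ 70.  11. -54. 117. -21.] clr 3.0
```

```bash
python3 - <<'E'
import re
t=open('fk.py').read()
i=t.index("    f=lambda p:");j=t.index("    _,w=M(q")
t=t[:i]+'''    W=[1,1,1,1,1,8,8]
    f=lambda p:np.concatenate([k*(M(a,p)[0]-np.array(b)) for (a,b),k in zip(pts,W)])
    r=least_squares(f,[200,400,300,0,200,160]);print(r.x.round(1),(r.fun.reshape(-1,3)/np.array(W)[:,None]).round(1).tolist())
'''+t[j:]
t=t[:t.index("    from itertools")]+'''    from itertools import product
    for da,th,phi,sc in product((0,-5,-8),(36,39,42,45,48),(.45,.55),(45,60)):
        t=np.radians(th);lip=np.array([48-sc*np.cos(phi),75-sc*np.sin(phi)])
        tc=85*np.array([np.cos(t),np.sin(t)])+39.8*np.array([-np.sin(t),np.cos(t)])
        a=np.radians(39.5+da);ux=np.array([np.cos(a),np.sin(a),0])
        P=H+hx*lip[0]+[0,0,lip[1]]+ux*tc[0]+[0,0,tc[1]];zt=np.sin(t)*ux-[0,0,np.cos(t)]
        g=lambda a:np.concatenate([(M(np.r_[a,0],p)[0]-P)/100,M(np.r_[a,0],p)[1].apply([1,0,0])-zt])
        b=least_squares(g,[58,16,-40,60,-20],bounds=([-179,-69,-61,-181,-171],[179,118,80.6,117,-9.2]))
        clr=(lip[1]+(52-lip[0])*np.tan(t)-78)*np.cos(t)
        if b.cost<1e-5 and clr>2: print(da,th,phi,sc,"tcp",P.round(0),"q",b.x.round(0),"clr",clr.round(0))
'''
open('fk.py','w').write(t)
E
python3 fk.py
```

```text
t 31.65 pos [455.5 383.7 164.1] tub [-66.9 -14.  164.1] yaw -50.54 zax [ 0.238  0.196 -0.951] q [ 58.  16. -28.  11. -30. -28.] F [ 0.4 -0.7 -2.3] w 9.0 78.27180608874187
[137.1 637.6 385.8  12.9 351.8 156.4] [[-30.3, -21.1, 13.7], [21.5, -1.8, 15.7], [6.6, 28.7, 1.7], [14.3, 21.9, -0.1], [-0.4, 10.7, 9.2], [-3.6, -0.9, 4.0], [2.9, -2.3, -4.7]]
[[0.238, -0.635, 0.734], [0.196, 0.772, 0.605], [-0.951, -0.0, 0.308]] [[0.635, -0.734, 0.238], [-0.772, -0.605, 0.196], [0.0, -0.308, -0.951]]
0 36 0.45 45 tcp [426. 360. 138.] q [ 65.  12. -49. 105. -15.] clr 8.0
0 36 0.45 60 tcp [416. 351. 131.] q [ 66.  12. -51. 111. -16.] clr 11.0
0 36 0.55 45 tcp [428. 361. 134.] q [ 65.  13. -49. 108. -15.] clr 3.0
0 36 0.55 60 tcp [418. 353. 126.] q [ 66.  13. -51. 114. -16.] clr 5.0
0 39 0.45 45 tcp [423. 357. 140.] q [ 67.  12. -51. 117. -19.] clr 10.0
-5 36 0.45 45 tcp [429. 356. 138.] q [ 67.  12. -49.  97. -19.] clr 8.0
-5 36 0.45 60 tcp [418. 348. 131.] q [ 68.  12. -51. 102. -19.] clr 11.0
-5 36 0.55 45 tcp [430. 358. 134.] q [ 67.  13. -49. 100. -19.] clr 3.0
-5 36 0.55 60 tcp [420. 350. 126.] 
[... 642 characters left out ...]
48. 126.] q [ 69.  13. -51. 100. -21.] clr 5.0
-8 39 0.45 45 tcp [426. 352. 140.] q [ 70.  12. -52. 104. -24.] clr 10.0
-8 39 0.45 60 tcp [416. 344. 133.] q [ 72.  12. -54. 107. -25.] clr 14.0
-8 39 0.55 45 tcp [428. 354. 136.] q [ 70.  13. -52. 105. -24.] clr 6.0
-8 39 0.55 60 tcp [418. 345. 128.] q [ 71.  13. -54. 109. -25.] clr 8.0
-8 42 0.45 45 tcp [422. 350. 142.] q [ 73.  12. -55. 111. -28.] clr 13.0
-8 42 0.45 60 tcp [412. 341. 135.] q [ 74.  12. -57. 114. -30.] clr 17.0
-8 42 0.55 45 tcp [424. 351. 138.] q [ 73.  13. -55. 113. -28.] clr 9.0
-8 42 0.55 60 tcp [414. 343. 130.] q [ 74.  13. -57. 116. -30.] clr 11.0
-8 45 0.45 45 tcp [419. 347. 144.] q [ 75.  13. -58. 117. -33.] clr 16.0
```

```bash
sed -i "s/h,L2,L3,e,L,d=p/h,L2,L3,e,L,d,e2,dw=p/; s/v=v+f.apply(\[L3,0,e\])+w.apply(\[L,0,0\])/v=v+f.apply([L3,dw,e])+(f*Ro.from_euler('y',-q[4])).apply([L,0,e2])/; s/\[200,400,300,0,200,160\]/[200,400,300,0,200,160,0,0]/; s/W=\[1,1,1,1,1,8,8\]/W=[1,1,1,1,1,4,4]/" fk.py; python3 fk.py | grep -v "^-5"
```

```text
t 31.65 pos [455.5 383.7 164.1] tub [-66.9 -14.  164.1] yaw -50.54 zax [ 0.238  0.196 -0.951] q [ 58.  16. -28.  11. -30. -28.] F [ 0.4 -0.7 -2.3] w 9.0 78.27180608874187
[ 1.563e+02  5.684e+02  4.199e+02  8.000e-01  2.873e+02  1.200e+00
 -2.000e-01 -1.587e+02] [[-0.1, 3.2, 4.9], [-1.8, 0.4, -0.3], [0.2, 2.3, 0.7], [2.2, -0.7, -1.5], [-0.4, 4.4, 0.4], [0.1, -0.4, -0.3], [0.0, -0.1, 0.1]]
[[0.238, -0.635, 0.734], [0.196, 0.772, 0.605], [-0.951, -0.0, 0.308]] [[0.635, -0.734, 0.238], [-0.772, -0.605, 0.196], [0.0, -0.308, -0.951]]
```

```bash
cat > ik.py <<'E'
from fk import M
import numpy as np
from scipy.optimize import least_squares
p=np.load('p.npy')
lo=np.array([-179,-69,-61,-181,-171]);hi=np.array([179,118,80.6,117,-9.2])
def ik(P,zt,seeds):
    best=None
    for s0 in seeds:
        g=lambda a:np.concatenate([(M(np.r_[a,0],p)[0]-P)/100,M(np.r_[a,0],p)[1].apply([1,0,0])-zt])
        b=least_squares(g,np.clip(s0,lo+.1,hi-.1),bounds=(lo,hi))
        if best is None or b.cost<best.cost: best=b
    return best
if __name__=="__main__":
    hx=np.array([np.cos(np.radians(39.5)),np.sin(np.radians(39.5)),0]);H=np.array([385.5,326,0])
    S=[[58,16,-28,11,-30],[80,20,-40,60,-40],[30,10,-40,-60,-40],[20,0,-40,-150,-30]]
    for da in(10,5,0,-5,-10):
      for th in(18,25,30,35,40,45,50):
        phi,sc=.45,55
        t=np.radians(th);lip=np.array([48-sc*np.cos(phi),75-sc*np.sin(phi)])
        tc=85*np.array([np.cos(t),np.sin(t)])+39.8*np.array([-np.sin(t),np.cos(t)])
        a=np.radians(39.5+da);ux=np.array([np.cos(a),np.sin(a),0])
        P=H+hx*lip[0]+[0,0,lip[1]]+ux*tc[0]+[0,0,tc[1]];zt=np.sin(t)*ux-[0,0,np.cos(t)]
        b=ik(P,zt,S); print(da,th,"cost",'%.1e'%b.cost,"tcp",P.round(0),"q",b.x.round(0))
E
python3 ik.py
```

```text
t 31.65 pos [455.5 383.7 164.1] tub [-66.9 -14.  164.1] yaw -50.54 zax [ 0.238  0.196 -0.951] q [ 58.  16. -28.  11. -30. -28.] F [ 0.4 -0.7 -2.3] w 9.0 78.27180608874187
10 18 cost 3.8e-30 tcp [429. 377. 115.] q [ 59.  18. -33.   8. -22.]
10 25 cost 6.1e-05 tcp [423. 371. 123.] q [ 58.  15. -42.  21.  -9.]
10 30 cost 2.4e-03 tcp [419. 366. 128.] q [ 58.  14. -40.   6.  -9.]
10 35 cost 6.0e-03 tcp [415. 361. 132.] q [ 56.  12. -35. -16.  -9.]
10 40 cost 6.7e-03 tcp [410. 355. 136.] q [ 49.  11. -31. -45.  -9.]
10 45 cost 2.5e-03 tcp [405. 349. 139.] q [ 41.  10. -30. -73.  -9.]
10 50 cost 4.0e-29 tcp [400. 343. 142.] q [ 37.   9. -31. -86. -10.]
5 18 cost 1.8e-27 tcp [433. 373. 115.] q [ 59.  18. -34.  12. -21.]
5 25 cost 4.2e-04 tcp [427. 367. 123.] q [ 57.  15. -44.  28.  -9.]
5 30 cost 4.7e-03 tcp [423. 363. 128.] q [ 58.  14. -42.  15.  -9.]
5 35 cost 1.1e-02 tcp [418. 358. 132.] q [ 56.  12. -37.  -9.  -9.]
5 40 cost 1.4e-02 tcp [413. 353. 136.] q [ 47.  11. -30. -54.  -9.]
5 45 cost 4.9e-03 tcp [407. 347. 139.] q [ 34.  10. -31. -94.  -9.]
5 50 cost 1.3e-04 tcp [402. 342. 142.]
[... 833 characters left out ...]
7. 136.] q [  22.   12.  -43. -164.   -9.]
-5 45 cost 2.2e-03 tcp [411. 343. 139.] q [  24.   11.  -39. -141.   -9.]
-5 50 cost 7.3e-30 tcp [404. 339. 142.] q [  24.   10.  -38. -132.  -11.]
-10 18 cost 1.3e-30 tcp [444. 359. 115.] q [ 58.  17. -39.  26. -20.]
-10 25 cost 7.8e-04 tcp [437. 355. 123.] q [ 50.  14. -51.  68.  -9.]
-10 30 cost 4.4e-03 tcp [431. 351. 128.] q [ 36.  13. -54. 117.  -9.]
-10 35 cost 6.6e-03 tcp [425. 348. 132.] q [  23.   13.  -47. -181.   -9.]
-10 40 cost 2.7e-03 tcp [419. 344. 136.] q [  22.   12.  -45. -173.   -9.]
-10 45 cost 3.8e-04 tcp [412. 341. 139.] q [  22.   11.  -42. -153.   -9.]
-10 50 cost 4.8e-28 tcp [405. 337. 142.] q [  20.   11.  -46. -155.  -18.]
```

```bash
cat > plan.py <<'E'
from fk import M,rep
import numpy as np
from scipy.optimize import least_squares
from scipy.spatial.transform import Rotation as Ro
p=np.load('p.npy');s=rep();q0=np.array(s["q"])
C=M(q0,p)[1].inv()*Ro.from_matrix(s["tcp_rot"])
lo=np.array([-179,-69,-61,-181,-171,-177]);hi=np.array([179,118,80.6,117,-9.2,177])
def ik(P,R,s0):
    def g(a):
        v,w=M(a,p); return np.r_[(v-P)/100,(R.inv()*(w*C)).as_rotvec()]
    b=least_squares(g,np.clip(s0,lo+.05,hi-.05),bounds=(lo,hi),x_scale=30);return b.x,b.cost
T=np.array([500.5,435.2,0]);H=np.array([385.5,326,0])
def traypose(yaw,th,lip):  # tray rotation & lip world
    return Ro.from_euler('zy',[yaw,-th],degrees=True)
DOWN=Ro.from_matrix([[0,-1,0],[-1,0,0],[0,0,-1]])   # tool in tray frame: x=-y, y=-x
DOWNB=Ro.from_matrix([[1,0,0],[0,-1,0],[0,0,-1]])   # closing along tray y
GP=np.array([40,0,46.])
def toolB(beta,half=False):
    r=Ro.from_euler('y',beta,degrees=True)*DOWNB
    return r*Ro.from_euler('z',180,degrees=True) if half else r
def toolA(al,half=False):
    r=Ro.from_euler('x',al,degrees=True)*DOWN
    return r*Ro.from_euler('z',180,degrees=True) if half else r
def tcp(lip,Rt,tool):
    R=Rt*tool; return lip+Rt.apply(GP-[-45,0,0])+R.apply([0,0,8.]),R
def hop(x,z,y=0):
    a=np.radians(39.5);return H+[x*np.cos(a)-y*np.sin(a),x*np.sin(a)+y*np.cos(a),z]
def wp(da=0,thm=50):
    L=[]
    Rt=Ro.from_euler('z',37,degrees=True);c=T+Rt.apply([-6.5,1.2,3])
    for dz in(0,60,122): L.append((c+[0,0,dz]+Rt.apply([-45,0,0]),Rt))
    for th in range(0,thm+1,5):
        f=min(1,th/30);x=20-f*16;z=122-f*71      # lip from (20,122) to (4,51)
        L.append((hop(x,z),traypose(39.5+da,th,None)))
    return L
if __name__=="__main__":
    for kind,tool in(("A",toolA),("B",toolB)):
      for al in(-50,-40,-30,-20,0,20,30,40,50):
       for half in(False,True):
        for s0 in([55,39,-1,0,-50,-17],[55,39,-1,0,-50,70],[60,30,0,40,-60,0],[50,30,0,-40,-60,0]):
          q=np.array(s0,float);out=[];ok=0;mx=0
          for l,Rt in wp():
            P,R=tcp(l,Rt,tool(al,half));qn,c=ik(P,R,q)
            if c>1e-4: break
            if ok: mx=max(mx,np.abs(qn-q).max())
            ok+=1;q=qn
          if ok>=4: print(kind,al,half,"reached th",5*(ok-4),"maxjump",round(mx),q.round(0)); break
E
python3 plan.py
```

```text
t 31.65 pos [455.5 383.7 164.1] tub [-66.9 -14.  164.1] yaw -50.54 zax [ 0.238  0.196 -0.951] q [ 58.  16. -28.  11. -30. -28.] F [ 0.4 -0.7 -2.3] w 9.0 78.27180608874187
t 31.65 pos [455.5 383.7 164.1] tub [-66.9 -14.  164.1] yaw -50.54 zax [ 0.238  0.196 -0.951] q [ 58.  16. -28.  11. -30. -28.] F [ 0.4 -0.7 -2.3] w 9.0 78.27180608874187
A -50 False reached th 50 maxjump 16 [  80.   46.  -42.   64.  -89. -124.]
A -50 True reached th 50 maxjump 16 [ 80.  46. -42.  64. -89.  56.]
A -40 False reached th 50 maxjump 16 [  79.   40.  -46.   70.  -81. -124.]
A -40 True reached th 50 maxjump 16 [ 79.  40. -46.  70. -81.  56.]
A -30 False reached th 50 maxjump 16 [  76.   35.  -51.   78.  -73. -124.]
A -30 True reached th 50 maxjump 16 [ 76.  35. -51.  78. -73.  56.]
A -20 False reached th 50 maxjump 15 [  72.   29.  -54.   88.  -64. -124.]
A -20 True reached th 50 maxjump 15 [ 72.  29. -54.  88. -64.  56.]
A 0 False reached th 50 maxjump 23 [  56.   20.  -58.  115.  -44. -126.]
A 0 True reached th 50 maxjump 23 [ 56.  20. -58. 115. -44.  54.]
A 20 False reached th 30 maxjump 32 [ 58.  16. 
[... 587 characters left out ...]
0 False reached th 50 maxjump 23 [ 56.  20. -58. 115. -44. -36.]
B 0 True reached th 25 maxjump 21 [  61.   18.  -45.   58.  -26. -164.]
B 20 False reached th 50 maxjump 16 [ 70.  21. -45.  60. -43.   1.]
B 20 True reached th 45 maxjump 16 [  70.   21.  -42.   51.  -42. -169.]
B 30 False reached th 50 maxjump 18 [ 72.  24. -35.  40. -50.  18.]
B 30 True reached th 50 maxjump 18 [  72.   24.  -35.   40.  -50. -162.]
B 40 False reached th 50 maxjump 20 [ 71.  27. -25.  27. -60.  29.]
B 40 True reached th 50 maxjump 20 [  71.   27.  -25.   27.  -60. -151.]
B 50 False reached th 50 maxjump 23 [ 69.  31. -16.  17. -70.  37.]
B 50 True reached th 50 maxjump 23 [  69.   31.  -16.   17.  -70. -143.]
```

```bash
sed -i "s/from_euler('zy'/from_euler('ZY'/" plan.py; python3 plan.py | grep reached
```

```text
A -50 False reached th 50 maxjump 16 [  68.   26.  -58.   91.  -65. -142.]
A -50 True reached th 50 maxjump 16 [ 68.  26. -58.  91. -65.  38.]
A -40 False reached th 45 maxjump 16 [  60.   21.  -60.  103.  -55. -137.]
A -40 True reached th 45 maxjump 16 [ 60.  21. -60. 103. -55.  43.]
A -30 False reached th 40 maxjump 16 [  51.   17.  -59.  114.  -41. -132.]
A -30 True reached th 40 maxjump 16 [ 51.  17. -59. 114. -41.  48.]
A -20 False reached th 30 maxjump 26 [  47.   16.  -55.  107.  -25. -115.]
A -20 True reached th 30 maxjump 26 [ 47.  16. -55. 107. -25.  65.]
A 0 False reached th 20 maxjump 14 [ 59.  16. -35.  18. -21. -35.]
A 0 True reached th 20 maxjump 14 [ 59.  16. -35.  18. -21. 145.]
A 20 False reached th 50 maxjump 18 [ 27.  13. -28. -85. -30.  94.]
A 30 False reached th 50 maxjump 12 [ 22.  17. -26. -83. -43.  95.]
A 30 True reached th 50 maxjump 12 [ 22.  17. -26. -83. -43. -85.]
A 40 False reached th 50 maxjump 12 [ 18.  21. -22. -80. -56.  97.]
A 40 True reached th 50 maxjump 12 [ 18.  21. -22. -80. -56. -83.]
A 50 False reached th 50 maxjump 11 [ 16.  26. -18. -78. 
[... 221 characters left out ...]
0 False reached th 20 maxjump 14 [ 59.  16. -35.  18. -21.  55.]
B 0 True reached th 20 maxjump 14 [  59.   16.  -35.   18.  -21. -125.]
B 20 False reached th 40 maxjump 16 [ 60.  13. -41.  22. -18.  50.]
B 20 True reached th 40 maxjump 16 [  60.   13.  -41.   22.  -18. -130.]
B 30 False reached th 50 maxjump 18 [ 60.  11. -43.  23. -18.  49.]
B 30 True reached th 50 maxjump 18 [  60.   11.  -43.   23.  -18. -131.]
B 40 False reached th 50 maxjump 20 [ 60.  15. -30.   6. -36.  65.]
B 40 True reached th 50 maxjump 20 [  60.   15.  -30.    6.  -36. -115.]
B 50 False reached th 50 maxjump 23 [ 58.  19. -21.  -0. -50.  72.]
B 50 True reached th 50 maxjump 23 [  58.   19.  -21.   -0.  -50. -108.]
```

```bash
cat > chk.py <<'E'
from plan import *
for al in(15,20,25,30):
    q=np.array([55,39,-1,0,-50,-17.]);print("alpha",al)
    for i,(l,Rt) in enumerate(wp()):
        P,R=tcp(l,Rt,toolA(al));q,c=ik(P,R,q)
        w=P-R.apply([0,0,287]);print(i,'%.0e'%c,P.round(0),q.round(0),"wrist",w.round(0))
E
python3 chk.py|grep -v "^t "
```

```text
alpha 15
0 4e-25 [525. 458.  41.] [ 48.  39.   5. -18. -54.  -0.] wrist [570. 399. 318.]
1 3e-28 [525. 458. 101.] [ 48.  36.   7. -17. -60.  -2.] wrist [570. 399. 378.]
2 9e-20 [525. 458. 163.] [ 48.  32.  11. -16. -66.  -4.] wrist [570. 399. 440.]
3 2e-18 [465. 394. 160.] [ 48.  25.  -2. -17. -62.  -0.] wrist [512. 337. 437.]
4 6e-21 [460. 390. 156.] [ 48.  23.  -7. -17. -54.   1.] wrist [489. 318. 432.]
5 4e-19 [455. 386. 151.] [ 49.  21. -11. -18. -47.   3.] wrist [465. 298. 424.]
6 3e-30 [449. 381. 145.] [ 49.  19. -16. -19. -40.   6.] wrist [441. 278. 413.]
7 3e-28 [443. 376. 140.] [ 49.  17. -20. -22. -33.   9.] wrist [417. 258. 400.]
8 1e-26 [436. 371. 133.] [ 50.  16. -24. -25. -26.  13.] wrist [393. 239. 385.]
9 8e-27 [429. 365. 127.] [ 49.  15. -26. -31. -19.  21.] wrist [370. 219. 367.]
10 7e-29 [424. 360. 131.] [ 48.  13. -28. -39. -16.  31.] wrist [349. 202. 358.]
11 9e-21 [419. 356. 135.] [ 45.  12. -28. -52. -15.  47.] wrist [328. 185. 347.]
12 1e-21 [413. 351. 138.] [ 38.  11. -27. -69. -17.  69.] wrist [309. 169. 334.]
13 2e-30 [407. 346. 141.] [ 30.  12. -29. -87. -
[... 2731 characters left out ...]
] [ 39.  24.  -4. -36. -58.  22.] wrist [512. 249. 396.]
6 8e-26 [448. 383. 146.] [ 39.  22.  -8. -39. -53.  27.] wrist [489. 231. 386.]
7 3e-25 [441. 377. 140.] [ 38.  21. -11. -43. -48.  34.] wrist [467. 213. 374.]
8 3e-23 [435. 372. 134.] [ 36.  20. -14. -48. -44.  42.] wrist [445. 194. 359.]
9 6e-22 [428. 366. 127.] [ 34.  19. -17. -55. -41.  52.] wrist [423. 176. 343.]
10 5e-26 [422. 362. 132.] [ 32.  18. -19. -61. -40.  61.] wrist [404. 160. 335.]
11 3e-23 [417. 357. 136.] [ 29.  17. -21. -68. -40.  72.] wrist [385. 145. 326.]
12 6e-20 [411. 352. 139.] [ 26.  17. -23. -75. -41.  83.] wrist [367. 130. 314.]
13 3e-31 [405. 347. 141.] [ 22.  17. -26. -83. -43.  95.] wrist [349. 116. 301.]
```

Run:
```python
from h import *
for n in("top0","scene0","top2","scene2"):
    P=cloud(dict(np.load(n+".npz"))).reshape(-1,3)
    for w,nm in(((570,399),"a15"),((550,430),"a8"),((584,380),"a20")):
        d=np.hypot(P[:,0]-w[0],P[:,1]-w[1]);k=(P[:,2]>120)&(P[:,2]<600)&(d<140)
        o=np.argsort(d[k])[:400:80];print(n,nm,k.sum(),[(int(a),P[k][i].round(0).tolist()) for a,i in zip(d[k][o],o)])
    for zl in(120,180,240,300,360,420,480):
        k=(P[:,2]>zl)&(P[:,2]<zl+60)&(P[:,1]>230)&(P[:,1]<480)&(P[:,0]>400)&(P[:,0]<700)
        if k.sum()>3: print(n,zl,k.sum(),"minx",np.percentile(P[k,0],2).round(0),"maxy",np.percentile(P[k,1],98).round(0))
```

```text
top0 a15 749 [(53, [588.0, 349.0, 422.0]), (67, [607.0, 343.0, 441.0]), (76, [593.0, 326.0, 458.0]), (85, [653.0, 421.0, 153.0]), (91, [613.0, 318.0, 450.0])]
top0 a8 481 [(89, [588.0, 349.0, 422.0]), (101, [652.0, 423.0, 144.0]), (108, [593.0, 330.0, 426.0]), (118, [593.0, 320.0, 421.0]), (125, [599.0, 315.0, 454.0])]
top0 a20 982 [(30, [594.0, 351.0, 420.0]), (44, [599.0, 339.0, 443.0]), (54, [596.0, 327.0, 462.0]), (64, [595.0, 316.0, 421.0]), (71, [614.0, 315.0, 419.0])]
top0 120 168 minx 551.0 maxy 427.0
top0 180 165 minx 556.0 maxy 284.0
top0 240 106 minx 566.0 maxy 265.0
top0 360 155 minx 570.0 maxy 353.0
top0 420 392 minx 570.0 maxy 350.0
top0 480 10 minx 569.0 maxy 249.0
scene0 a15 567 [(56, [591.0, 347.0, 431.0]), (71, [641.0, 400.0, 134.0]), (78, [648.0, 393.0, 146.0]), (86, [656.0, 397.0, 143.0]), (92, [606.0, 314.0, 425.0])]
scene0 a8 391 [(86, [632.0, 403.0, 142.0]), (99, [644.0, 398.0, 133.0]), (109, [591.0, 328.0, 428.0]), (119, [593.0, 318.0, 439.0]), (127, [593.0, 310.0, 454.0])]
scene0 a20 1018 [(34, [591.0, 347.0, 431.0]), (55, [594.0, 326.0, 460.0]), (62, [592.0,
[... 1065 characters left out ...]
, (70, [641.0, 403.0, 146.0]), (79, [647.0, 418.0, 147.0]), (86, [657.0, 398.0, 146.0]), (92, [603.0, 313.0, 458.0])]
scene2 a8 397 [(87, [636.0, 416.0, 138.0]), (99, [649.0, 415.0, 148.0]), (109, [591.0, 328.0, 428.0]), (119, [591.0, 318.0, 419.0]), (127, [593.0, 310.0, 452.0])]
scene2 a20 1019 [(30, [590.0, 350.0, 426.0]), (56, [637.0, 399.0, 138.0]), (63, [644.0, 399.0, 120.0]), (67, [642.0, 414.0, 124.0]), (73, [599.0, 308.0, 399.0])]
scene2 120 233 minx 550.0 maxy 421.0
scene2 180 138 minx 555.0 maxy 269.0
scene2 240 119 minx 566.0 maxy 260.0
scene2 300 74 minx 572.0 maxy 259.0
scene2 360 269 minx 569.0 maxy 333.0
scene2 420 333 minx 569.0 maxy 344.0
scene2 480 144 minx 568.0 maxy 263.0
```

```bash
cat > chk2.py <<'E'
from plan import *
for al in(6,8,10,12):
  for da in(0,4,8):
    q=np.array([55,39,-1,0,-50,-17.]);m=99;ok=0;J=0
    for i,(l,Rt) in enumerate(wp(da,50)):
        P,R=tcp(l,Rt,toolA(al));qn,c=ik(P,R,q)
        if c>1e-4: break
        if i:J=max(J,abs(qn-q).max())
        q=qn;ok+=1;m=min(m,-q[4])
    print(al,da,"th",5*(ok-4),"minJ5",m.round(1),"jump",J.round(),q.round())
E
python3 chk2.py|grep -v "^t "
```

```text
6 0 th 25 minJ5 13.5 jump 13.0 [ 57.  15. -36.   7. -14. -23.]
6 4 th 25 minJ5 16.4 jump 13.0 [ 57.  15. -33.  -1. -16. -11.]
6 8 th 30 minJ5 10.1 jump 13.0 [ 57.  14. -35.  -8. -10.   0.]
8 0 th 25 minJ5 16.4 jump 13.0 [ 56.  15. -33.  -3. -16. -12.]
8 4 th 30 minJ5 10.0 jump 13.0 [ 56.  14. -35.  -9. -10.  -2.]
8 8 th 50 minJ5 9.4 jump 28.0 [ 33.  11. -29. -83. -19.  93.]
10 0 th 30 minJ5 9.7 jump 13.0 [ 56.  14. -35. -10. -10.  -4.]
10 4 th 50 minJ5 9.2 jump 30.0 [ 32.  11. -29. -85. -18.  92.]
10 8 th 50 minJ5 14.2 jump 24.0 [ 31.  11. -29. -83. -22.  93.]
12 0 th 50 minJ5 9.2 jump 32.0 [ 32.  11. -30. -87. -18.  92.]
12 4 th 50 minJ5 13.4 jump 25.0 [ 31.  11. -29. -85. -21.  93.]
12 8 th 50 minJ5 18.3 jump 21.0 [ 30.  12. -28. -82. -25.  93.]
```

```bash
cat > tip.py <<'E'
from plan import *
import plan,sys,json
plan.GP=np.array([40,0,47.8])
def pose(lipx,lipz,th,roll,da,y=0):
    Rt=Ro.from_euler('ZYX',[39.5+da,-th,roll],degrees=True)
    return tcp(hop(lipx,lipz,y),Rt,DOWN)
K=np.array([[21,100,18,0,0],[14,96,20,6,3],[6,90,23,12,6],[4,82,25,12,6],[4,72,30,12,6],[4,63,35,12,6],[4,56,40,12,6],[4,51,45,12,6],[4,48,50,12,6]],float)
def at(u): return pose(*[np.interp(u,range(len(K)),K[:,i]) for i in range(5)])
if __name__=="__main__":
    q=q0.copy()
    for u in np.arange(0,8.01,.5):
        P,R=at(u);q2,c=ik(P,R,q);print(u,'%.0e'%c,P.round(1),q2.round(0),abs(q2-q).max().round(0));q=q2
E
python3 tip.py|grep -v "^t "
```

```text
0.0 5e-22 [454.6 383.  164.1] [ 58.  16. -28.  12. -30. -28.] 0.0
0.5 1e-28 [451.3 379.8 163.3] [ 57.  15. -27.   5. -29. -19.] 9.0
1.0 4e-27 [448.  376.7 162.3] [ 55.  15. -25.  -3. -30.  -9.] 10.0
1.5 1e-27 [444.1 372.8 160.7] [ 53.  15. -23. -11. -30.   2.] 11.0
2.0 1e-28 [440.2 369.  159. ] [ 50.  14. -21. -20. -32.  13.] 11.0
2.5 5e-27 [438.6 367.5 156.1] [ 50.  14. -22. -20. -30.  14.] 2.0
3.0 2e-27 [437.  366.  153.2] [ 50.  14. -23. -21. -29.  15.] 2.0
3.5 1e-23 [434.7 363.7 150.8] [ 50.  14. -25. -24. -26.  18.] 3.0
4.0 1e-24 [432.4 361.4 148.2] [ 49.  13. -26. -27. -23.  21.] 4.0
4.5 6e-28 [430.1 359.  146. ] [ 49.  13. -27. -31. -20.  26.] 5.0
5.0 1e-23 [427.6 356.5 143.6] [ 48.  12. -27. -36. -19.  32.] 6.0
5.5 8e-20 [425.1 353.9 142.1] [ 46.  12. -27. -42. -17.  40.] 8.0
6.0 5e-31 [422.6 351.3 140.5] [ 44.  12. -27. -49. -17.  49.] 9.0
6.5 1e-30 [420.  348.7 139.6] [ 41.  12. -27. -58. -18.  60.] 11.0
7.0 3e-20 [417.3 346.  138.6] [ 37.  12. -27. -67. -19.  71.] 12.0
7.5 2e-19 [414.6 343.2 138.5] [ 33.  12. -27. -75. -22.  83.] 12.0
8.0 1e-30 [411.9 340.4 138.1] [ 29.  12. -28. -83. -25.  94.] 11.0
```

```bash
cat > rows.py <<'E'
from tip import *
def rows(P0,R0,us,g=0):
    out=[]
    for u in us:
        P,R=at(u) if np.isscalar(u) else u
        d=R0.inv().apply(P-P0)/1000;v=np.degrees((R0.inv()*R).as_rotvec())
        out.append(dict(gripper=g,tx=round(d[0],4),ty=round(d[1],4),tz=round(d[2],4),ax=round(v[0],1),ay=round(v[1],1),az=round(v[2],1)))
    print(json.dumps(out))
if __name__=="__main__":
    P0=np.array(s["eef_pos"]);R0=Ro.from_matrix(s["tcp_rot"])
    rows(P0,R0,np.arange(.3,3.01,.3))
    rows(*at(3),np.arange(3.25,5.51,.25));rows(*at(5.5),np.arange(5.75,8.01,.25))
E
python3 rows.py|grep -v "^t "
```

```text
[{"gripper": 0, "tx": 0.0002, "ty": 0.0039, "tz": -0.0007, "ax": 0.6, "ay": -2.1, "az": -0.9}, {"gripper": 0, "tx": 0.0004, "ty": 0.0067, "tz": -0.001, "ax": 1.2, "ay": -4.2, "az": -1.8}, {"gripper": 0, "tx": 0.0007, "ty": 0.0094, "tz": -0.0013, "ax": 1.7, "ay": -6.3, "az": -2.7}, {"gripper": 0, "tx": 0.0009, "ty": 0.0126, "tz": -0.0015, "ax": 2.4, "ay": -8.4, "az": -3.6}, {"gripper": 0, "tx": 0.0012, "ty": 0.016, "tz": -0.0016, "ax": 3.2, "ay": -10.5, "az": -4.5}, {"gripper": 0, "tx": 0.0015, "ty": 0.0194, "tz": -0.0017, "ax": 4.0, "ay": -12.7, "az": -5.5}, {"gripper": 0, "tx": 0.0017, "ty": 0.0223, "tz": -0.0013, "ax": 4.6, "ay": -14.1, "az": -6.2}, {"gripper": 0, "tx": 0.0018, "ty": 0.0241, "tz": -0.0, "ax": 5.2, "ay": -14.2, "az": -6.2}, {"gripper": 0, "tx": 0.0019, "ty": 0.0259, "tz": 0.0012, "ax": 5.8, "ay": -14.2, "az": -6.3}, {"gripper": 0, "tx": 0.002, "ty": 0.0277, "tz": 0.0025, "ax": 6.4, "ay": -14.2, "az": -6.3}]
[{"gripper": 0, "tx": 0.0001, "ty": 0.0019, "tz": 0.0004, "ax": 1.2, "ay": -0.0, "az": -0.3}, {"gripper": 0, "tx": 0.0002, "ty": 0.0039, "tz": 0.0008, "ax": 2.4,
[... 1012 characters left out ...]
7, "ax": 3.7, "ay": 0.0, "az": -0.8}, {"gripper": 0, "tx": -0.0005, "ty": 0.0074, "tz": -0.0024, "ax": 4.9, "ay": -0.0, "az": -1.0}, {"gripper": 0, "tx": -0.0007, "ty": 0.0092, "tz": -0.0032, "ax": 6.1, "ay": -0.0, "az": -1.3}, {"gripper": 0, "tx": -0.0008, "ty": 0.011, "tz": -0.0039, "ax": 7.3, "ay": -0.0, "az": -1.6}, {"gripper": 0, "tx": -0.0011, "ty": 0.0125, "tz": -0.005, "ax": 8.6, "ay": -0.0, "az": -1.8}, {"gripper": 0, "tx": -0.0013, "ty": 0.0141, "tz": -0.0061, "ax": 9.8, "ay": 0.0, "az": -2.1}, {"gripper": 0, "tx": -0.0015, "ty": 0.0158, "tz": -0.0071, "ax": 11.0, "ay": -0.0, "az": -2.3}, {"gripper": 0, "tx": -0.0017, "ty": 0.0174, "tz": -0.0082, "ax": 12.2, "ay": 0.0, "az": -2.6}]
```

The arm can't tip the tray past about 20° with the tool upright because of joint 5's limit. A 12° roll with 6° of yaw gives a clear path to 50°, so I'll use that.

Emit:
send_rows:
  plan:
    - {"gripper": 0,"tx": 0.0,"ty": 0.0035,"tz": -0.0005,"ax": 0.6,"ay": -2.1,"az": -0.9}
    - {"gripper": 0,"tx": 0.0005,"ty": 0.0065,"tz": -0.001,"ax": 1.2,"ay": -4.2,"az": -1.8}
    - {"gripper": 0,"tx": 0.0005,"ty": 0.0095,"tz": -0.0015,"ax": 1.7,"ay": -6.3,"az": -2.7}
    - {"gripper": 0,"tx": 0.001,"ty": 0.0125,"tz": -0.0015,"ax": 2.4,"ay": -8.4,"az": -3.6}
    - {"gripper": 0,"tx": 0.001,"ty": 0.016,"tz": -0.0015,"ax": 3.2,"ay": -10.5,"az": -4.5}
    - {"gripper": 0,"tx": 0.0015,"ty": 0.0195,"tz": -0.0015,"ax": 4,"ay": -12.7,"az": -5.5}
    - {"gripper": 0,"tx": 0.0015,"ty": 0.0225,"tz": -0.0015,"ax": 4.6,"ay": -14.1,"az": -6.2}
    - {"gripper": 0,"tx": 0.002,"ty": 0.024,"tz": 0,"ax": 5.2,"ay": -14.2,"az": -6.2}
    - {"gripper": 0,"tx": 0.002,"ty": 0.026,"tz": 0.001,"ax": 5.8,"ay": -14.2,"az": -6.3}
    - {"gripper": 0,"tx": 0.002,"ty": 0.0275,"tz": 0.0025,"ax": 6.4,"ay": -14.2,"az": -6.3}
  squeeze: 110

```text
time_s: 32.48
eef_pos: [437.2, 366.0, 153.2]
tcp_rot: [[0.759, -0.636, 0.142], [-0.624, -0.646, 0.441], [-0.188, -0.423, -0.886]]
ft_force: [0.8, -0.2, -1.7]
grip_width: 8.2
grip_force: 107.3
```

Emit:
send_rows:
  plan:
    - {"gripper": 0,"tx": 0,"ty": 0,"tz": 0,"ax": 0,"ay": 0,"az": 0}
    - {"gripper": 0,"tx": 0,"ty": 0,"tz": 0,"ax": 0,"ay": 0,"az": 0}

```text
time_s: 32.65
eef_pos: [436.6, 366.0, 153.2]
tcp_rot: [[0.759, -0.635, 0.141], [-0.623, -0.647, 0.44], [-0.188, -0.422, -0.887]]
ft_force: [-0.4, 0.6, -1.2]
grip_width: 8.5
grip_force: 107.4
```

```bash
cat > rel.py <<'E'
from tip import *
def trayfrom():
    R=Ro.from_matrix(s["tcp_rot"]);Rt=R*DOWN.inv();P=np.array(s["eef_pos"])
    lip=P-R.apply([0,0,8.])-Rt.apply(plan.GP-[-45,0,0]);d=lip-H;a=np.radians(39.5)
    print("lip hop",np.round([d[0]*np.cos(a)+d[1]*np.sin(a),-d[0]*np.sin(a)+d[1]*np.cos(a),d[2]],1),"ZYX",Rt.as_euler('ZYX',degrees=True).round(1))
if __name__=="__main__": trayfrom()
E
python3 rel.py; python3 -c "
from h import *
d=snap('scene')
cv2.imwrite('pics/s6.png',cv2.resize(d['image'][130:280,130:330],None,fx=4,fy=4,interpolation=cv2.INTER_CUBIC))"
```

```text
t 32.65 pos [436.6 366.  153.2] tub [-92.7 -16.8 153.2] yaw -39.37 zax [ 0.141  0.44  -0.887] q [ 50.  14. -23. -21. -29.  15.] F [-0.4  0.6 -1.2] w 8.5 107.3823640414048
t 32.65 pos [436.6 366.  153.2] tub [-92.7 -16.8 153.2] yaw -39.37 zax [ 0.141  0.44  -0.887] q [ 50.  14. -23. -21. -29.  15.] F [-0.4  0.6 -1.2] w 8.5 107.3823640414048
lip hop [ 3.7  0.3 82. ] ZYX [ 45.5 -25.   12. ]
```

View pics/s6.png

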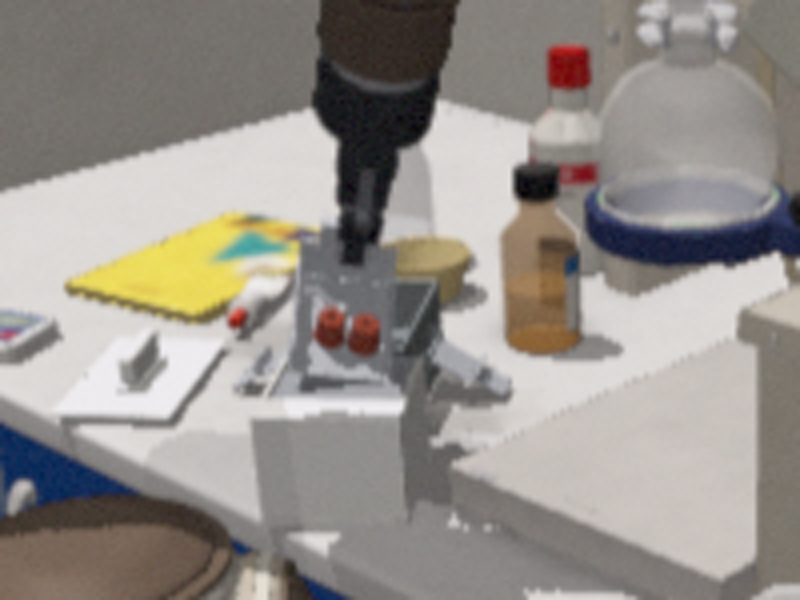

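The tray is at 25° with its lip over the flap and both stoppers still in it. I'll keep tipping and pressing the flap.

Emit:
send_rows:
  plan:
    - {"gripper": 0,"tx": 0,"ty": 0.002,"tz": 0.0005,"ax": 1.2,"ay": 0,"az": -0.3}
    - {"gripper": 0,"tx": 0,"ty": 0.004,"tz": 0.001,"ax": 2.4,"ay": 0,"az": -0.5}
    - {"gripper": 0,"tx": 0.0005,"ty": 0.006,"tz": 0.0015,"ax": 3.7,"ay": 0,"az": -0.8}
    - {"gripper": 0,"tx": 0.0005,"ty": 0.008,"tz": 0.002,"ax": 4.9,"ay": 0,"az": -1}
    - {"gripper": 0,"tx": 0.0005,"ty": 0.01,"tz": 0.002,"ax": 6.1,"ay": 0,"az": -1.3}
    - {"gripper": 0,"tx": 0.0005,"ty": 0.012,"tz": 0.0025,"ax": 7.3,"ay": 0,"az": -1.6}
    - {"gripper": 0,"tx": 0.0005,"ty": 0.014,"tz": 0.0025,"ax": 8.6,"ay": 0,"az": -1.8}
    - {"gripper": 0,"tx": 0.0005,"ty": 0.016,"tz": 0.003,"ax": 9.8,"ay": 0,"az": -2.1}
    - {"gripper": 0,"tx": 0.0005,"ty": 0.018,"tz": 0.003,"ax": 11,"ay": 0,"az": -2.3}
    - {"gripper": 0,"tx": 0.0005,"ty": 0.02,"tz": 0.003,"ax": 12.2,"ay": 0,"az": -2.6}

```text
time_s: 33.53
eef_pos: [425.3, 354.8, 143.0]
tcp_rot: [[0.787, -0.554, 0.27], [-0.595, -0.565, 0.572], [-0.164, -0.611, -0.775]]
ft_force: [-0.4, -1.0, 0.9]
grip_width: 8.6
grip_force: 107.6
```

```bash
python3 rel.py; python3 -c "
from h import *
reds()"
```

```text
t 33.53 pos [425.3 354.8 143. ] tub [-108.4  -19.   143. ] yaw -37.08 zax [ 0.27   0.572 -0.775] q [ 46.  12. -27. -42. -17.  40.] F [-0.4 -1.   0.9] w 8.6 107.56467956230154
t 33.53 pos [425.3 354.8 143. ] tub [-108.4  -19.   143. ] yaw -37.08 zax [ 0.27   0.572 -0.775] q [ 46.  12. -27. -42. -17.  40.] F [-0.4 -1.   0.9] w 8.6 107.56467956230154
lip hop [ 4.9  0.5 60.3] ZYX [ 45.5 -37.6  12. ]
top [ 93.  255.5] 36 [505. 606.  15.] [505. 606.  16.] [106.4 133.7  16. ]
top [ 50.  312.8] 37 [365. 710.  15.] [365. 709.  16.] [ 56.6 300.2  16. ]
scene [189.3 209.3] 12 [507. 604.  15.] [500. 594.  20.] [ 95.2 127.1  20. ]
scene [434.5 314.2] 56 [ 483. -274.   15.] [ 445. -291.   42.] [-481.4 -546.6   42. ]
```

Emit:
send_rows:
  plan:
    - {"gripper": 0,"tx": 0,"ty": 0.002,"tz": -0.0005,"ax": 1.2,"ay": 0,"az": -0.3}
    - {"gripper": 0,"tx": 0,"ty": 0.004,"tz": -0.001,"ax": 2.4,"ay": 0,"az": -0.5}
    - {"gripper": 0,"tx": -0.0005,"ty": 0.0055,"tz": -0.0015,"ax": 3.7,"ay": 0,"az": -0.8}
    - {"gripper": 0,"tx": -0.0005,"ty": 0.0075,"tz": -0.0025,"ax": 4.9,"ay": 0,"az": -1}
    - {"gripper": 0,"tx": -0.0005,"ty": 0.009,"tz": -0.003,"ax": 6.1,"ay": 0,"az": -1.3}
    - {"gripper": 0,"tx": -0.001,"ty": 0.011,"tz": -0.004,"ax": 7.3,"ay": 0,"az": -1.6}
    - {"gripper": 0,"tx": -0.001,"ty": 0.0125,"tz": -0.005,"ax": 8.6,"ay": 0,"az": -1.8}
    - {"gripper": 0,"tx": -0.0015,"ty": 0.014,"tz": -0.006,"ax": 9.8,"ay": 0,"az": -2.1}
    - {"gripper": 0,"tx": -0.0015,"ty": 0.016,"tz": -0.007,"ax": 11,"ay": 0,"az": -2.3}
    - {"gripper": 0,"tx": -0.0015,"ty": 0.0175,"tz": -0.008,"ax": 12.2,"ay": 0,"az": -2.6}

```text
time_s: 34.47
eef_pos: [412.4, 340.8, 138.7]
tcp_rot: [[0.81, -0.449, 0.377], [-0.571, -0.458, 0.681], [-0.133, -0.767, -0.628]]
ft_force: [-1.2, 0.3, 0.1]
grip_width: 8.4
grip_force: 107.6
```

Emit:
send_rows:
  plan:
    - {"gripper": 0,"tx": 0,"ty": 0,"tz": 0,"ax": 0,"ay": 0,"az": 0}
    - {"gripper": 0,"tx": 0,"ty": 0,"tz": 0,"ax": 0,"ay": 0,"az": 0}
    - {"gripper": 0,"tx": 0,"ty": 0,"tz": 0,"ax": 0,"ay": 0,"az": 0}
    - {"gripper": 0,"tx": 0,"ty": 0,"tz": 0,"ax": 0,"ay": 0,"az": 0}
    - {"gripper": 0,"tx": 0,"ty": 0,"tz": 0,"ax": 0,"ay": 0,"az": 0}

```text
time_s: 34.88
eef_pos: [411.9, 340.6, 138.0]
tcp_rot: [[0.809, -0.451, 0.376], [-0.572, -0.46, 0.679], [-0.133, -0.765, -0.63]]
ft_force: [0.3, -1.4, 0.2]
grip_width: 8.4
grip_force: 107.7
```

```bash
python3 rel.py; python3 -c "
from h import *
d=snap('scene');e=snap('top')
a=cv2.resize(d['image'][160:270,160:260],None,fx=4,fy=5,interpolation=cv2.INTER_CUBIC);b=cv2.resize(e['image'][230:340,140:240],None,fx=4,fy=5,interpolation=cv2.INTER_CUBIC)
cv2.imwrite('pics/s7.png',np.hstack([a,b]))"
```

```text
t 34.88 pos [411.9 340.6 138. ] tub [-127.7  -22.3  138. ] yaw -35.24 zax [ 0.376  0.679 -0.63 ] q [ 29.  12. -28. -83. -25.  94.] F [ 0.3 -1.4  0.2] w 8.4 107.74049878120422
t 34.88 pos [411.9 340.6 138. ] tub [-127.7  -22.3  138. ] yaw -35.24 zax [ 0.376  0.679 -0.63 ] q [ 29.  12. -28. -83. -25.  94.] F [ 0.3 -1.4  0.2] w 8.4 107.74049878120422
lip hop [ 4.  -0.  47.9] ZYX [ 45.6 -49.9  11.9]
```

View pics/s7.png

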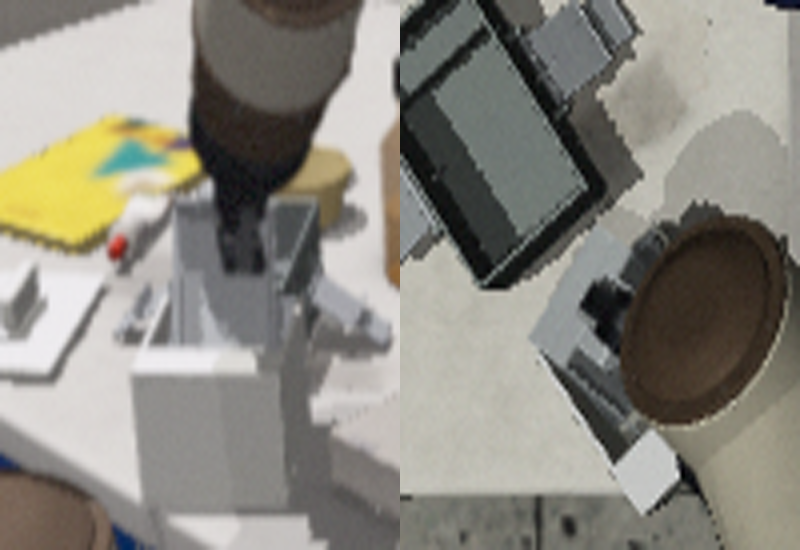

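The flap is pressed open and the tray looks empty. I'll retrace the path to level.

```bash
python3 - <<'E' | grep -v "^t "
import tip
from rows import *
tip.K=np.vstack([[[21,122,0,0,-2.5]],tip.K])   # index shift +1
rows(*at(9),np.arange(8.7,5.99,-.3));rows(*at(6),np.arange(5.7,2.99,-.3));rows(*at(3),list(np.arange(2.75,.99,-.25)));rows(*at(1),list(np.arange(.7,-.01,-.233))+[0,0])
print(at(0)[0],at(0)[1].as_matrix().round(3))
E
```

```text
[{"gripper": 0, "tx": 0.0003, "ty": -0.0017, "tz": 0.0016, "ax": -1.5, "ay": -0.0, "az": 0.3}, {"gripper": 0, "tx": 0.0007, "ty": -0.0033, "tz": 0.0033, "ax": -2.9, "ay": -0.0, "az": 0.6}, {"gripper": 0, "tx": 0.0011, "ty": -0.0049, "tz": 0.0049, "ax": -4.4, "ay": -0.0, "az": 0.9}, {"gripper": 0, "tx": 0.0014, "ty": -0.0067, "tz": 0.0064, "ax": -5.9, "ay": 0.0, "az": 1.2}, {"gripper": 0, "tx": 0.0016, "ty": -0.0086, "tz": 0.0077, "ax": -7.3, "ay": 0.0, "az": 1.6}, {"gripper": 0, "tx": 0.0019, "ty": -0.0104, "tz": 0.0091, "ax": -8.8, "ay": 0.0, "az": 1.9}, {"gripper": 0, "tx": 0.0022, "ty": -0.0123, "tz": 0.0103, "ax": -10.3, "ay": 0.0, "az": 2.2}, {"gripper": 0, "tx": 0.0024, "ty": -0.0145, "tz": 0.0113, "ax": -11.7, "ay": 0.0, "az": 2.5}, {"gripper": 0, "tx": 0.0026, "ty": -0.0166, "tz": 0.0124, "ax": -13.2, "ay": -0.0, "az": 2.8}, {"gripper": 0, "tx": 0.0028, "ty": -0.0187, "tz": 0.0134, "ax": -14.7, "ay": 0.0, "az": 3.1}]
[{"gripper": 0, "tx": 0.0, "ty": -0.0025, "tz": 0.0, "ax": -1.5, "ay": -0.0, "az": 0.3}, {"gripper": 0, "tx": 0.0, "ty": -0.005, "tz": 0.0001, "ax": -2.9, "ay": 
[... 1487 characters left out ...]
, "ay": 14.1, "az": 6.1}]
[{"gripper": 0, "tx": 0.001, "ty": -0.0054, "tz": 0.0019, "ax": -5.4, "ay": 0.2, "az": 0.7}, {"gripper": 0, "tx": 0.0018, "ty": -0.009, "tz": 0.0036, "ax": -9.6, "ay": 0.3, "az": 1.3}, {"gripper": 0, "tx": 0.0027, "ty": -0.0122, "tz": 0.0054, "ax": -13.8, "ay": 0.4, "az": 1.9}, {"gripper": 0, "tx": 0.0037, "ty": -0.0148, "tz": 0.0073, "ax": -18.0, "ay": 0.4, "az": 2.5}, {"gripper": 0, "tx": 0.0037, "ty": -0.0149, "tz": 0.0073, "ax": -18.0, "ay": 0.4, "az": 2.5}, {"gripper": 0, "tx": 0.0037, "ty": -0.0149, "tz": 0.0073, "ax": -18.0, "ay": 0.4, "az": 2.5}]
[469.58813461 390.51191959 161.8       ] [[ 0.602 -0.799  0.   ]
 [-0.799 -0.602 -0.   ]
 [ 0.     0.    -1.   ]]
```

Emit:
send_rows:
  plan:
    - {"gripper": 0,"tx": 0.0005,"ty": -0.0015,"tz": 0.0015,"ax": -1.5,"ay": 0,"az": 0.3}
    - {"gripper": 0,"tx": 0.0005,"ty": -0.0035,"tz": 0.0035,"ax": -2.9,"ay": 0,"az": 0.6}
    - {"gripper": 0,"tx": 0.001,"ty": -0.005,"tz": 0.005,"ax": -4.4,"ay": 0,"az": 0.9}
    - {"gripper": 0,"tx": 0.0015,"ty": -0.0065,"tz": 0.0065,"ax": -5.9,"ay": 0,"az": 1.2}
    - {"gripper": 0,"tx": 0.0015,"ty": -0.0085,"tz": 0.0075,"ax": -7.3,"ay": 0,"az": 1.6}
    - {"gripper": 0,"tx": 0.002,"ty": -0.0105,"tz": 0.009,"ax": -8.8,"ay": 0,"az": 1.9}
    - {"gripper": 0,"tx": 0.002,"ty": -0.0125,"tz": 0.0105,"ax": -10.3,"ay": 0,"az": 2.2}
    - {"gripper": 0,"tx": 0.0025,"ty": -0.0145,"tz": 0.0115,"ax": -11.7,"ay": 0,"az": 2.5}
    - {"gripper": 0,"tx": 0.0025,"ty": -0.0165,"tz": 0.0125,"ax": -13.2,"ay": 0,"az": 2.8}
    - {"gripper": 0,"tx": 0.003,"ty": -0.0185,"tz": 0.0135,"ax": -14.7,"ay": 0,"az": 3.1}

```text
time_s: 35.82
eef_pos: [426.9, 357.0, 143.2]
tcp_rot: [[0.781, -0.576, 0.241], [-0.6, -0.586, 0.545], [-0.172, -0.57, -0.803]]
ft_force: [-1.2, -1.4, -0.7]
grip_width: 8.2
grip_force: 107.7
```

Emit:
send_rows:
  plan:
    - {"gripper": 0,"tx": 0,"ty": -0.0025,"tz": 0,"ax": -1.5,"ay": 0,"az": 0.3}
    - {"gripper": 0,"tx": 0,"ty": -0.005,"tz": 0,"ax": -2.9,"ay": 0,"az": 0.6}
    - {"gripper": 0,"tx": 0,"ty": -0.0075,"tz": 0,"ax": -4.4,"ay": 0,"az": 0.9}
    - {"gripper": 0,"tx": 0,"ty": -0.01,"tz": 0,"ax": -5.9,"ay": 0,"az": 1.2}
    - {"gripper": 0,"tx": 0,"ty": -0.0125,"tz": 0,"ax": -7.3,"ay": 0,"az": 1.6}
    - {"gripper": 0,"tx": 0,"ty": -0.015,"tz": 0,"ax": -8.8,"ay": 0,"az": 1.9}
    - {"gripper": 0,"tx": 0,"ty": -0.017,"tz": -0.0005,"ax": -10,"ay": 0,"az": 2.1}
    - {"gripper": 0,"tx": 0,"ty": -0.019,"tz": -0.001,"ax": -10.6,"ay": 0,"az": 2.2}
    - {"gripper": 0,"tx": 0,"ty": -0.0215,"tz": -0.002,"ax": -11.2,"ay": 0,"az": 2.4}
    - {"gripper": 0,"tx": -0.0005,"ty": -0.0235,"tz": -0.0025,"ax": -11.7,"ay": 0,"az": 2.5}

```text
time_s: 36.65
eef_pos: [440.4, 369.4, 159.1]
tcp_rot: [[0.754, -0.646, 0.119], [-0.628, -0.656, 0.418], [-0.192, -0.39, -0.901]]
ft_force: [0.6, -0.6, -1.1]
grip_width: 8.4
grip_force: 107.4
```

Emit:
send_rows:
  plan:
    - {"gripper": 0,"tx": 0,"ty": -0.003,"tz": 0.0005,"ax": -0.6,"ay": 1.8,"az": 0.8}
    - {"gripper": 0,"tx": 0,"ty": -0.0055,"tz": 0.0005,"ax": -1.2,"ay": 3.6,"az": 1.6}
    - {"gripper": 0,"tx": 0.0005,"ty": -0.0085,"tz": 0.001,"ax": -1.9,"ay": 5.3,"az": 2.4}
    - {"gripper": 0,"tx": 0.0005,"ty": -0.0115,"tz": 0.001,"ax": -2.5,"ay": 7.1,"az": 3.2}
    - {"gripper": 0,"tx": 0.0005,"ty": -0.0135,"tz": 0.0015,"ax": -3,"ay": 8.9,"az": 4}
    - {"gripper": 0,"tx": 0.0005,"ty": -0.016,"tz": 0.002,"ax": -3.4,"ay": 10.6,"az": 4.7}
    - {"gripper": 0,"tx": 0.001,"ty": -0.018,"tz": 0.0025,"ax": -3.9,"ay": 12.3,"az": 5.4}
    - {"gripper": 0,"tx": 0.001,"ty": -0.0205,"tz": 0.003,"ax": -4.4,"ay": 14.1,"az": 6.1}

```text
time_s: 37.32
eef_pos: [454.6, 383.2, 164.0]
tcp_rot: [[0.635, -0.735, 0.239], [-0.773, -0.604, 0.194], [0.001, -0.308, -0.951]]
ft_force: [0.3, -0.1, -2.5]
grip_width: 8.6
grip_force: 107.4
```

Emit:
send_rows:
  plan:
    - {"gripper": 0,"tx": 0.001,"ty": -0.0055,"tz": 0.002,"ax": -5.4,"ay": 0.2,"az": 0.7}
    - {"gripper": 0,"tx": 0.002,"ty": -0.009,"tz": 0.0035,"ax": -9.6,"ay": 0.3,"az": 1.3}
    - {"gripper": 0,"tx": 0.0025,"ty": -0.012,"tz": 0.0055,"ax": -13.8,"ay": 0.4,"az": 1.9}
    - {"gripper": 0,"tx": 0.0035,"ty": -0.015,"tz": 0.0075,"ax": -18,"ay": 0.4,"az": 2.5}
    - {"gripper": 0,"tx": 0.0035,"ty": -0.015,"tz": 0.0075,"ax": -18,"ay": 0.4,"az": 2.5}
    - {"gripper": 0,"tx": 0.0035,"ty": -0.015,"tz": 0.0075,"ax": -18,"ay": 0.4,"az": 2.5}

```text
time_s: 37.82
eef_pos: [470.2, 391.4, 160.7]
tcp_rot: [[0.601, -0.799, 0.0], [-0.799, -0.601, -0.0], [0.0, 0.0, -1.0]]
ft_force: [-0.5, 0.1, -0.2]
grip_width: 8.1
grip_force: 107.7
```

```bash
python3 rel.py; python3 -c "
from fit import *
reds()
d=snap('scene');C=cloud(d)
a=np.radians(39.5);D=C[...,:2]-[385.5,326];x=D@[np.cos(a),np.sin(a)];y=D@[-np.sin(a),np.cos(a)]
for lo,hi in((-48,-25),(-20,0),(0,20),(20,45)):
  k=(x>lo)&(x<hi)&(abs(y)<35)&(C[...,2]<110)&(C[...,2]>20);print(lo,hi,k.sum(),np.percentile(C[...,2][k],[5,50,95]).round(0) if k.sum() else '')
cv2.imwrite('pics/s8.png',cv2.resize(d['image'][130:280,130:330],None,fx=4,fy=4,interpolation=cv2.INTER_CUBIC))"
```

```text
t 37.82 pos [470.2 391.4 160.7] tub [-50.5 -16.7 160.7] yaw -53.08 zax [ 0. -0. -1.] q [ 55.  25.  -8.   0. -57. -18.] F [-0.5  0.1 -0.2] w 8.1 107.72979718720308
t 37.82 pos [470.2 391.4 160.7] tub [-50.5 -16.7 160.7] yaw -53.08 zax [ 0. -0. -1.] q [ 55.  25.  -8.   0. -57. -18.] F [-0.5  0.1 -0.2] w 8.1 107.72979718720308
lip hop [ 22.1   0.4 120.9] ZYX [36.9  0.  -0. ]
top [ 92.9 255.4] 37 [505. 606.  15.] [505. 606.  17.] [106.4 133.7  17. ]
top [ 50.  312.8] 37 [365. 710.  15.] [365. 709.  16.] [ 56.6 300.2  16. ]
scene [189.2 209.4] 11 [507. 604.  15.] [501. 596.  19.] [ 97.2 128.1  19. ]
scene [434.6 314.1] 57 [ 483. -274.   15.] [ 443. -292.   43.] [-483.6 -546.2   43. ]
-48 -25 212 [28. 76. 81.]
-20 0 71 [77. 79. 80.]
0 20 77 [77. 78. 80.]
20 45 94 [76. 78. 80.]
```

View pics/s8.png

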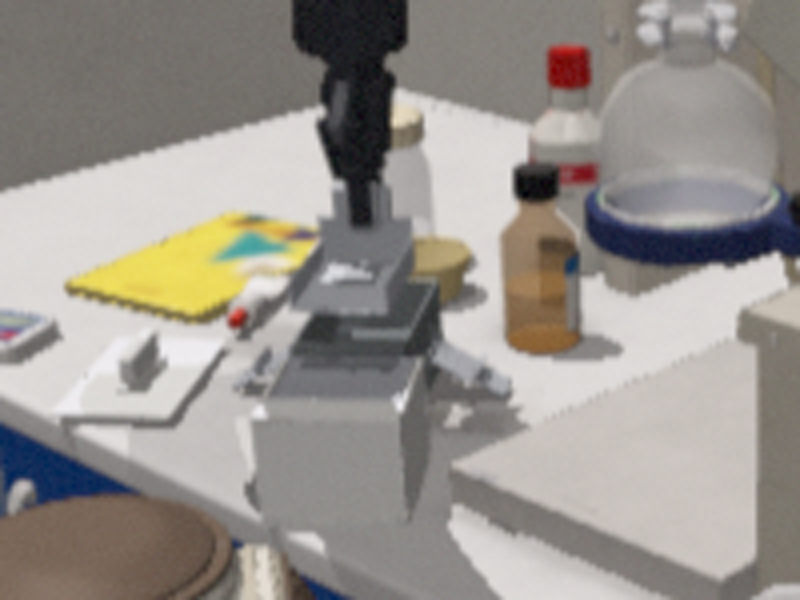

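The tray is empty and level and the flap is shut (about z 78). I'll put the tray back.

Emit:
send_rows:
  plan:
    - {"gripper": 0,"tx": -0.003,"ty": -0.015,"tz": 0,"ax": 0,"ay": 0,"az": 0}
    - {"gripper": 0,"tx": -0.007,"ty": -0.035,"tz": 0,"ax": 0,"ay": 0,"az": 0}
    - {"gripper": 0,"tx": -0.012,"ty": -0.055,"tz": 0,"ax": 0,"ay": 0,"az": 0}
    - {"gripper": 0,"tx": -0.016,"ty": -0.073,"tz": 0,"ax": 0,"ay": 0,"az": 0}
    - {"gripper": 0,"tx": -0.0175,"ty": -0.083,"tz": 0,"ax": 0,"ay": 0,"az": 0}
    - {"gripper": 0,"tx": -0.0175,"ty": -0.083,"tz": 0,"ax": 0,"ay": 0,"az": 0}
    - {"gripper": 0,"tx": -0.0175,"ty": -0.083,"tz": 0,"ax": 0,"ay": 0,"az": 0}
    - {"gripper": 0,"tx": -0.0175,"ty": -0.083,"tz": 0,"ax": 0,"ay": 0,"az": 0}

```text
time_s: 38.63
eef_pos: [524.6, 454.1, 161.5]
tcp_rot: [[0.602, -0.799, -0.001], [-0.799, -0.602, -0.001], [0.001, 0.001, -1.0]]
ft_force: [0.2, -0.3, -1.8]
grip_width: 8.4
grip_force: 107.9
```

```bash
python3 -c "
from h import *
rep()"
```

```text
t 38.63 pos [524.6 454.1 161.5] tub [ 30.6   0.6 161.5] yaw -53.01 zax [-0.001 -0.001 -1.   ] q [ 54.  32.   5.   0. -63. -17.] F [ 0.2 -0.3 -1.8] w 8.4 107.8699178082752
```

Emit:
send_rows:
  plan:
    - {"gripper": 0,"tx": 0,"ty": 0,"tz": 0.02,"ax": 0,"ay": 0,"az": 0}
    - {"gripper": 0,"tx": 0,"ty": 0,"tz": 0.04,"ax": 0,"ay": 0,"az": 0}
    - {"gripper": 0,"tx": 0,"ty": 0,"tz": 0.06,"ax": 0,"ay": 0,"az": 0}
    - {"gripper": 0,"tx": 0,"ty": 0,"tz": 0.078,"ax": 0,"ay": 0,"az": 0}
    - {"gripper": 0,"tx": 0,"ty": 0,"tz": 0.093,"ax": 0,"ay": 0,"az": 0}
    - {"gripper": 0,"tx": 0,"ty": 0,"tz": 0.105,"ax": 0,"ay": 0,"az": 0}
    - {"gripper": 0,"tx": 0,"ty": 0,"tz": 0.113,"ax": 0,"ay": 0,"az": 0}
    - {"gripper": 0,"tx": 0,"ty": 0,"tz": 0.117,"ax": 0,"ay": 0,"az": 0}
    - {"gripper": 0,"tx": 0,"ty": 0,"tz": 0.118,"ax": 0,"ay": 0,"az": 0}
    - {"gripper": 0,"tx": 0,"ty": 0,"tz": 0.118,"ax": 0,"ay": 0,"az": 0}

```text
time_s: 39.47
eef_pos: [525.7, 455.0, 44.0]
tcp_rot: [[0.602, -0.799, 0.001], [-0.799, -0.602, -0.0], [0.0, -0.0, -1.0]]
ft_force: [0.1, 0.5, -0.9]
grip_width: 8.4
grip_force: 108.0
```

```bash
python3 -c "
from h import *
rep()"
```

```text
t 39.47 pos [525.7 455.   44. ] tub [32.1  0.7 44. ] yaw -53.01 zax [ 0.001 -0.    -1.   ] q [ 54.  39.  -1.   0. -50. -17.] F [ 0.1  0.5 -0.9] w 8.4 107.95262875413755
```

Emit:
send_rows:
  plan:
    - {"gripper": 0,"tx": 0,"ty": 0,"tz": 0.001,"ax": 0,"ay": 0,"az": 0}
    - {"gripper": 26,"tx": 0,"ty": 0,"tz": 0.001,"ax": 0,"ay": 0,"az": 0}
    - {"gripper": 26,"tx": 0,"ty": 0,"tz": 0.001,"ax": 0,"ay": 0,"az": 0}
    - {"gripper": 26,"tx": 0,"ty": 0,"tz": 0.001,"ax": 0,"ay": 0,"az": 0}
    - {"gripper": 26,"tx": 0,"ty": 0,"tz": -0.015,"ax": 0,"ay": 0,"az": 0}
    - {"gripper": 26,"tx": 0,"ty": 0,"tz": -0.04,"ax": 0,"ay": 0,"az": 0}
    - {"gripper": 26,"tx": 0,"ty": 0,"tz": -0.07,"ax": 0,"ay": 0,"az": 0}
    - {"gripper": 26,"tx": 0,"ty": 0,"tz": -0.1,"ax": 0,"ay": 0,"az": 0}
    - {"gripper": 26,"tx": 0,"ty": 0,"tz": -0.13,"ax": 0,"ay": 0,"az": 0}
    - {"gripper": 26,"tx": 0,"ty": 0,"tz": -0.146,"ax": 0,"ay": 0,"az": 0}
  squeeze: 40

```text
time_s: 40.3
eef_pos: [526.8, 456.0, 194.7]
tcp_rot: [[0.602, -0.798, 0.005], [-0.799, -0.602, 0.004], [-0.0, -0.007, -1.0]]
ft_force: [-0.8, 0.5, 0.8]
grip_width: 21.8
grip_force: 0.0
```

Emit:
send_rows:
  plan:
    - {"gripper": 40,"tx": -0.02,"ty": 0.003,"tz": 0,"ax": 0,"ay": 0,"az": -6.5}
    - {"gripper": 40,"tx": -0.045,"ty": 0.007,"tz": 0,"ax": 0,"ay": 0,"az": -13}
    - {"gripper": 40,"tx": -0.07,"ty": 0.012,"tz": 0,"ax": 0,"ay": 0,"az": -19.5}
    - {"gripper": 40,"tx": -0.095,"ty": 0.016,"tz": 0,"ax": 0,"ay": 0,"az": -26}
    - {"gripper": 40,"tx": -0.12,"ty": 0.02,"tz": 0,"ax": 0,"ay": 0,"az": -32.5}
    - {"gripper": 40,"tx": -0.14,"ty": 0.024,"tz": 0,"ax": 0,"ay": 0,"az": -39}
    - {"gripper": 40,"tx": -0.16,"ty": 0.028,"tz": 0,"ax": 0,"ay": 0,"az": -45.5}
    - {"gripper": 40,"tx": -0.172,"ty": 0.03,"tz": 0,"ax": 0,"ay": 0,"az": -52}
    - {"gripper": 40,"tx": -0.177,"ty": 0.0315,"tz": 0,"ax": 0,"ay": 0,"az": -58.5}
    - {"gripper": 40,"tx": -0.177,"ty": 0.0315,"tz": 0,"ax": 0,"ay": 0,"az": -60}

```text
time_s: 41.13
eef_pos: [392.5, 578.6, 189.7]
tcp_rot: [[0.992, 0.128, 0.0], [0.128, -0.992, 0.0], [0.0, -0.0, -1.0]]
ft_force: [0.0, 0.2, 0.7]
grip_width: 34.1
grip_force: 0.0
```

Emit:
send_rows:
  plan:
    - {"gripper": 40,"tx": 0,"ty": 0,"tz": 0.01,"ax": 0,"ay": 0,"az": -6}
    - {"gripper": 40,"tx": 0,"ty": 0,"tz": 0.03,"ax": 0,"ay": 0,"az": -12}
    - {"gripper": 40,"tx": 0,"ty": 0,"tz": 0.05,"ax": 0,"ay": 0,"az": -18}
    - {"gripper": 40,"tx": 0,"ty": 0,"tz": 0.07,"ax": 0,"ay": 0,"az": -24}
    - {"gripper": 40,"tx": 0,"ty": 0,"tz": 0.09,"ax": 0,"ay": 0,"az": -30}
    - {"gripper": 40,"tx": 0,"ty": 0,"tz": 0.1,"ax": 0,"ay": 0,"az": -30}
    - {"gripper": 40,"tx": 0,"ty": 0,"tz": 0.1,"ax": 0,"ay": 0,"az": -30}
    - {"gripper": 40,"tx": 0,"ty": 0,"tz": 0.1,"ax": 0,"ay": 0,"az": -30}

```text
time_s: 41.8
eef_pos: [394.1, 577.5, 89.6]
tcp_rot: [[0.8, 0.6, 0.0], [0.6, -0.8, -0.001], [-0.0, 0.001, -1.0]]
ft_force: [-1.2, 0.2, 0.3]
grip_width: 34.4
grip_force: 0.0
```

```bash
python3 -c "
from fit import *
rep()
for n in('top','scene'):
  d=snap(n);c=cloud(d);fit(c,T+30*np.array([np.cos(A),np.sin(A)]),24,56,80,'tab '+n)
  if n=='top': cv2.imwrite('pics/t9.png',cv2.resize(d['image'][215:335,95:255],None,fx=5,fy=5,interpolation=cv2.INTER_CUBIC))
  c=cloud(d);fit(c,(396,577),45,24,42,'lidhandle '+n)"
```

```text
t 41.8 pos [394.1 577.5  89.6] tub [  0.7 177.7  89.6] yaw 36.87 zax [ 0.    -0.001 -1.   ] q [ 69.  36.   2.   0. -55.  58.] F [-1.2  0.2  0.3] w 34.4 0.0
tab top 74 rect c [525.8 455.3] size [11.5 39.9] ang 38.0 zmed 62.1 mean [525.5 455.2  62.4]
lidhandle top 73 rect c [385. 569.] size [30.8 14.7] ang 37.2 zmed 33.8 mean [384.8 567.8  33.1]
tab scene 57 rect c [524.6 454.3] size [14.6 40.1] ang 42.3 zmed 61.9 mean [525.2 452.7  61.4]
lidhandle scene 69 rect c [396.9 575.4] size [62.1 16.6] ang 42.0 zmed 34.8 mean [393.8 572.2  33.7]
```

View pics/t9.png

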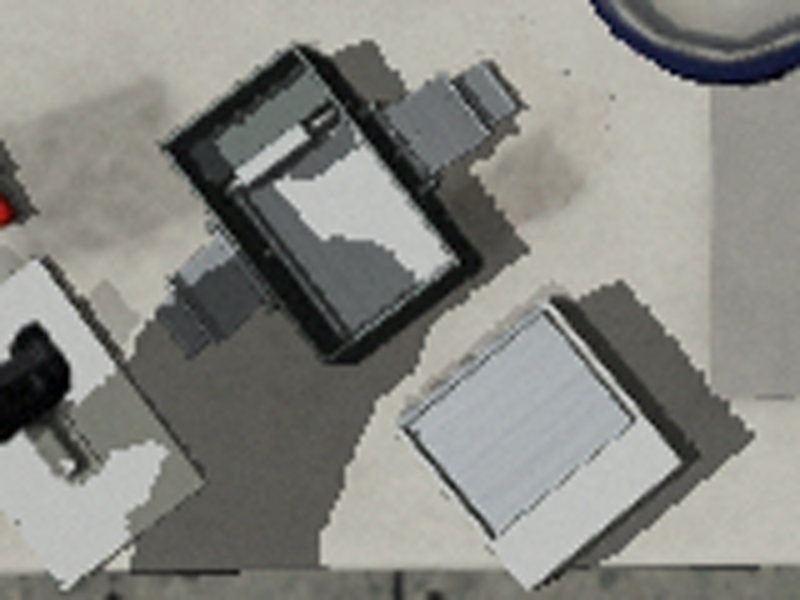

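The tray is back in the box and the flap is shut. Now I'll grip the lid and return it.

Emit:
send_rows:
  plan:
    - {"gripper": 40,"tx": 0,"ty": 0,"tz": 0.02,"ax": 0,"ay": 0,"az": 0}
    - {"gripper": 40,"tx": 0,"ty": 0,"tz": 0.04,"ax": 0,"ay": 0,"az": 0}
    - {"gripper": 40,"tx": 0,"ty": 0,"tz": 0.055,"ax": 0,"ay": 0,"az": 0}
    - {"gripper": 40,"tx": 0,"ty": 0,"tz": 0.061,"ax": 0,"ay": 0,"az": 0}
    - {"gripper": 40,"tx": 0,"ty": 0,"tz": 0.061,"ax": 0,"ay": 0,"az": 0}
    - {"gripper": 0,"tx": 0,"ty": 0,"tz": 0.061,"ax": 0,"ay": 0,"az": 0}
    - {"gripper": 0,"tx": 0,"ty": 0,"tz": 0.061,"ax": 0,"ay": 0,"az": 0}
    - {"gripper": 0,"tx": 0,"ty": 0,"tz": 0.061,"ax": 0,"ay": 0,"az": 0}
    - {"gripper": 0,"tx": 0,"ty": 0,"tz": 0.061,"ax": 0,"ay": 0,"az": 0}
    - {"gripper": 0,"tx": 0,"ty": 0,"tz": 0.061,"ax": 0,"ay": 0,"az": 0}

```text
time_s: 42.73
eef_pos: [394.4, 578.5, 30.4]
tcp_rot: [[0.799, 0.602, 0.002], [0.602, -0.799, 0.002], [0.003, -0.001, -1.0]]
ft_force: [-1.3, 0.3, 6.3]
grip_width: 10.9
grip_force: 41.9
```

Emit:
send_rows:
  plan:
    - {"gripper": 0,"tx": 0,"ty": 0,"tz": -0.02,"ax": 0,"ay": 0,"az": 0}
    - {"gripper": 0,"tx": 0,"ty": 0,"tz": -0.05,"ax": 0,"ay": 0,"az": 0}
    - {"gripper": 0,"tx": 0,"ty": 0,"tz": -0.085,"ax": 0,"ay": 0,"az": 0}
    - {"gripper": 0,"tx": 0,"ty": 0,"tz": -0.115,"ax": 0,"ay": 0,"az": 0}
    - {"gripper": 0,"tx": 0,"ty": 0.02,"tz": -0.12,"ax": 0,"ay": 0,"az": 0}
    - {"gripper": 0,"tx": 0,"ty": 0.05,"tz": -0.12,"ax": 0,"ay": 0,"az": 0}
    - {"gripper": 0,"tx": 0,"ty": 0.085,"tz": -0.12,"ax": 0,"ay": 0,"az": 0}
    - {"gripper": 0,"tx": 0,"ty": 0.12,"tz": -0.12,"ax": 0,"ay": 0,"az": 0}
    - {"gripper": 0,"tx": 0,"ty": 0.15,"tz": -0.12,"ax": 0,"ay": 0,"az": 0}
    - {"gripper": 0,"tx": 0,"ty": 0.1775,"tz": -0.12,"ax": 0,"ay": 0,"az": 0}

```text
time_s: 43.57
eef_pos: [500.9, 433.3, 147.6]
tcp_rot: [[0.8, 0.601, -0.002], [0.601, -0.8, -0.002], [-0.003, 0.001, -1.0]]
ft_force: [1.5, 0.3, -1.5]
grip_width: 11.1
grip_force: 40.9
```

Emit:
send_rows:
  plan:
    - {"gripper": 0,"tx": 0,"ty": 0,"tz": 0.02,"ax": 0,"ay": 0,"az": 0}
    - {"gripper": 0,"tx": 0,"ty": 0,"tz": 0.03,"ax": 0,"ay": 0,"az": 0}
    - {"gripper": 0,"tx": 0,"ty": 0,"tz": 0.03,"ax": 0,"ay": 0,"az": 0}
    - {"gripper": 0,"tx": 0,"ty": 0,"tz": 0.03,"ax": 0,"ay": 0,"az": 0}
    - {"gripper": 0,"tx": 0,"ty": 0,"tz": 0.03,"ax": 0,"ay": 0,"az": 0}

```text
time_s: 43.98
eef_pos: [500.3, 436.5, 118.6]
tcp_rot: [[0.798, 0.603, 0.0], [0.603, -0.798, -0.001], [-0.0, 0.001, -1.0]]
ft_force: [-0.3, 1.1, -1.8]
grip_width: 10.9
grip_force: 41.0
```

```bash
python3 -c "
from h import *
rep()"
```

```text
t 43.98 pos [500.3 436.5 118.6] tub [  0.6   1.2 118.6] yaw 37.06 zax [ 0.    -0.001 -1.   ] q [ 55.  32.  -3.   0. -56.  72.] F [-0.3  1.1 -1.8] w 10.9 40.95535933971405
```

Emit:
send_rows:
  plan:
    - {"gripper": 0,"tx": 0,"ty": 0.001,"tz": 0.0,"ax": 0,"ay": 0,"az": 0}
    - {"gripper": 0,"tx": 0,"ty": 0.001,"tz": 0.008,"ax": 0,"ay": 0,"az": 0}
    - {"gripper": 0,"tx": 0,"ty": 0.001,"tz": 0.015,"ax": 0,"ay": 0,"az": 0}
    - {"gripper": 0,"tx": 0,"ty": 0.001,"tz": 0.021,"ax": 0,"ay": 0,"az": 0}
    - {"gripper": 0,"tx": 0,"ty": 0.001,"tz": 0.025,"ax": 0,"ay": 0,"az": 0}
    - {"gripper": 0,"tx": 0,"ty": 0.001,"tz": 0.027,"ax": 0,"ay": 0,"az": 0}
    - {"gripper": 0,"tx": 0,"ty": 0.001,"tz": 0.029,"ax": 0,"ay": 0,"az": 0}
    - {"gripper": 0,"tx": 0,"ty": 0.001,"tz": 0.029,"ax": 0,"ay": 0,"az": 0}
    - {"gripper": 0,"tx": 0,"ty": 0.001,"tz": 0.029,"ax": 0,"ay": 0,"az": 0}

```text
time_s: 44.73
eef_pos: [500.8, 434.6, 90.4]
tcp_rot: [[0.799, 0.602, -0.001], [0.602, -0.799, -0.001], [-0.001, 0.001, -1.0]]
ft_force: [-4.7, -1.1, 5.2]
grip_width: 11.1
grip_force: 41.8
```

```bash
python3 -c "
from h import *
rep()"
```

```text
t 44.73 pos [500.8 434.6  90.4] tub [-0.1 -0.6 90.4] yaw 37.0 zax [-0.001 -0.001 -1.   ] q [ 55.  33.  -4.   0. -53.  72.] F [-4.7 -1.1  5.2] w 11.1 41.842464208602905
```

Emit:
send_rows:
  plan:
    - {"gripper": 40,"tx": 0,"ty": 0,"tz": 0,"ax": 0,"ay": 0,"az": 0}
    - {"gripper": 40,"tx": 0,"ty": 0,"tz": 0,"ax": 0,"ay": 0,"az": 0}
    - {"gripper": 40,"tx": 0,"ty": 0,"tz": 0,"ax": 0,"ay": 0,"az": 0}
    - {"gripper": 40,"tx": 0,"ty": 0,"tz": 0,"ax": 0,"ay": 0,"az": 0}
    - {"gripper": 40,"tx": 0,"ty": 0,"tz": -0.02,"ax": 0,"ay": 0,"az": 0}
    - {"gripper": 40,"tx": 0,"ty": 0,"tz": -0.05,"ax": 0,"ay": 0,"az": 0}
    - {"gripper": 40,"tx": 0,"ty": 0,"tz": -0.085,"ax": 0,"ay": 0,"az": 0}
    - {"gripper": 40,"tx": 0,"ty": 0,"tz": -0.115,"ax": 0,"ay": 0,"az": 0}
    - {"gripper": 40,"tx": -0.03,"ty": 0,"tz": -0.12,"ax": 0,"ay": 0,"az": 0}
    - {"gripper": 40,"tx": -0.06,"ty": 0,"tz": -0.12,"ax": 0,"ay": 0,"az": 0}

```text
time_s: 45.57
eef_pos: [454.7, 400.1, 212.2]
tcp_rot: [[0.799, 0.601, 0.004], [0.601, -0.799, 0.005], [0.006, -0.001, -1.0]]
ft_force: [-1.1, 0.6, 0.4]
grip_width: 34.0
grip_force: 0.0
```

Emit:
send_rows:
  plan:
    - {"gripper": 40,"tx": -0.04,"ty": -0.03,"tz": 0,"ax": 0,"ay": 0,"az": 0}
    - {"gripper": 40,"tx": -0.07,"ty": -0.06,"tz": 0,"ax": 0,"ay": 0,"az": 0}
    - {"gripper": 40,"tx": -0.1,"ty": -0.09,"tz": 0,"ax": 0,"ay": 0,"az": 0}
    - {"gripper": 40,"tx": -0.1,"ty": -0.12,"tz": 0,"ax": 0,"ay": 0,"az": 0}
    - {"gripper": 40,"tx": -0.1,"ty": -0.12,"tz": 0,"ax": 0,"ay": 0,"az": 0}

```text
time_s: 45.98
eef_pos: [297.8, 437.1, 210.3]
tcp_rot: [[0.795, 0.606, 0.001], [0.606, -0.795, 0.002], [0.002, -0.001, -1.0]]
ft_force: [1.4, -0.2, 0.4]
grip_width: 34.5
grip_force: 0.0
```

```bash
python3 -c "
from fit import *
rep();reds()
for n in('top','scene'):
  d=snap(n);c=cloud(d)
  np.savez(n+'9.npz',**d)
  for tag,cc in(('now',c),('start',cloud(dict(np.load(n+'0.npz'))))):
    a=A;D=cc[...,:2]-T;x=D@[np.cos(a),np.sin(a)];y=D@[-np.sin(a),np.cos(a)]
    k=(abs(x)<62)&(abs(y)<36)&(cc[...,2]>58)&(cc[...,2]<84)&(abs(y)>12);P=cc[k]
    co=np.linalg.lstsq(np.c_[x[k],y[k],np.ones(k.sum())],P[:,2],rcond=None)[0];print(n,tag,'plane tilt',co[:2].round(3),'z',co[2].round(1))
    fit(cc,T,35,86,105,'handle')
  print('clips');
side(1,'top');side(-1,'top')
d=snap('top');cv2.imwrite('pics/t10.png',cv2.resize(d['image'][215:335,95:255],None,fx=5,fy=5,interpolation=cv2.INTER_CUBIC))" | cut -c1-420
```

```text
t 45.98 pos [297.8 437.1 210.3] tub [-160.7  123.5  210.3] yaw 37.31 zax [ 0.001  0.002 -1.   ] q [ 73.  14. -16.  -0. -60.  54.] F [ 1.4 -0.2  0.4] w 34.5 0.0
top [ 92.8 255.4] 37 [506. 607.  15.] [505. 603.  25.] [104.6 131.3  25. ]
top [ 49.9 312.8] 36 [365. 710.  15.] [365. 708.  18.] [ 56.  299.4  18. ]
scene [189.3 209.3] 12 [507. 604.  15.] [503. 598.  18.] [100.  128.5  18. ]
scene [434.6 314.1] 57 [ 483. -274.   15.] [ 444. -292.   43.] [-482.8 -546.8   43. ]
top now plane tilt [ 0.001 -0.001] z 69.7
handle 141 rect c [503.2 433.9] size [60.1 12.6] ang 37.4 zmed 94.1 mean [502.6 433.   94.2]
top start plane tilt [-0.002 -0.005] z 69.6
handle 138 rect c [501.8 437.2] size [61. 14.] ang 34.5 zmed 95.0 mean [501.5 436.7  94.8]
clips
scene now plane tilt [ 0.015 -0.004] z 72.1
handle 58 rect c [501.7 431.7] size [60.5 12.9] ang 37.0 zmed 96.0 mean [497.9 427.1  94.7]
scene start plane tilt [ 0.021 -0.008] z 72.0
handle 55 rect c [500.4 435.4] size [61.7 12.8] ang 38.5 zmed 96.3 mean [496.9 431.2  94.7]
clips
top [[18.0, 50.0, 38.0], [13.0, 48.0, 38.0], [17.0, 61.0, 35.0], [8.0, 49.0, 45.0], [11.0, 57.0, 34.0], [17.0, 68.0, 24.0], [8.0, 57.0, 34.0], [17.0, 73.0, 29.0], [9.0, 62.0, 32.0], [1.0, 52.0, 35.0], [14.0, 72.0, 27.0], [6.0, 62.0, 30.0], [-3.0, 51.0, 40.0], [12.0, 74.0, 24.0], [3.0, 63.0, 32.0], [-5.0, 52.0, 38.0], [14.0, 80.0, 22.0], [5.0, 69.0, 28.0], [-3.0, 59.0, 30.0], [14.0, 85.0, 26.0], [5.0, 73.0, 25.0], [-3
top [[12.0, -124.0, 5.0], [2.0, -125.0, 5.0], [14.0, -101.0, 8.0], [15.0, -94.0, 15.0], [8.0, -105.0, 5.0], [14.0, -91.0, 16.0], [8.0, -100.0, 11.0], [18.0, -80.0, 27.0], [14.0, -88.0, 9.0], [6.0, -98.0, 10.0], [14.0, -81.0, 30.0], [9.0, -90.0, 18.0], [1.0, -101.0, 11.0], [17.0, -73.0, 26.0], [10.0, -83.0, 24.0], [3.0, -92.0, 20.0], [-3.0, -101.0, 10.0], [14.0, -75.0, 17.0], [6.0, -85.0, 16.0], [0.0, -94.0, 7.0], [-1
```

View pics/t10.png

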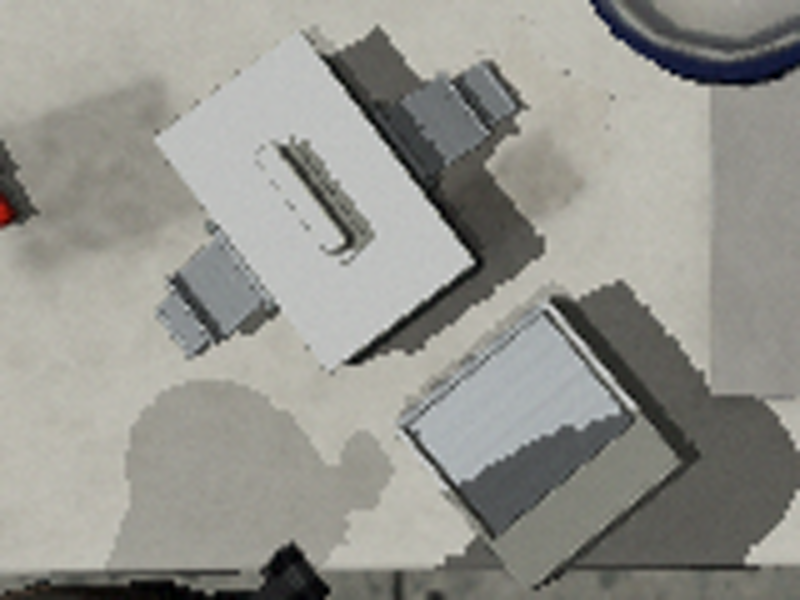

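The lid is seated at the same height as at the start and level, its skirt inside the box. Both clips are off, the flap is shut, and no stoppers are lying outside. I'm handing in.

```bash
python3 -c "
from cell import workorder
print(workorder.close_job())"
```

```text
the job is handed in; nothing more can be done
None
```

I handed the job in after about 46 s of robot time, with no verdict shown: both stoppers found went in the hopper, the flap is shut, the tray is back in the box, the lid is seated, the clips are off, and I never went near the bottle or beaker.

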